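Press the sound sample blanks and scrap the broken ones

ROBOT

A 6-joint arm with a two-finger parallel gripper is mounted at the origin on the work surface; the furniture and walls round the work are solid. World frame = base frame: x ahead of the robot, y to its left, z up, the work surface at z = 0. Lengths are in m, angles in degrees, forces in N, time in s.
With the tool pointing down it reaches from about 0.25 to 0.725 m from the base axis. Payload 9.7 kg.
Tool frame: the origin (TCP) lies between the finger pads; the fingertips stand 19 mm ahead of it and the grasp point (between the pads) is the TCP; x points along the fingers, y is the direction in which the jaws open and shut, and the axes are right-handed (so a half turn about x gives the same grasp; the last joint's range is limited). The gripper opens to 85 mm and grips with 20 to 120 N. Pads are 22 mm wide; open, the fingers measure 114 mm over their backs; the gripper's body (76 mm by 85 mm) begins 54 mm behind the grasp point. The pads swing forward as they close: fully open they stand 13 mm farther back than shut.
Start: joints at [74.485, 4.979, 10.078, 95.1, 0, 90], TCP at [0.147, 0.53, 0.25] pointing down, gripper open.
Joint ranges: [-179.16, 179.16], [-48.56, 103.87], [-65.8, 70.77], [-126.05, 130.52], [-82.76, 87.17], [-180, 180]. Speed limits (degrees/s): [127.2, 127.2, 147.25, 180, 180, 180].

INTERFACE

Orientations are given as [roll, pitch, yaw] about the fixed x, y, z axes, in that order (R = Rz(yaw) Ry(pitch) Rx(roll)).
In Python, from workcell import bot gives the robot as it stands. The module is installed in compiled form; this text tells all that it offers.
- The arm moves only by the shell command python3 -m handwheel 'ROWS' [FORCE]. ROWS is JSON, a list of rows, each a list of 7 numbers: the turn, a rotation vector about the tool's x, y, z in degrees, then the shift along the tool's x, y, z in m, then the closure, from -1 (fully open) to 1 (shut), so that 0 is half open. In form: [[ax, ay, az, dx, dy, dz, fingers], ...]. A call has 1 to 20 rows; each row is the pose to reach, as a shift and turn from the pose commanded when the call began, along the tool's axes at that moment; what a row does not reach only later rows make up. A row lasts 1/8 s, in which the tool goes at most 62.5 mm and 10.7 degrees, less where a joint would pass 70% of its speed; a pose out of reach is approached as far as the arm can. A call with a gripper value outside its range is refused whole. The fingers move at their own pace and stop on an object; FORCE is the grip in N (left out, the last holds). Time passes only in rows, so rows that repeat a pose let the fingers close. It gives the time, the measured TCP pose, the force and the opening at its end, in the units of the state.
- bot.get_obs(): the state, without advancing time (a new reading comes with each control period).
- bot.camera(name): name is "scene" or "top"; returns a dict with "frame" (400x640x3 uint8, red, green, blue), "fx", "fy", "cx", "cy" (pixels), "R" (3x3) and "t" (3): a world point X has camera coordinates R X + t. Camera axes: x right, y down, z forward; pixel columns grow to the right and rows downward; lengths in m; the calibration is good to about 2 mm. A picture is of the moment at which its call begins. There is no depth.
- bot.job_done(): hands the job in, once; it reports no verdict.
Trained networks look in a picture, given as the dict that the camera call returned (one of the last four; its "shot" number tells which), for a name from the list of things; names that differ only in an ending like _2 or _b are one class to them, and where a whole thing is asked for, a point or a joint stands for the part that bears it (a point fixed in the world has none). Each returns a list of dicts, best first, with "conf" (0 to 1); they miss things now and then, are a little off and sometimes report something else, mostly with a low value. They report only what shows in the picture. A call takes as long as a camera call. They do not tell look-alikes from the thing itself.
- bot.look_for(name, picture): "bbox" ([left, top, width, height] as shares, 0 to 1, of the picture: columns of its width, rows of its height, round what is visible of it).
- bot.tip_of(name, picture): "centre" ([column, row] as shares, 0 to 1, of the picture: columns of its width, rows of its height: a listed point, or the origin of a listed thing).
The state is a dict: "time": time; "q": joint angles; "qd": joint speeds; "joint_efforts": joint torques, N m; "ee_pos": TCP position; "tcp_rot": TCP orientation; "wrist_force": force on the tool from outside, world axes, zero at the start; "torque": the same for the moment, N m; "opening": finger opening in m.
Only numpy, scipy, OpenCV 4.12 (cv2) and the standard library are available. Lean on these libraries where they do the work, as an engineer would, in place of code of your own. Each camera call takes 0.05 s, during which the arm holds its last target.

TASK

Put the sound sample blanks (full 50 x 34 mm rectangles) flat in the marked places on the press's turntable, turn it clockwise until it clicks home under the press head, then push the plunger all the way down to its stop and keep it there for two seconds. Let it come up, turn the turntable back to its loading click, and lay the pressed blanks flat in the shallow tray. Blanks that are short, notched or have lost a corner must not be pressed: they go in the deep bin; leave the notepad and the stirring stick where they are.

Things in the scene. Friction and masses are not known exactly. Their poses are not given: they have to be found in the camera images.
- blank_1: sound wooden sample blank, a full rectangle 50 x 34 x 14 mm, 20 to 45 g (one or two sound blanks are present; an absent one reads None); origin at the centre of its underside, x along the length, y along the width; lies flat at the start on the worktop to the robot's left
- blank_2: sound wooden sample blank, a full rectangle 50 x 34 x 14 mm, 20 to 45 g (one or two sound blanks are present; an absent one reads None); origin at the centre of its underside, x along the length, y along the width; lies flat at the start on the worktop to the robot's left
- scrap_corner: blank of the same wood, 50 x 34 x 14 mm outline, that has lost its corner at +x +y (about 22 x 20 mm broken away; full 34 mm width only for x from -25 to +3 mm); may be absent (None); two or three scrap blanks are present; origin at the centre of its underside, x along the length, y along the width; lies flat at the start on the worktop to the robot's left
- scrap_short: short blank of the same wood, 32 x 34 x 14 mm; may be absent (None); origin at the centre of its underside, x along the length, y along the width; lies flat at the start on the worktop to the robot's left
- scrap_notch: blank of the same wood, 50 x 34 x 14 mm, with a notch 20 mm wide and 16 mm deep in the middle of its +y edge (that edge stands only at the two ends, 15 mm each; between them y runs from -17 to +1 mm); may be absent (None); origin at the centre of its underside, x along the length, y along the width; lies flat at the start on the worktop to the robot's left
- press: fixed grey bench press: round base 270 mm across, 12 mm high, with the turntable on it; at the back (+x) a column carries an arm (50 mm wide, z 107 to 137 mm) over the base, with the plunger 70 mm behind the centre. Origin on the turntable's axis at the worktop, x to the column
- turntable (a joint): turntable angle about the press's vertical axis, rad, growing clockwise seen from above. A sprung roller clicks it home at 0 (loading: places front left) and at 2.356 (135 degrees: places under the press head), with 5 to 10 N at the post to pass in or out of a click. Stops at -0.15 and 2.506. Starts at 0.35 to 0.85, unclicked; stays where left (light friction)
- post_top (a point): top of the turntable's turning post, an upright steel pin 16 mm thick with a 19 mm ball on top, 104 mm from the turntable's axis. The post stands from z = 30 mm to 79.5 mm (this point); at joint 0 it is at the front right, at 2.356 at the front left, and it passes the front (robot's side) on the way
- nest_a (a point): centre of one of two places for blanks, on the turntable's top face (z = 30 mm). x points outward from the axis: a blank lies with its length along x, either way round, z up. Two ribs across x, 58 mm apart and 4 mm high, bound it; a like rib parts it from nest_b, 62 mm away at -y. In place = within 12 mm and 0.2 rad, lying flat between the ribs. An unused place stays empty
- nest_b (a point): the same for the second place, 62 mm from the first along its -y
- plunger (a joint): how far the plunger is pushed down, m: 0 up (sprung), 0.022 at its stop. Needs about 6 N to start and 15 N at the stop. Its steel platen (52 x 100 mm) hangs under the arm, 68 mm up when raised, and stops just over the blanks
- plunger_top (a point): centre of the plunger's round black cap (48 mm across, flat top), the place to push; z = 192 mm when up
- tray: fixed shallow plywood tray, 140 (x) x 130 (y) mm, rim 14 mm high, walls and floor 4 mm; origin at the centre of its underside. For the pressed blanks
- bin: fixed deep plywood bin, 140 (x) x 130 (y) mm, rim 40 mm high, walls and floor 4 mm; origin at the centre of its underside. For the scrap. Tray and bin may change places
- note_block: small yellow notepad, 50 x 52 x 18 mm, loose; origin at the centre of its underside; to be left alone
- stir_stick: wooden paint stirrer, 198 mm long (along y), 9 mm thick, loose; origin at the centre of its underside; to be left alone
Mind the look-alikes: they are no part of the job. What is shaped like the blank_1 but blue is not meant.

How it is judged (in metres and radians):
On the way, in this order (a step that is already met when the one before it is completed fails the run):
1. the sound blanks lie in the turntable's places and the turntable is clicked home under the press head, plunger up ((horizontal distance between blank_1 and nest_a below 0.012 m or horizontal distance between blank_1 and nest_b below 0.012 m) and angle between the x axis of each of blank_1, blank_2 and the x axis of nest_a, either way round below 0.2 rad and z of each of blank_1, blank_2 in the frame of nest_a below 0.003 m and angle between each of blank_1, blank_2's own z axis and vertical below 0.1 rad and (horizontal distance between blank_2 and nest_a below 0.012 m or horizontal distance between blank_2 and nest_b below 0.012 m) and value of joint turntable between 2.306 and 2.406 rad and value of joint plunger below 0.003 m), for 0.2 s.
2. the plunger is held at its stop with the sound blanks in their places under it ((horizontal distance between blank_1 and nest_a below 0.012 m or horizontal distance between blank_1 and nest_b below 0.012 m) and angle between the x axis of each of blank_1, blank_2 and the x axis of nest_a, either way round below 0.2 rad and z of each of blank_1, blank_2 in the frame of nest_a below 0.003 m and angle between each of blank_1, blank_2's own z axis and vertical below 0.1 rad and (horizontal distance between blank_2 and nest_a below 0.012 m or horizontal distance between blank_2 and nest_b below 0.012 m) and value of joint turntable between 2.306 and 2.406 rad and value of joint plunger above 0.02 m), for 1.6 s.
3. the plunger is up and the turntable is back at its loading click (value of joint turntable between -0.05 and 0.05 rad and value of joint plunger below 0.003 m), for 0.2 s.
At the end, for the whole second after the job is handed in: every sound blank lies flat inside the shallow tray (within 10 mm of its underside in height, tilted under 0.12 rad), every scrap blank lies inside the deep bin, the turntable is within 0.05 rad of 0, the plunger is up (under 3 mm), and all blanks are at rest (all of step 3 and x of blank_1 in the frame of tray between -0.055 and 0.055 m and y of blank_1 in the frame of tray between -0.05 and 0.05 m and z of each of blank_1, blank_2 in the frame of tray below 0.01 m and linear speed of each of blank_1, blank_2, scrap_corner, scrap_short, scrap_notch below 0.02 m/s and angle between each of blank_1, blank_2's own z axis and vertical below 0.12 rad and x of blank_2 in the frame of tray between -0.055 and 0.055 m and y of blank_2 in the frame of tray between -0.05 and 0.05 m and x of scrap_corner in the frame of bin between -0.055 and 0.055 m and y of scrap_corner in the frame of bin between -0.05 and 0.05 m and z of each of scrap_corner, scrap_short, scrap_notch in the frame of bin below 0.035 m and x of scrap_short in the frame of bin between -0.055 and 0.055 m and y of scrap_short in the frame of bin between -0.05 and 0.05 m and x of scrap_notch in the frame of bin between -0.055 and 0.055 m and y of scrap_notch in the frame of bin between -0.05 and 0.05 m); the robot touches nothing.
It fails at once if a scrap blank is pressed (value of joint plunger above 0.012 m and (distance between any of scrap_corner, scrap_short, scrap_notch and nest_a below 0.04 m or distance between any of scrap_corner, scrap_short, scrap_notch and nest_b below 0.04 m)).
It fails at once if the notepad or the stirring stick is moved more than 30 mm (distance of any of note_block, stir_stick from where it was at the start of the episode above 0.03 m).
Of blank_1, blank_2 only 1 to 2 are there at a start; the rules pass over those that are not, and their reading is None.
Of scrap_corner, scrap_short, scrap_notch only 2 to 3 are there at a start; the rules pass over those that are not, and their reading is None.
At some moment in a run one of blank_1, blank_2, scrap_corner, scrap_short, scrap_notch may be knocked a few centimetres aside while the robot is not near it.
Once in a run the grip may slacken for a moment while it holds something.
It also fails if it takes over 210 s, if anything falls off the work surface, if the arm or the gripper's body presses on something with over 40 N, if the wrist force passes 120 N, or if a joint passes its speed limit or range.

## Working session

There is one attempt and no reset: what is moved stays moved. The work goes in short steps, Python scripts to look and compute and a shell command to move; the robot and the scene stay as the last step left them, time stands still between calls to the robot, and variables do not carry over. Pictures are saved under pics/ and viewed, and the job is handed in when it is done.

```bash
mkdir -p pics
cat > h.py <<'E'
import numpy as np, cv2
from workcell import bot
def snap(n,name):
    p=bot.camera(n); cv2.imwrite(f'pics/{name}.png',cv2.cvtColor(p['frame'],cv2.COLOR_RGB2BGR)); return p
def px2w(p,u,v,z):
    R=np.array(p['R']);t=np.array(p['t'])
    d=R.T@np.array([(u-p['cx'])/p['fx'],(v-p['cy'])/p['fy'],1.]);o=-R.T@t
    return o+d*(z-o[2])/d[2]
def w2px(p,X):
    c=np.array(p['R'])@np.array(X)+np.array(p['t']); return p['fx']*c[0]/c[2]+p['cx'],p['fy']*c[1]/c[2]+p['cy']
E
python3 - <<'E'
from h import *
print(bot.get_obs())
for n in ('top','scene'):
    p=snap(n,n+'0'); R=np.array(p['R']); print(n,p['fx'],p['cx'],p['cy'],R.round(3).tolist(),(-R.T@np.array(p['t'])).round(3))
    for k in ['blank_1','scrap_corner','scrap_short','scrap_notch','post_top','nest_a','plunger_top','tray','bin','note_block','stir_stick','press']:
        r=bot.tip_of(k,p); print(k,[(round(c['centre'][0]*640),round(c['centre'][1]*400),round(c['conf'],2)) for c in r][:6])
E
```

```text
{'time': 0.0, 'q': array([7.44851585e+01, 5.01087470e+00, 1.00338885e+01, 9.51012732e+01,
       9.45058410e-04, 9.00004285e+01]), 'qd': array([-0.02026428, -0.0647931 , -0.04117549, -0.04999206,  0.09528392,
       -0.0588947 ]), 'joint_efforts': array([-7.19201125e-04, -5.20380306e+01,  4.64807153e+01,  1.61411060e-02,
       -1.09268578e-04,  1.58979014e-05]), 'ee_pos': array([0.14705531, 0.52974782, 0.24958017]), 'tcp_rot': array([ -90.69143992,   89.92173492, -106.20671059]), 'wrist_force': array([-0.74669142, -0.24141049, -0.45698748]), 'torque': array([-0.02219718,  0.03154832,  0.0222416 ]), 'opening': 0.0855383045013094}
top 390.6443979240243 323.5455460301684 197.52965826797083 [[-0.026, -1.0, -0.003], [-0.987, 0.027, -0.156], [0.156, -0.001, -0.988]] [0.22  0.021 1.472]
blank_1 [(328, 227, 0.7), (255, 180, 0.63), (262, 159, 0.53), (227, 150, 0.51), (259, 251, 0.5), (232, 230, 0.47)]
scrap_corner [(394, 162, 0.62), (258, 207, 0.45), (234, 174, 0.26)]
scrap_short [(233, 171, 0.48), (264, 225, 0.48)]
scrap_notch [(230, 199, 0.46), (373, 221, 0.46)]
post_top [(341, 188, 0.64)]
[... 204 characters left out ...]
 [(331, 167, 0.89)]
scene 458.3010062578647 321.94359911105255 209.05111880408057 [[-0.857, -0.516, -0.006], [-0.225, 0.383, -0.896], [0.464, -0.766, -0.444]] [-0.123  0.987  0.697]
blank_1 [(246, 294, 0.76), (183, 298, 0.75), (345, 325, 0.68), (273, 237, 0.65), (288, 343, 0.6), (223, 283, 0.49)]
scrap_corner [(283, 306, 0.52)]
scrap_short [(215, 311, 0.76)]
scrap_notch [(248, 322, 0.68), (222, 283, 0.64)]
post_top []
nest_a [(275, 241, 0.92), (291, 245, 0.86)]
plunger_top [(273, 177, 0.69)]
tray []
bin [(384, 207, 0.96), (291, 246, 0.25)]
note_block [(271, 237, 0.59), (308, 307, 0.56), (246, 293, 0.2)]
stir_stick [(386, 235, 0.91), (273, 239, 0.36), (292, 241, 0.2)]
press [(294, 239, 0.77)]
```

View pics/top0.png

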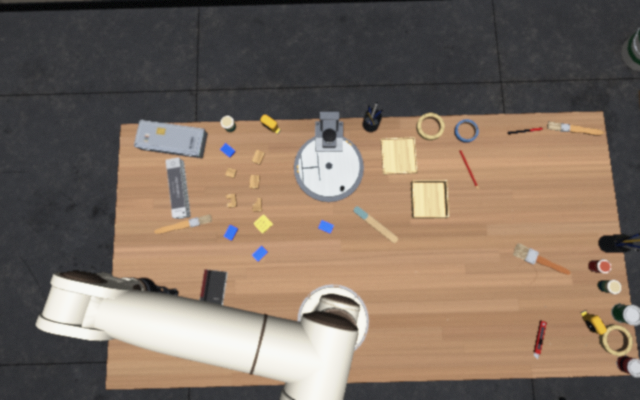

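View pics/scene0.png

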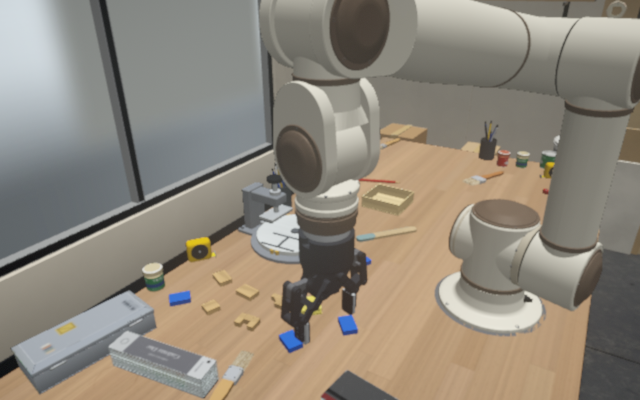

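Run:
```python
import cv2
a=cv2.imread('pics/top0.png')[135:275,205:425]; cv2.imwrite('pics/top0c.png',cv2.resize(a,(792,504),interpolation=cv2.INTER_CUBIC))
a=cv2.imread('pics/scene0.png')[225:355,150:350]; cv2.imwrite('pics/scene0c.png',cv2.resize(a,(800,520),interpolation=cv2.INTER_CUBIC))
```

```text
(no output)
```

View pics/top0c.png

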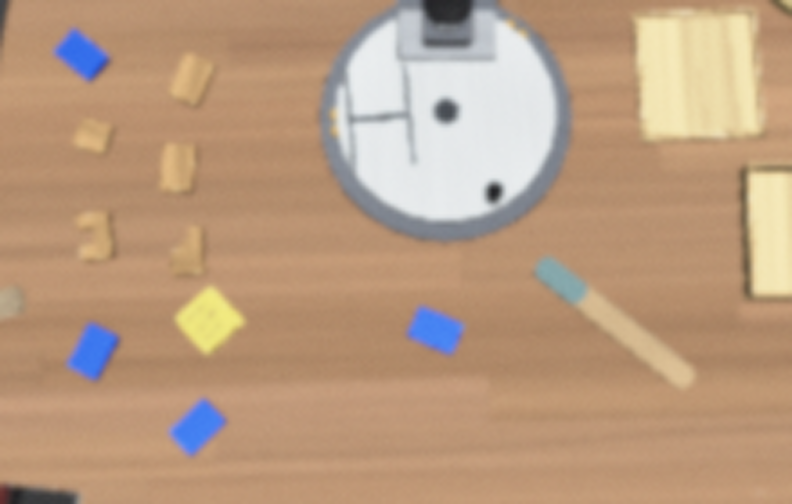

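View pics/scene0c.png

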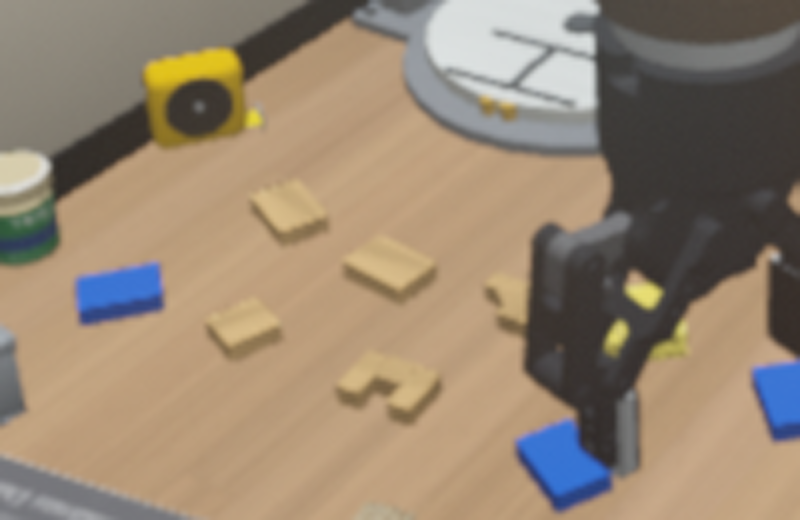

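```bash
cat >> h.py <<'E'
from scipy.spatial.transform import Rotation as Ro
def blobs(p,lo,hi,roi,S=6,z=0.014,amin=25):
    u0,v0,u1,v1=roi
    im=cv2.resize(p['frame'][v0:v1,u0:u1],None,fx=S,fy=S,interpolation=cv2.INTER_CUBIC)
    hsv=cv2.cvtColor(im,cv2.COLOR_RGB2HSV); m=cv2.inRange(hsv,np.array(lo),np.array(hi))
    out=[]
    for c in cv2.findContours(m,cv2.RETR_EXTERNAL,cv2.CHAIN_APPROX_NONE)[0]:
        if cv2.contourArea(c)<amin*S*S: continue
        P=c[:,0,:].astype(float); P=(P+.5)/S-.5+np.array([u0,v0])
        W=np.array([px2w(p,a,b,z)[:2] for a,b in P])
        r=cv2.minAreaRect((W*1000).astype(np.float32))
        a=np.radians(r[2]); w,h=r[1]
        ang=np.degrees(a) if w>=h else np.degrees(a)+90
        out.append(dict(px=P.mean(0).round(1),c=(np.array(r[0])/1000).round(4),L=round(max(w,h),1),W=round(min(w,h),1),ang=round((ang+90)%180-90,1)))
    return out,m
def goal(x,y,z,jaw=None,o=None):
    """jaw: world angle(deg) of the jaw axis mod 180; prints turn ax and shifts in tool frame"""
    o=o or bot.get_obs(); R=Ro.from_euler('xyz',o['tcp_rot'],degrees=True).as_matrix()
    d=R.T@(np.array([x,y,z])-o['ee_pos'])
    cur=np.degrees(np.arctan2(R[1,1],R[0,1]))
    res=dict(t=round(o['time'],2),d=d.round(4).tolist(),curjaw=round(cur,1),pos=o['ee_pos'].round(4).tolist(),q6=round(o['q'][5],1))
    if jaw is not None:
        a=-(jaw-cur); a=(a+90)%180-90; res['ax']=round(a,1)
    # tilt needed to be vertical
    t=R.T@np.array([0,0,-1]); res['tilt']=np.degrees(np.cross([1,0,0],t)).round(2).tolist()
    print(res)
E
python3 - <<'E'
from h import *
p=snap('top','top1')
f=p['frame']
for u,v in [(258,157),(255,181),(231,173),(250,190),(215,185),(270,165),(345,150),(300,200)]: print((u,v),f[v,u],cv2.cvtColor(f[v:v+1,u:u+1],cv2.COLOR_RGB2HSV)[0,0])
goal(.147,.53,.25,0)
for n,z in (('post_top',.0795),('nest_a',.03),('plunger_top',.192),('tray',0),('bin',0),('press',0)):
    for c in bot.tip_of(n,p)[:2]:
        u,v=c['centre'];print(n,px2w(p,u*640-.0,v*400,z).round(4),round(c['conf'],2))
E
```

```text
(258, 157) [202 164 116] [ 17 109 202]
(255, 181) [199 163 115] [ 17 108 199]
(231, 173) [216 178 126] [ 17 106 216]
(250, 190) [178 141 107] [ 14 102 178]
(215, 185) [181 142 109] [ 14 101 181]
(270, 165) [188 147 113] [ 14 102 188]
(345, 150) [231 234 236] [102   5 236]
(300, 200) [184 144 112] [ 13 100 184]
{'t': 1.35, 'd': [0.0003, -0.0, -0.0002], 'curjaw': np.float64(74.5), 'pos': [0.1472, 0.53, 0.2503], 'q6': np.float64(90.0), 'ax': np.float64(74.5), 'tilt': [0.0, 0.0, -0.0]}
post_top [ 0.4781 -0.0465  0.0795] 0.98
nest_a [0.5994 0.0683 0.03  ] 0.96
nest_a [0.5376 0.0675 0.03  ] 0.65
plunger_top [0.5577 0.2249 0.192 ] 0.74
plunger_top [ 0.641  -0.0087  0.192 ] 0.65
tray [ 0.5962 -0.2627  0.    ] 0.93
tray [0.6017 0.0667 0.    ] 0.41
bin [ 0.5974 -0.2751  0.    ] 0.42
press [ 0.5658 -0.0062  0.    ] 0.95
```

```bash
cat >> h.py <<'E'
def wood(p,roi=(195,135,290,275),S=6,z=0.014,amin=20,thr=.735,save=None):
    u0,v0,u1,v1=roi
    im=cv2.resize(p['frame'][v0:v1,u0:u1].astype(np.float32),None,fx=S,fy=S,interpolation=cv2.INTER_CUBIC)
    R,G,B=im[...,0],im[...,1],im[...,2]
    m=((B/G<thr)&(B/G>.55)&(R>1.1*G)&(G>70)).astype(np.uint8)*255
    m=cv2.morphologyEx(m,cv2.MORPH_OPEN,np.ones((9,9)))
    if save: cv2.imwrite('pics/'+save+'.png',m)
    out=[]
    for c in cv2.findContours(m,cv2.RETR_EXTERNAL,cv2.CHAIN_APPROX_NONE)[0]:
        if cv2.contourArea(c)<amin*S*S: continue
        P=(c[:,0,:].astype(float)+.5)/S-.5+np.array([u0,v0])
        W=np.array([px2w(p,a,b,z)[:2] for a,b in P])
        r=cv2.minAreaRect((W*1000).astype(np.float32)); w,h=r[1]
        ang=r[2] if w>=h else r[2]+90
        out.append(dict(px=P.mean(0).round(1).tolist(),c=(np.array(r[0])/1000).round(4).tolist(),L=round(max(w,h),1),W=round(min(w,h),1),ang=round((ang+90)%180-90,1)))
    return out
E
python3 - <<'E'
from h import *
p=snap('top','top2')
for b in wood(p,save='m2'): print(b)
for n in ('blank_1','scrap_corner','scrap_short','scrap_notch'):
    for c in bot.tip_of(n,p)[:6]:
        u,v=c['centre'];print(n,round(u*640),round(v*400),px2w(p,u*640-.0,v*400,0).round(4)[:2],round(c['conf'],2))
a=cv2.imread('pics/top2.png')
cv2.imwrite('pics/top2L.png',cv2.resize(a[140:215,215:275],(720,900),interpolation=cv2.INTER_CUBIC)[:600])
cv2.imwrite('pics/top2P.png',cv2.resize(a[110:210,290:390],(600,600),interpolation=cv2.INTER_CUBIC))
cv2.imwrite('pics/top2B.png',cv2.resize(a[130:225,375:455],(505,600),interpolation=cv2.INTER_CUBIC))
E
```

```text
{'px': [257.5, 205.3], 'c': [0.4311, 0.2729], 'L': 51.4, 'W': 35.9, 'ang': 2.0}
{'px': [231.3, 200.2], 'c': [0.4492, 0.3691], 'L': 51.5, 'W': 35.6, 'ang': 8.6}
{'px': [254.1, 181.3], 'c': [0.52, 0.2828], 'L': 51.1, 'W': 39.0, 'ang': -1.6}
{'px': [230.5, 172.5], 'c': [0.557, 0.3735], 'L': 39.7, 'W': 35.5, 'ang': 72.8}
{'px': [257.9, 156.5], 'c': [0.6161, 0.268], 'L': 54.1, 'W': 38.4, 'ang': -21.5}
blank_1 260 254 [0.2466 0.2644] 0.68
blank_1 256 158 [0.6162 0.2768] 0.63
blank_1 224 150 [0.6519 0.4019] 0.6
blank_1 255 181 [0.5253 0.2799] 0.57
blank_1 326 227 [0.3393 0.0151] 0.53
blank_1 233 230 [0.3395 0.3637] 0.46
scrap_corner 258 207 [0.4221 0.2691] 0.54
scrap_short 234 173 [0.5596 0.3644] 0.53
scrap_short 257 157 [0.6187 0.2723] 0.3
scrap_notch 374 221 [ 0.3581 -0.169 ] 0.72
scrap_notch 233 196 [0.4664 0.3676] 0.63
scrap_notch 259 155 [0.6262 0.2651] 0.23
```

View pics/m2.png

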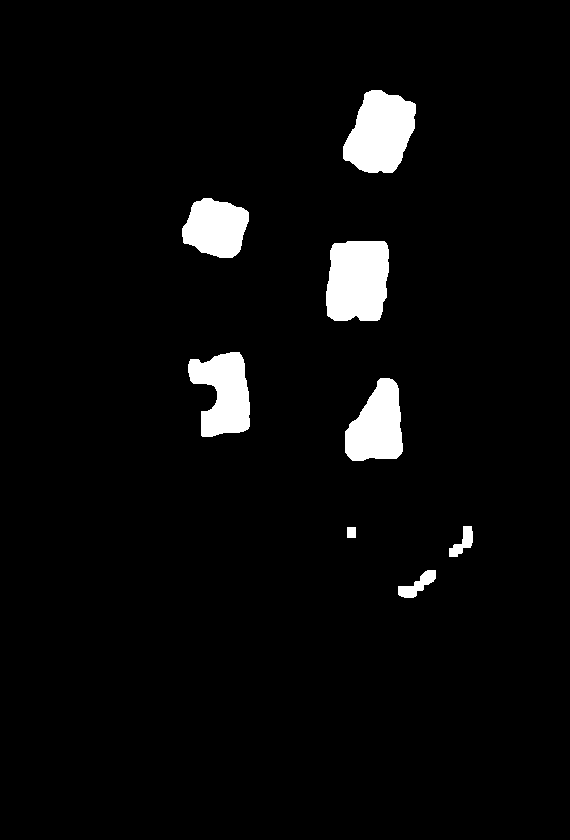

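View pics/top2P.png

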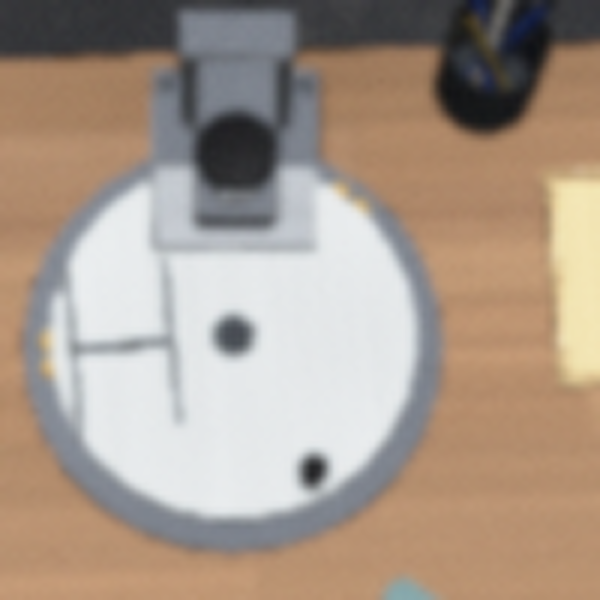

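View pics/top2B.png

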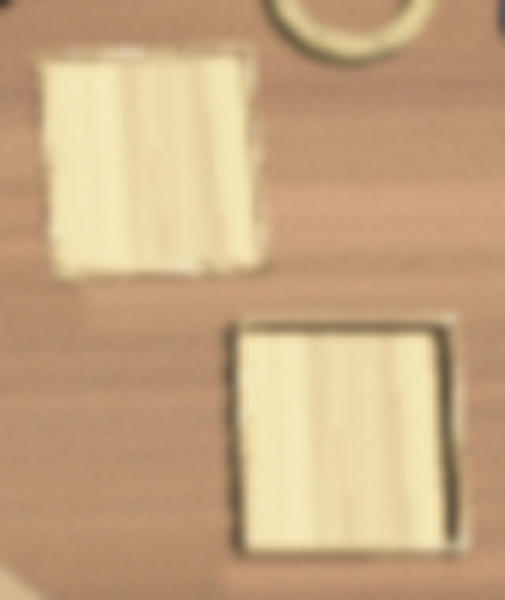

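View pics/top2L.png

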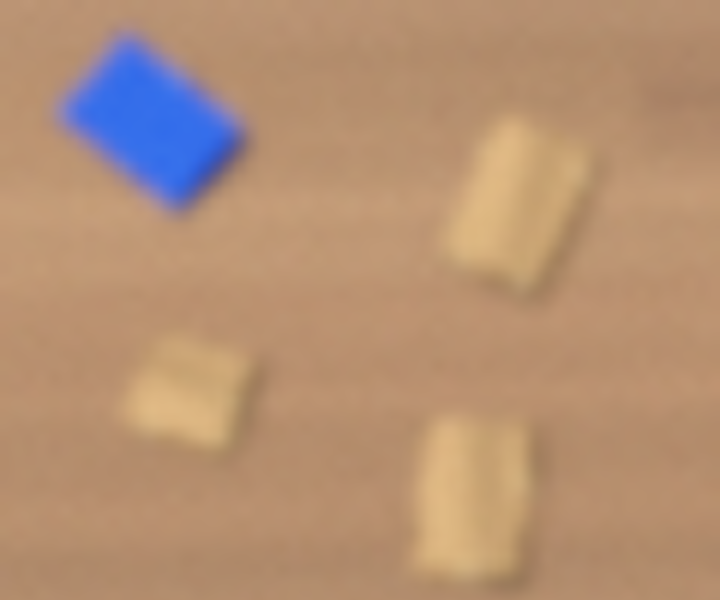

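Run:
```python
from h import *
p=bot.camera('top')
S=8;u0,v0=285,130
im=cv2.resize(p['frame'][v0:220,u0:375],None,fx=S,fy=S,interpolation=cv2.INTER_CUBIC).astype(int)
# base: not wood coloured => R-B small
m=((im[...,0]-im[...,2])<35).astype(np.uint8)*255
m=cv2.morphologyEx(m,cv2.MORPH_CLOSE,np.ones((15,15)))
c=max(cv2.findContours(m,cv2.RETR_EXTERNAL,cv2.CHAIN_APPROX_NONE)[0],key=cv2.contourArea)[:,0,:]
P=(c+.5)/S-.5+[u0,v0]; P=P[P[:,1]>166]
W=np.array([px2w(p,a,b,.012)[:2] for a,b in P])
from scipy.optimize import least_squares
r=least_squares(lambda q:np.hypot(W[:,0]-q[0],W[:,1]-q[1])-q[2],[.56,0,.135],loss='soft_l1',f_scale=.002)
print('base circ',r.x.round(4),np.abs(r.fun).mean())
print('hub',px2w(p,329.0,166,.032).round(4),'post',px2w(p,342.2,187.6,.075).round(4))
print('cap',px2w(p,290+236/6,110+150/6,.192).round(4))
print('platen',px2w(p,290+152/6,110+248/6,.068+.0).round(4),px2w(p,290+316/6,110+248/6,.068).round(4))
print('ribs',[px2w(p,290+a/6,110+b/6,.034).round(4).tolist() for a,b in [(70,270),(80,425),(164,250),(181,422),(75,349),(172,341)]])
print('tray',px2w(p,399.1,155.8,.014).round(4),'bin',px2w(p,430,199.3,.04).round(4))
for n in ('tray','bin'):print(n,[(np.array(c['bbox'])*[640,400,640,400]).round(1).tolist()+[round(c['conf'],2)] for c in bot.look_for(n,p)][:3])
```

```text
base circ [ 0.5686 -0.0012  0.1342] 0.0002821412045972368
hub [ 0.5677 -0.0036  0.032 ] post [ 0.4755 -0.0485  0.075 ]
cap [ 0.6371 -0.005   0.192 ]
platen [0.6161 0.0461 0.068 ] [ 0.6133 -0.0552  0.068 ]
ribs [[0.6128, 0.0989, 0.034], [0.5128, 0.0944, 0.034], [0.6242, 0.0391, 0.034], [0.513, 0.0312, 0.034], [0.5615, 0.0966, 0.034], [0.565, 0.0355, 0.034]]
tray [ 0.6049 -0.2742  0.014 ] bin [ 0.4291 -0.3739  0.04  ]
tray [[377.9, 140.2, 38.6, 34.1, 0.7]]
bin [[407.3, 180.9, 43.2, 37.5, 0.86]]
```

Run:
```python
from h import *
goal(.4755,-.0485,.16,116)
```

```text
{'t': 2.05, 'd': [0.0903, -0.4695, 0.4711], 'curjaw': np.float64(74.5), 'pos': [0.1471, 0.53, 0.2503], 'q6': np.float64(90.0), 'ax': np.float64(-41.5), 'tilt': [-0.0, 0.0, 0.0]}
```

```bash
python3 -m handwheel '[[0,0,0,0,-0.05,0.05,0],[-5,0,0,0,-0.1,0.1,0],[-10,0,0,0.01,-0.15,0.15,0],[-15,0,0,0.02,-0.2,0.2,0],[-20,0,0,0.03,-0.25,0.25,0],[-25,0,0,0.05,-0.3,0.3,0],[-30,0,0,0.06,-0.35,0.35,0],[-35,0,0,0.07,-0.4,0.4,0],[-40,0,0,0.09,-0.44,0.44,0],[-41.5,0,0,0.09,-0.4695,0.4711,0],[-41.5,0,0,0.09,-0.4695,0.4711,0],[-41.5,0,0,0.09,-0.4695,0.4711,0],[-41.5,0,0,0.09,-0.4695,0.4711,0],[-41.5,0,0,0.09,-0.4695,0.4711,0]]' 30
python3 - <<'E'
from h import *
o=bot.get_obs();print(o['q'].round(1),o['opening'])
goal(.4755,-.0485,.062,116)
p=snap('top','top3');q=snap('scene','sc3')
print(w2px(p,[.4755,-.0485,.075]),w2px(q,[.4755,-.0485,.075]))
for x,n in((p,'top3'),(q,'sc3')):
  u,v=map(int,w2px(x,[.4755,-.0485,.075])); cv2.imwrite(f'pics/{n}c.png',cv2.resize(cv2.imread(f'pics/{n}.png')[max(v-70,0):v+70,u-70:u+70],(560,560),interpolation=cv2.INTER_CUBIC))
E
```

```text
time: 3.8
ee_pos: [0.4752, -0.0475, 0.1607]
tcp_rot: [-17.3, 90.0, 8.7]
wrist_force: [-0.4, 0.7, -0.1]
opening: 0.0426
[ -5.7  -5.8 -10.6  85.2   0.  -31.8] 0.04257538013627208
{'t': 3.8, 'd': [0.0987, -0.001, -0.0003], 'curjaw': np.float64(116.1), 'pos': [0.4752, -0.0475, 0.1607], 'q6': np.float64(-31.8), 'ax': np.float64(0.1), 'tilt': [-0.0, 0.03, 0.01]}
(np.float64(342.2042710151749), np.float64(187.6051107185582)) (np.float64(330.53816066530203), np.float64(217.87414937283077))
```

View pics/sc3c.png

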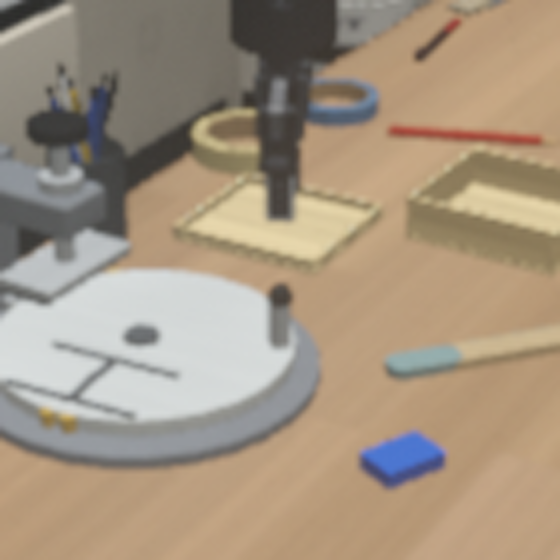

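```bash
cat >> h.py <<'E'
AX=np.array([.568,-.003]); YAW=-1.5
def arc(phis,r=.104,z=None,lead=0):
    """targets for post at given phi (deg), jaw tangential, relative rows"""
    o=bot.get_obs(); R=Ro.from_euler('xyz',o['tcp_rot'],degrees=True).as_matrix()
    cur=np.degrees(np.arctan2(R[1,1],R[0,1]))
    for f in phis:
        th=247.5+YAW-f; P=np.array([*(AX+r*np.array([np.cos(np.radians(th)),np.sin(np.radians(th))])),o['ee_pos'][2] if z is None else z])
        d=R.T@(P-o['ee_pos']); a=-((th+90-180)-cur); a=(a+180)%360-180
        print(f,[round(a,1),0,0]+d.round(4).tolist(),P.round(4))
E
python3 -m handwheel '[[0,0,0,0.03,-0.001,0,0],[0,0,0,0.06,-0.001,0,0],[0,0,0,0.085,-0.001,0,0],[0,0,0,0.099,-0.001,0,0],[0,0,0,0.099,-0.001,0,0],[0,0,0,0.099,-0.001,0,0.42],[0,0,0,0.099,-0.001,0,0.42],[0,0,0,0.099,-0.001,0,0.42],[0,0,0,0.099,-0.001,0,0.42]]' 30
python3 - <<'E'
from h import *
arc([39.7,35,30,25,20,15,10,5,2,0,-2,-4])
E
```

```text
time: 5.03
ee_pos: [0.476, -0.0494, 0.0615]
tcp_rot: [-34.4, 90.0, -8.4]
wrist_force: [-0.9, -1.1, -0.2]
opening: 0.0247
39.7 [np.float64(-0.3), 0, 0, -0.0, 0.0009, -0.001] [ 0.4748 -0.0491  0.0615]
35 [np.float64(-5.0), 0, 0, 0.0, -0.0077, -0.0006] [ 0.4789 -0.0566  0.0615]
30 [np.float64(-10.0), 0, 0, 0.0, -0.0167, 0.0006] [ 0.4839 -0.0641  0.0615]
25 [np.float64(-15.0), 0, 0, 0.0, -0.0255, 0.0026] [ 0.4895 -0.0712  0.0615]
20 [np.float64(-20.0), 0, 0, 0.0, -0.0342, 0.0053] [ 0.4958 -0.0778  0.0615]
15 [np.float64(-25.0), 0, 0, 0.0, -0.0426, 0.0088] [ 0.5026 -0.0838  0.0615]
10 [np.float64(-30.0), 0, 0, 0.0, -0.0506, 0.013] [ 0.5098 -0.0892  0.0615]
5 [np.float64(-35.0), 0, 0, 0.0, -0.0582, 0.0178] [ 0.5176 -0.094   0.0615]
2 [np.float64(-38.0), 0, 0, 0.0, -0.0626, 0.0211] [ 0.5224 -0.0965  0.0615]
0 [np.float64(-40.0), 0, 0, 0.0, -0.0654, 0.0234] [ 0.5257 -0.098   0.0615]
-2 [np.float64(-42.0), 0, 0, 0.0, -0.0682, 0.0257] [ 0.529  -0.0994  0.0615]
-4 [np.float64(-44.0), 0, 0, 0.0, -0.0708, 0.0282] [ 0.5324 -0.1007  0.0615]
```

```bash
python3 -m handwheel '[[-5,0,0,0,-0.0077,-0.0006,0.42],[-10,0,0,0,-0.0167,0.0006,0.42],[-15,0,0,0,-0.0255,0.0026,0.42],[-20,0,0,0,-0.0342,0.0053,0.42],[-25,0,0,0,-0.0426,0.0088,0.42],[-30,0,0,0,-0.0506,0.013,0.42],[-35,0,0,0,-0.0582,0.0178,0.42],[-38,0,0,0,-0.0626,0.0211,0.42],[-40,0,0,0,-0.0654,0.0234,0.42],[-42,0,0,0,-0.0682,0.0257,0.42],[-43,0,0,0,-0.0695,0.0270,0.42],[-43,0,0,0,-0.0695,0.0270,0.42]]' 30; python3 -c "
from h import *
o=bot.get_obs();print(o['wrist_force'].round(1),o['q'].round(1))
p=snap('scene','sc4');cv2.imwrite('pics/sc4c.png',cv2.resize(cv2.imread('pics/sc4.png')[150:290,230:400],(680,560),interpolation=cv2.INTER_CUBIC))"
```

```text
time: 6.52
ee_pos: [0.5303, -0.1, 0.0612]
tcp_rot: [108.1, 90.0, 177.1]
wrist_force: [-3.9, 0.1, 2.2]
opening: 0.0247
[-3.9  0.1  2.2] [-10.7   4.3 -11.7  74.1  -0.  -79.7]
```

View pics/sc4c.png

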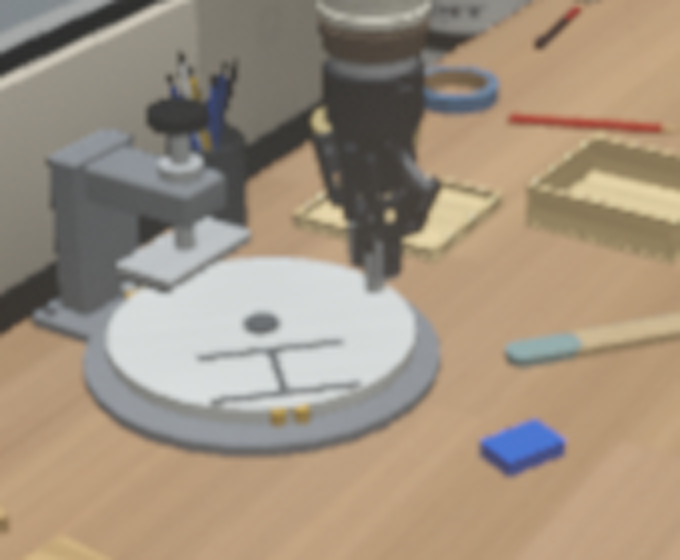

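```bash
python3 -m handwheel '[[0,0,0,0,0.003,0,0],[0,0,0,0,0.003,0,0],[0,0,0,-0.03,0.003,0,0],[0,0,0,-0.07,0.003,0,0],[0,0,0,-0.11,0.003,0,0],[0,0,0,-0.12,0.003,0,-0.2],[0,0,0,-0.12,0.003,0,-0.2]]' 30; python3 -c "
from h import *
goal(.52,.283,.15,88)
goal(.616,.268,.15,68.5)"
```

```text
time: 7.45
ee_pos: [0.5282, -0.099, 0.1815]
tcp_rot: [-80.1, 89.9, -11.1]
wrist_force: [-0.7, 0.0, -1.1]
opening: 0.0515
{'t': 7.45, 'd': [0.0314, 0.1446, 0.3536], 'curjaw': np.float64(159.0), 'pos': [0.5282, -0.099, 0.1815], 'q6': np.float64(-79.6), 'ax': np.float64(71.0), 'tilt': [-0.0, 0.01, 0.07]}
{'t': 7.45, 'd': [0.0315, 0.0497, 0.3741], 'curjaw': np.float64(159.0), 'pos': [0.5282, -0.099, 0.1815], 'q6': np.float64(-79.6), 'ax': np.float64(-89.5), 'tilt': [-0.0, 0.01, 0.07]}
```

```bash
python3 -m handwheel '[[10,0,0,0,0.02,0.05,-0.2],[20,0,0,0,0.04,0.1,-0.2],[30,0,0,0,0.06,0.15,-0.2],[40,0,0,0,0.08,0.2,-0.2],[50,0,0,0,0.1,0.25,-0.2],[60,0,0,0.0,0.12,0.3,-0.2],[70,0,0,0.02,0.14,0.34,-0.2],[71,0,0,0.03,0.1446,0.3536,-0.2],[71,0,0,0.03,0.1446,0.3536,-0.2],[71,0,0,0.03,0.1446,0.3536,-0.2]]' 30
python3 - <<'E'
from h import *
goal(.52,.283,.024,88)
p=snap('top','top5');q=snap('scene','sc5')
a=cv2.imread('pics/top5.png');cv2.imwrite('pics/top5P.png',cv2.resize(a[110:220,215:385],(800,518),interpolation=cv2.INTER_CUBIC))
b=cv2.imread('pics/sc5.png');cv2.imwrite('pics/sc5c.png',cv2.resize(b[210:350,180:380],(800,560),interpolation=cv2.INTER_CUBIC))
E
```

```text
time: 8.7
ee_pos: [0.5196, 0.2823, 0.1509]
tcp_rot: [-137.6, 89.9, -139.6]
wrist_force: [0.4, -0.1, 1.1]
opening: 0.0511
{'t': 8.7, 'd': [0.1269, 0.0008, 0.0005], 'curjaw': np.float64(88.0), 'pos': [0.5196, 0.2823, 0.1509], 'q6': np.float64(30.5), 'ax': np.float64(-0.0), 'tilt': [0.0, -0.04, 0.03]}
```

View pics/top5P.png

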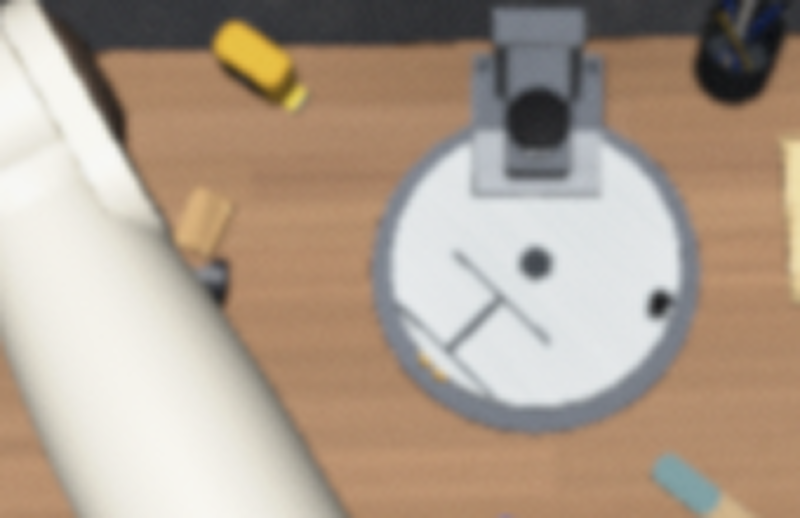

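View pics/sc5c.png

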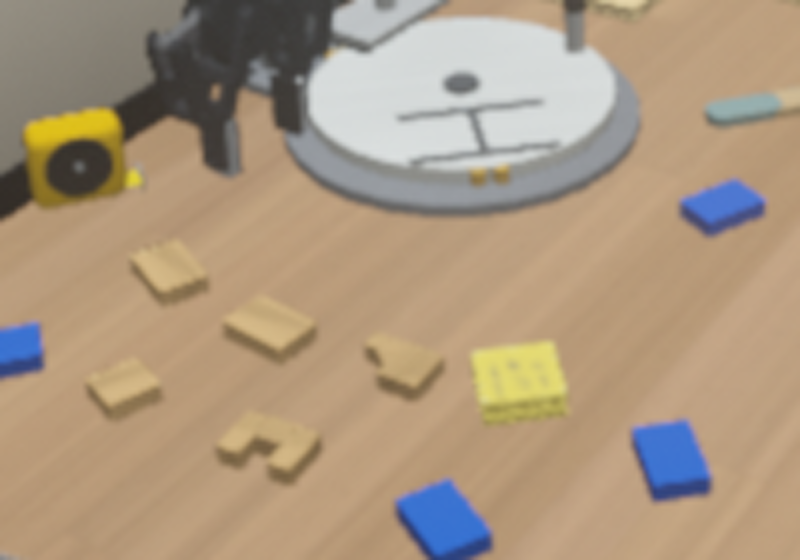

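```bash
python3 -m handwheel '[[0,0,0,0.04,0.001,0,-0.2],[0,0,0,0.08,0.001,0,-0.2],[0,0,0,0.11,0.001,0,-0.2],[0,0,0,0.12,0.001,0,-0.2],[0,0,0,0.126,0.001,0,-0.2],[0,0,0,0.126,0.001,0,-0.2],[0,0,0,0.126,0.001,0,0.6],[0,0,0,0.126,0.001,0,0.6],[0,0,0,0.126,0.001,0,0.6],[0,0,0,0.126,0.001,0,0.6]]' 40
python3 - <<'E'
from h import *
q=snap('scene','sc6')
b=cv2.imread('pics/sc6.png');cv2.imwrite('pics/sc6c.png',cv2.resize(b[210:320,180:340],(800,550),interpolation=cv2.INTER_CUBIC))
p=bot.camera('top')
f=lambda a,b:px2w(p,215+a/4.706,110+b/4.706,.034)[:2]
J1,J2=f(503,297),f(450,350); print(J1,J2,(J1+J2)/2,np.linalg.norm(J1-J2))
for a,b in [((455,252),(550,342)),((398,303),(490,395))]:
  d=f(*b)-f(*a);print('rib ang',np.degrees(np.arctan2(d[1],d[0]))+90)
E
```

```text
time: 10.05
ee_pos: [0.5204, 0.2844, 0.0269]
tcp_rot: [26.2, 89.9, 24.2]
wrist_force: [-1.4, -1.6, 5.9]
opening: 0.0326
[0.54048567 0.02400773] [0.49849625 0.06730098] [0.51949096 0.04565435] 0.06031099910520291
rib ang -45.60273193849204
rib ang -46.87024832958227
```

View pics/sc6c.png

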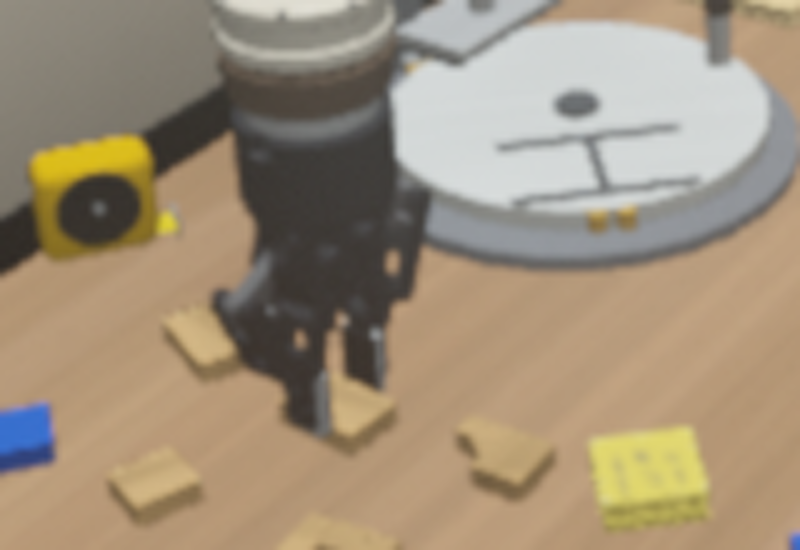

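```bash
python3 -m handwheel '[[0,0,0,0,0,0,0.05],[0,0,0,0,0,0,0.05],[0,0,0,-0.008,0,0,0.05],[0,0,0,-0.008,0,0,0.05],[0,0,0,-0.008,0,0,0.6],[0,0,0,-0.008,0,0,0.6],[0,0,0,-0.008,0,0,0.6],[0,0,0,-0.008,0,0,0.6]]' 40
python3 - <<'E'
from h import *
o=bot.get_obs();print(o['ee_pos'],o['opening'],o['wrist_force'])
E
```

```text
time: 11.15
ee_pos: [0.5197, 0.2841, 0.0333]
tcp_rot: [58.2, 90.0, 56.2]
wrist_force: [0.0, 0.2, 1.7]
opening: 0.0174
[0.51968127 0.28405373 0.0333301 ] 0.01742123491153491 [0.01220557 0.18857438 1.6584908 ]
```

```bash
python3 -m handwheel '[[0,0,0,0,0,0,-0.2],[0,0,0,0,0,0,-0.2],[0,0,0,-0.03,0,0,-0.2],[0,0,0,-0.06,0,0,-0.2]]' 40;python3 - <<'E'
from h import *
q=snap('scene','sc7')
b=cv2.imread('pics/sc7.png');cv2.imwrite('pics/sc7c.png',cv2.resize(b[210:320,180:340],(800,550),interpolation=cv2.INTER_CUBIC))
E
```

```text
time: 11.65
ee_pos: [0.5194, 0.2838, 0.0936]
tcp_rot: [-149.8, 89.9, -151.8]
wrist_force: [0.1, 0.5, -1.0]
opening: 0.0506
```

View pics/sc7c.png

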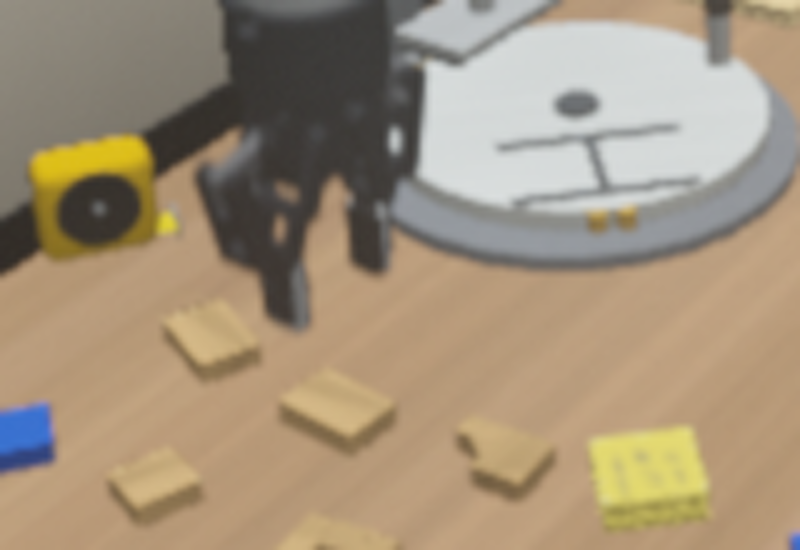

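```bash
python3 -m handwheel '[[0,0,0,0.03,0,0,-0.2],[0,0,0,0.06,0,0,-0.2],[0,0,0,0.072,0,0,-0.2],[0,0,0,0.072,0,0,-0.1],[0,0,0,0.072,0,0,0.6],[0,0,0,0.072,0,0,0.6],[0,0,0,0.072,0,0,0.6],[0,0,0,0.072,0,0,0.6],[0,0,0,0.072,0,0,0.6]]' 40
python3 - <<'E'
from h import *
o=bot.get_obs();print(o['ee_pos'],o['opening'],o['wrist_force'])
E
```

```text
time: 12.82
ee_pos: [0.5204, 0.2844, 0.0226]
tcp_rot: [31.3, 89.9, 29.3]
wrist_force: [0.6, -0.2, 5.7]
opening: 0.0331
[0.52037932 0.28439279 0.02260934] 0.03305075757933351 [ 0.63662159 -0.23774291  5.7054951 ]
```

```bash
python3 -m handwheel '[[0,0,0,-0.02,0,0,0.6],[0,0,0,-0.05,0,0,0.6],[0,0,0,-0.09,0,0,0.6],[0,0,0,-0.1,0,0,0.6],[0,0,0,-0.1,0,0,0.6]]' 40
python3 - <<'E'
from h import *
goal(.4935,.0215,.12,43.8)
q=snap('scene','sc8')
b=cv2.imread('pics/sc8.png');cv2.imwrite('pics/sc8c.png',cv2.resize(b[180:320,180:340],(800,700),interpolation=cv2.INTER_CUBIC)[:600])
E
```

```text
time: 13.45
ee_pos: [0.5199, 0.2841, 0.1216]
tcp_rot: [31.8, 89.9, 29.8]
wrist_force: [-0.5, 0.1, -1.4]
opening: 0.0329
{'t': 13.45, 'd': [0.0014, -0.2634, -0.0172], 'curjaw': np.float64(88.0), 'pos': [0.5199, 0.2841, 0.1216], 'q6': np.float64(30.7), 'ax': np.float64(44.2), 'tilt': [0.0, 0.05, -0.03]}
```

View pics/sc8c.png

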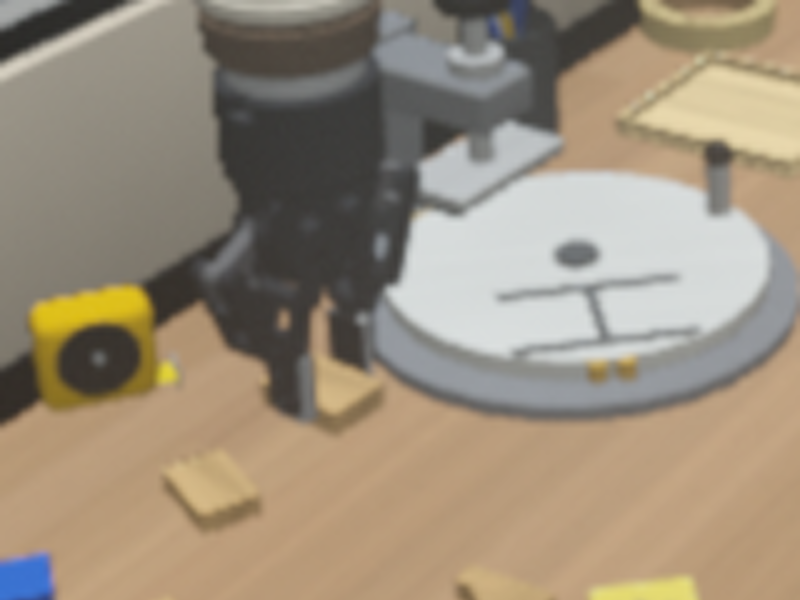

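```bash
python3 -m handwheel '[[6,0,0,0,-0.04,0,0.6],[14,0,0,0,-0.09,-0.005,0.6],[22,0,0,0,-0.14,-0.01,0.6],[30,0,0,0,-0.19,-0.015,0.6],[38,0,0,0,-0.23,-0.017,0.6],[44.2,0,0,0,-0.255,-0.017,0.6],[44.2,0,0,0,-0.2634,-0.0172,0.6],[44.2,0,0,0,-0.2634,-0.0172,0.6],[44.2,0,0,0,-0.2634,-0.0172,0.6],[44.2,0,0,0,-0.2634,-0.0172,0.6]]' 40
python3 - <<'E'
from h import *
goal(.4935,.0215,.0536,43.8); print(bot.get_obs()['opening'])
q=snap('scene','sc9')
b=cv2.imread('pics/sc9.png');cv2.imwrite('pics/sc9c.png',cv2.resize(b[180:300,230:390],(800,600),interpolation=cv2.INTER_CUBIC)[:600])
E
```

```text
time: 14.75
ee_pos: [0.4933, 0.0222, 0.1211]
tcp_rot: [-156.2, 90.0, 157.6]
wrist_force: [0.5, 0.2, -0.4]
opening: 0.0334
{'t': 14.75, 'd': [0.0675, -0.0003, 0.0007], 'curjaw': np.float64(43.9), 'pos': [0.4933, 0.0222, 0.1211], 'q6': np.float64(48.7), 'ax': np.float64(0.1), 'tilt': [0.0, -0.01, 0.01]}
0.03337130905295243
```

View pics/sc9c.png

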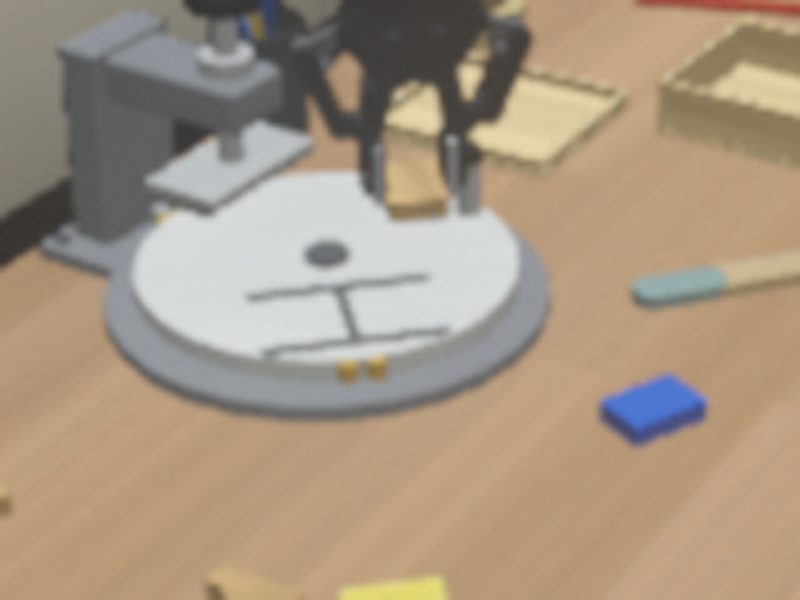

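```bash
python3 -m handwheel '[[0,0,0,0.03,0,0.0005,0.6],[0,0,0,0.055,0,0.0005,0.6],[0,0,0,0.062,0,0.0005,0.6],[0,0,0,0.062,0,0.0005,0.6],[0,0,0,0.062,0,0.0005,0.6]]' 40
python3 - <<'E'
from h import *
goal(.4935,.0215,.0536,43.8); print(bot.get_obs()['opening'])
q=snap('scene','sc10')
b=cv2.imread('pics/sc10.png');cv2.imwrite('pics/sc10c.png',cv2.resize(b[210:270,250:350],(800,480),interpolation=cv2.INTER_CUBIC)[:600])
E
```

```text
time: 15.42
ee_pos: [0.4942, 0.0211, 0.0604]
tcp_rot: [48.8, 89.9, 2.6]
wrist_force: [0.5, -0.5, 0.5]
opening: 0.0331
{'t': 15.43, 'd': [0.0068, -0.0003, -0.0008], 'curjaw': np.float64(43.8), 'pos': [0.4942, 0.0211, 0.0604], 'q6': np.float64(48.7), 'ax': np.float64(-0.0), 'tilt': [0.0, 0.06, -0.07]}
0.0330703899877005
```

View pics/sc10c.png

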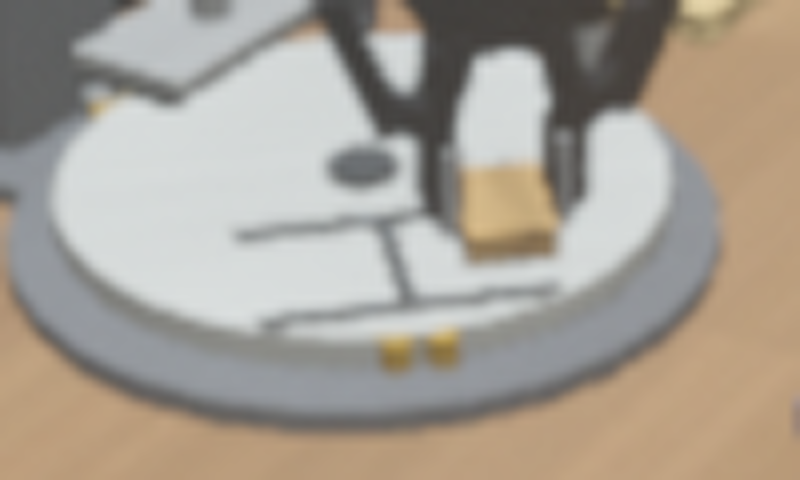

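Run:
```python
from h import *
q=bot.camera('scene')
f=lambda a,b,z:px2w(q,250+a/8-.44,210+b/8-.44,z)[:2]
n=np.array([np.cos(np.radians(133.8)),np.sin(np.radians(133.8))]);l=np.array([-n[1],n[0]])
C=np.array([.5195,.0465])
for nm,a,b,z in [('end bottom L',470,260,.0378),('end bottom R',552,254,.0378),('end top L',468,232,.0518),('end top R',552,230,.0518),('outer rib l',265,323,.034),('outer rib r',555,290,.034),('inner rib l',240,235,.034),('junc out',405,303,.034),('junc in',380,222,.034)]:
  w=f(a,b,z); print(nm,w.round(4),'n %.4f l %.4f'%((w-C)@n,(w-C)@l))
t=bot.get_obs()['ee_pos'][:2];print('tcp',(t-C)@n,(t-C)@l)
```

```text
end bottom L [0.4911 0.0497] n 0.0219 l 0.0183
end bottom R [0.4683 0.0314] n 0.0245 l 0.0474
end top L [0.4891 0.0537] n 0.0262 l 0.0170
end top R [0.4644 0.0375] n 0.0316 l 0.0460
outer rib l [0.5326 0.1163] n 0.0413 l -0.0578
outer rib r [0.4579 0.0466] n 0.0427 l 0.0444
inner rib l [0.5756 0.0714] n -0.0209 l -0.0578
junc out [0.4983 0.0806] n 0.0393 l -0.0083
junc in [0.5374 0.038 ] n -0.0185 l -0.0070
tcp -0.0008031787429358958 0.035898512709723905
```

Run:
```python
from h import *
q=bot.camera('scene'); p=bot.camera('top')
f=lambda a,b,z:px2w(q,250+a/8-.44,210+b/8-.44,z)[:2]
print('hub scene',f(362,167,.032),f(362,167,.04))
for n,z in(('nest_a',.03),('press',0)):
  for pic in(p,q):
    print(n,[(px2w(pic,c['centre'][0]*640,c['centre'][1]*400,z)[:2].round(4).tolist(),round(c['conf'],2)) for c in bot.tip_of(n,pic)[:3]])
def draw(pic,name,roi,S):
  im=cv2.resize(cv2.cvtColor(pic['frame'],cv2.COLOR_RGB2BGR)[roi[1]:roi[3],roi[0]:roi[2]],None,fx=S,fy=S,interpolation=cv2.INTER_CUBIC)
  def P(x,y,z):
    u,v=w2px(pic,[x,y,z]);return (int((u-roi[0]+.5)*S),int((v-roi[1]+.5)*S))
  ax=np.array([.568,-.003])
  n=np.array([np.cos(np.radians(133.5)),np.sin(np.radians(133.5))]);l=np.array([-n[1],n[0]])
  for rr,z,col in((.135,.012,(0,0,255)),(.120,.03,(0,160,0))):
    pts=[P(*(ax+rr*np.array([np.cos(t),np.sin(t)])),z) for t in np.linspace(0,2*np.pi,80)]
    cv2.polylines(im,[np.array(pts)],True,col,1)
  for s in(.041,.099): cv2.line(im,P(*(ax+s*n-.055*l),.034),P(*(ax+s*n+.055*l),.034),(255,0,0),1)
  cv2.line(im,P(*(ax+.041*n),.034),P(*(ax+.099*n),.034),(255,0,0),1)
  cv2.imwrite(f'pics/{name}.png',im)
draw(q,'ov1',(240,200,350,275),7); draw(p,'ov2',(285,125,375,210),7)
```

```text
hub scene [0.56810749 0.00433891] [0.55979426 0.01616588]
nest_a [([0.5451, 0.0613], 0.61)]
nest_a [([0.549, 0.0588], 0.86), ([0.4917, 0.0459], 0.65)]
press []
press [([0.5653, -0.0037], 0.88)]
```

View pics/ov1.png

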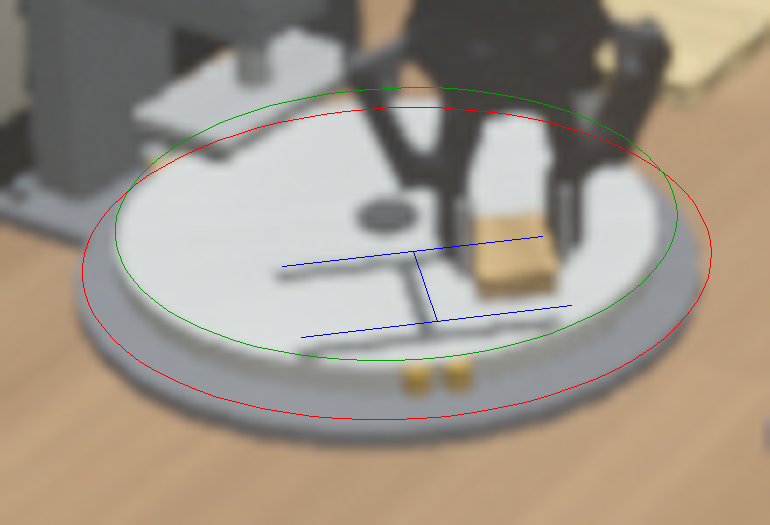

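View pics/ov2.png

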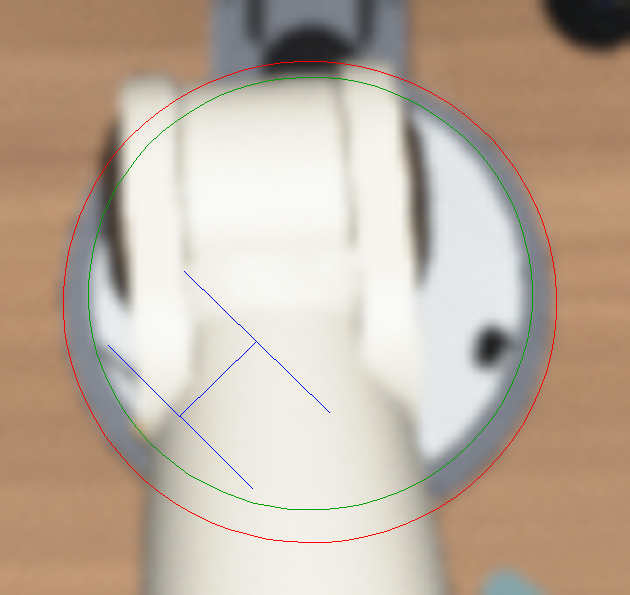

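Run:
```python
from h import *
q=bot.camera('scene')
q=dict(q); q['frame']=cv2.cvtColor(cv2.imread('pics/sc7.png'),cv2.COLOR_BGR2RGB)
for b in wood(q,roi=(195,255,300,340),z=.010,save='m7'): print(b)
```

```text
{'px': [246.8, 321.5], 'c': [0.4467, 0.3778], 'L': 56.5, 'W': 44.3, 'ang': 6.5}
{'px': [210.7, 306.8], 'c': [0.5535, 0.3817], 'L': 46.0, 'W': 37.0, 'ang': -24.8}
{'px': [280.0, 300.7], 'c': [0.4282, 0.2824], 'L': 55.4, 'W': 42.9, 'ang': 3.2}
{'px': [246.9, 291.9], 'c': [0.5175, 0.2918], 'L': 60.0, 'W': 43.2, 'ang': -4.6}
{'px': [222.0, 277.8], 'c': [0.6125, 0.2772], 'L': 65.5, 'W': 37.7, 'ang': -24.2}
```

View pics/m7.png

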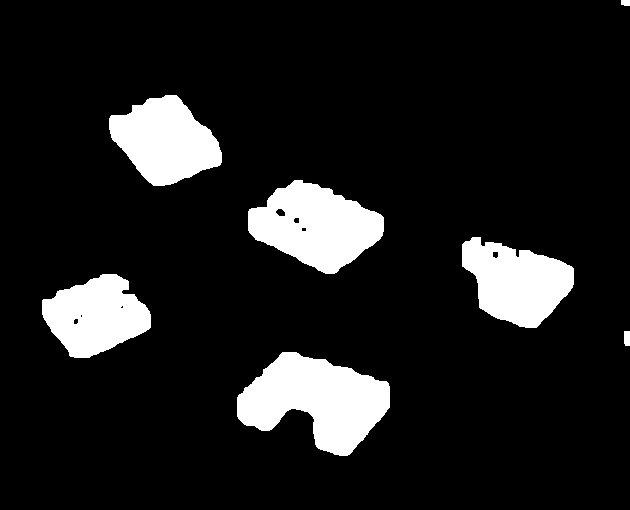

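```bash
cat >> h.py <<'E'
def box_sil(p,x,y,z0,ang,L=.05,W=.034,H=.014,roi=None,S=6):
    a=np.radians(ang);c,s=np.cos(a),np.sin(a);pts=[]
    for i in(-1,1):
        for j in(-1,1):
            for k in(0,1):
                u,v=w2px(p,[x+c*i*L/2-s*j*W/2,y+s*i*L/2+c*j*W/2,z0+k*H]); pts.append([(u-roi[0]+.5)*S-.5,(v-roi[1]+.5)*S-.5])
    h=cv2.convexHull(np.array(pts,np.float32)); m=np.zeros(((roi[3]-roi[1])*S,(roi[2]-roi[0])*S),np.uint8)
    cv2.fillConvexPoly(m,(h*16).astype(np.int32),255,shift=4); return m
def woodmask(p,roi,S=6,thr=.735):
    im=cv2.resize(p['frame'][roi[1]:roi[3],roi[0]:roi[2]].astype(np.float32),None,fx=S,fy=S,interpolation=cv2.INTER_CUBIC)
    R,G,B=im[...,0],im[...,1],im[...,2]
    return ((B/G<thr)&(B/G>.5)&(R>1.1*G)&(G>60)).astype(np.uint8)*255
def fitbox(p,x,y,z0,ang,roi,thr=.735,L=.05,W=.034,mask=None):
    from scipy.optimize import minimize
    M=woodmask(p,roi,thr=thr) if mask is None else mask
    f=lambda q:(box_sil(p,x+q[0]/1000,y+q[1]/1000,z0,ang+q[2],L=L,W=W,roi=roi)!=M).sum()/360.
    best=min((minimize(f,[a,b,0],method='Nelder-Mead',options=dict(initial_simplex=[[a,b,0],[a+5,b,0],[a,b+5,0],[a,b,10]])) for a in(-4,4) for b in(-4,4)),key=lambda r:r.fun)
    return np.array([x*1000+best.x[0],y*1000+best.x[1],ang+best.x[2]]).round(1),round(best.fun,2)
E
python3 - <<'E'
from h import *
q=dict(bot.camera('scene')); q['frame']=cv2.cvtColor(cv2.imread('pics/sc7.png'),cv2.COLOR_BGR2RGB)
p=dict(bot.camera('top')); p['frame']=cv2.cvtColor(cv2.imread('pics/top2.png'),cv2.COLOR_BGR2RGB)
print('A top',fitbox(p,.616,.268,0,-21.5,(245,145,272,168)),'scene',fitbox(q,.616,.268,0,-21.5,(208,265,234,290)))
print('B top',fitbox(p,.52,.283,0,-1.6,(243,170,268,193)),'scene',fitbox(q,.52,.283,0,-1.6,(233,280,262,305)))
E
```

```text
A top (array([617.8, 269.1, -21.7]), np.float64(1.05)) scene (array([615.4, 274.6, -30. ]), np.float64(4.06))
B top (array([521.7, 283.9,  -4.1]), np.float64(0.95)) scene (array([521. , 288.4, -11.5]), np.float64(5.23))
```

```bash
python3 -m handwheel '[[0,0,0,0,0.002,-0.004,0.6],[0,0,0,0.003,0.002,-0.004,0.6],[0,0,0,0.006,0.002,-0.004,0.6],[0,0,0,0.006,0.002,-0.004,0.6]]' 40
python3 - <<'E'
from h import *
o=bot.get_obs(); print(o['opening'],o['ee_pos'].round(4),o['wrist_force'].round(1))
q=snap('scene','sc11')
b=cv2.imread('pics/sc11.png');cv2.imwrite('pics/sc11c.png',cv2.resize(b[210:270,250:350],(800,480),interpolation=cv2.INTER_CUBIC)[:600])
E
```

```text
time: 16.48
ee_pos: [0.4921, 0.0253, 0.0529]
tcp_rot: [-128.7, 90.0, -174.9]
wrist_force: [-0.6, 0.3, -0.9]
opening: 0.0328
0.03275564946970665 [0.4921 0.0253 0.0529] [-0.6  0.3 -0.9]
```

View pics/sc11c.png

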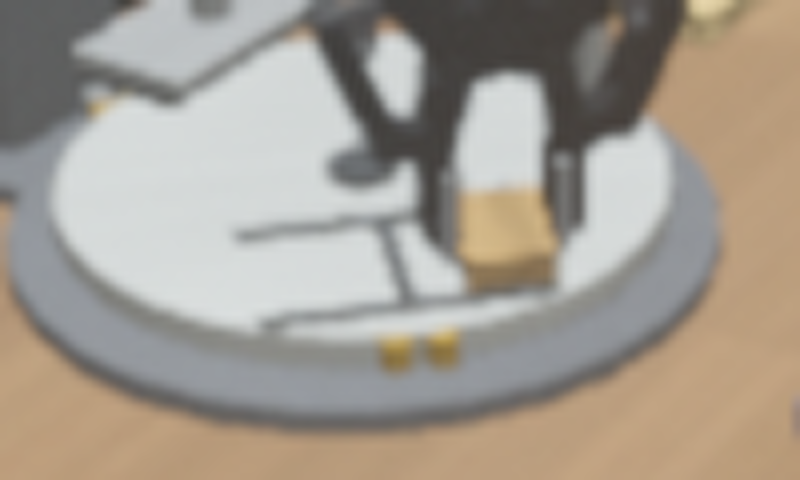

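```bash
python3 -m handwheel '[[0,0,0,0,0,0,0.1],[0,0,0,0,0,0,0.02],[0,0,0,0,0,0,0.02],[0,0,0,-0.015,0,0,0.02],[0,0,0,-0.05,0,0,0.02],[0,0,0,-0.08,0,0,0.0],[0,0,0,-0.1,0,0,0]]' 40
python3 - <<'E'
from h import *
o=bot.get_obs(); print(o['opening'],o['ee_pos'].round(4),o['wrist_force'].round(1))
q=snap('scene','sc12')
b=cv2.imread('pics/sc12.png');cv2.imwrite('pics/sc12c.png',cv2.resize(b[210:270,250:350],(800,480),interpolation=cv2.INTER_CUBIC)[:600])
goal(.6178,.2691,.15,68.3)
E
```

```text
time: 17.4
ee_pos: [0.4927, 0.0253, 0.1561]
tcp_rot: [48.9, 89.9, 2.7]
wrist_force: [0.3, -0.3, 0.7]
opening: 0.0425
0.042500835410770696 [0.4927 0.0253 0.1561] [ 0.3 -0.3  0.7]
{'t': 17.45, 'd': [0.009, 0.2584, -0.09], 'curjaw': np.float64(43.8), 'pos': [0.4935, 0.0253, 0.1583], 'q6': np.float64(49.2), 'ax': np.float64(-24.5), 'tilt': [0.0, 0.2, -0.23]}
```

View pics/sc12c.png

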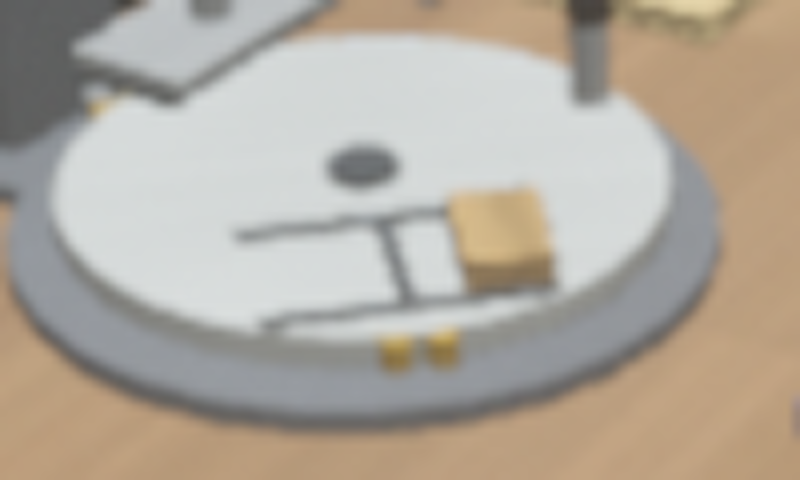

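```bash
python3 -m handwheel '[[-4,0,0,0,0.04,-0.015,-0.1],[-10,0,0,0,0.09,-0.03,-0.2],[-15,0,0,0,0.14,-0.05,-0.2],[-20,0,0,0,0.19,-0.07,-0.2],[-24.5,0,0,0,0.24,-0.085,-0.2],[-24.5,0,0,0.009,0.2584,-0.09,-0.2],[-24.5,0,0,0.009,0.2584,-0.09,-0.2],[-24.5,0,0,0.009,0.2584,-0.09,-0.2]]' 40
python3 - <<'E'
from h import *
p=snap('top','top13');q=snap('scene','sc13')
a=cv2.imread('pics/top13.png');cv2.imwrite('pics/top13P.png',cv2.resize(a[110:220,215:385],(800,518),interpolation=cv2.INTER_CUBIC))
n=np.array([np.cos(np.radians(133.5)),np.sin(np.radians(133.5))]);l=np.array([-n[1],n[0]])
r,e=fitbox(p,.495,.023,.03,133.5,(300,170,335,200)); print('top blank',r,e); d=r[:2]/1000-(AX+.07*n); print('n,l',d@n,d@l)
print('A scene',fitbox(q,.617,.269,0,-22,(208,265,234,290)))
goal(.6178,.2691,.0216,68.3)
E
```

```text
time: 18.45
ee_pos: [0.6162, 0.2684, 0.1446]
tcp_rot: [-112.3, 90.0, -134.1]
wrist_force: [-0.3, 0.2, 0.0]
opening: 0.0512
top blank [493.7  24.3 145.3] 6.56
n,l 0.0009474653026813599 0.035103235849773505
A scene (array([616., 274., -30.]), np.float64(5.94))
{'t': 18.55, 'd': [0.1236, 0.0013, 0.0009], 'curjaw': np.float64(68.2), 'pos': [0.6164, 0.2681, 0.1452], 'q6': np.float64(45.3), 'ax': np.float64(-0.1), 'tilt': [0.0, 0.03, -0.03]}
```

View pics/top13P.png

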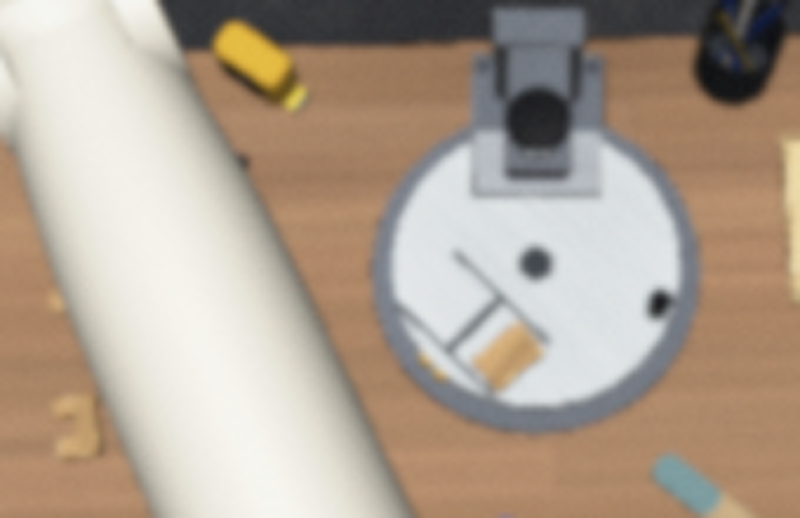

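```bash
python3 -m handwheel '[[0,0,0,0.04,0.001,0.001,-0.2],[0,0,0,0.08,0.001,0.001,-0.2],[0,0,0,0.11,0.001,0.001,-0.2],[0,0,0,0.1236,0.001,0.001,-0.2],[0,0,0,0.1236,0.001,0.001,-0.15],[0,0,0,0.1236,0.001,0.001,-0.1],[0,0,0,0.1236,0.001,0.001,0.6],[0,0,0,0.1236,0.001,0.001,0.6],[0,0,0,0.1236,0.001,0.001,0.6],[0,0,0,0.1236,0.001,0.001,0.6],[0,0,0,0.10,0.001,0.001,0.6],[0,0,0,0.05,0.001,0.001,0.6],[0,0,0,0.02,0.001,0.001,0.6],[0,0,0,0.02,0.001,0.001,0.6]]' 40
python3 - <<'E'
from h import *
n=np.array([np.cos(np.radians(133.5)),np.sin(np.radians(133.5))]);l=np.array([-n[1],n[0]])
T=AX+.07*n-.035*l; print(T)
goal(*T,.125,43.5)
q=snap('scene','sc14')
b=cv2.imread('pics/sc14.png');cv2.imwrite('pics/sc14c.png',cv2.resize(b[180:320,180:340],(800,700),interpolation=cv2.INTER_CUBIC)[:600])
E
```

```text
time: 20.3
ee_pos: [0.6192, 0.2703, 0.1282]
tcp_rot: [45.4, 89.7, 23.6]
wrist_force: [-0.7, 0.5, -0.1]
opening: 0.0327
[0.54520328 0.07186862]
{'t': 20.3, 'd': [0.0024, -0.2117, 0.0046], 'curjaw': np.float64(68.3), 'pos': [0.6192, 0.2703, 0.1282], 'q6': np.float64(45.3), 'ax': np.float64(24.8), 'tilt': [0.0, 0.24, -0.24]}
```

View pics/sc14c.png

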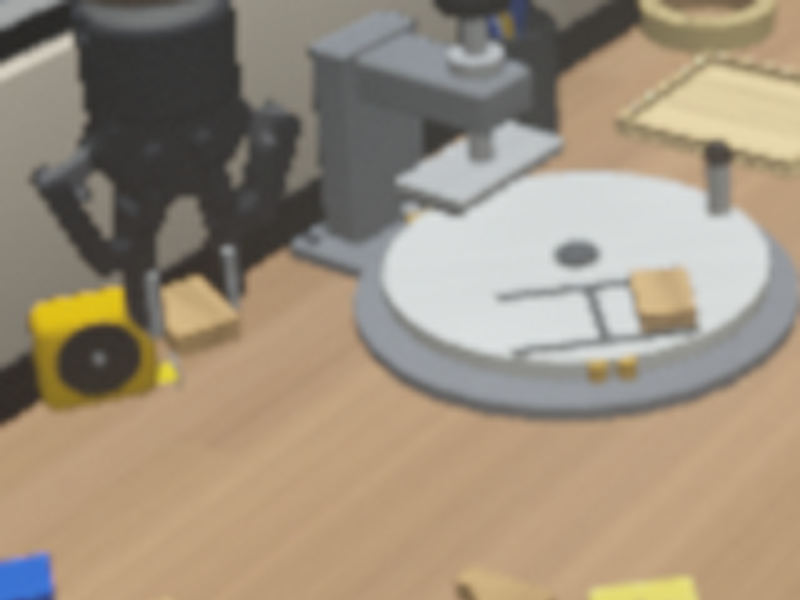

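```bash
python3 -m handwheel '[[4,0,0,0,-0.04,0,0.6],[10,0,0,0,-0.09,0.002,0.6],[16,0,0,0,-0.14,0.004,0.6],[22,0,0,0,-0.18,0.0046,0.6],[24.8,0,0,0,-0.205,0.0046,0.6],[24.8,0,0,0,-0.2117,0.0046,0.6],[24.8,0,0,0,-0.2117,0.0046,0.6],[24.8,0,0,0,-0.2117,0.0046,0.6],[24.8,0,0,0,-0.2117,0.0046,0.6]]' 40
python3 - <<'E'
from h import *
goal(.5445,.0726,.0535,43.5);print(bot.get_obs()['opening'])
E
```

```text
time: 21.48
ee_pos: [0.5439, 0.072, 0.124]
tcp_rot: [-135.0, 90.0, 178.6]
wrist_force: [0.2, 0.4, -1.2]
opening: 0.0331
{'t': 21.48, 'd': [0.0705, 0.0008, -0.0], 'curjaw': np.float64(43.6), 'pos': [0.5439, 0.072, 0.124], 'q6': np.float64(54.0), 'ax': np.float64(0.1), 'tilt': [0.0, -0.01, 0.01]}
0.03313294788059129
```

```bash
python3 -m handwheel '[[0,0,0,0.03,0,0,0.6],[0,0,0,0.055,0,0,0.6],[0,0,0,0.066,0,0,0.6],[0,0,0,0.07,0,0,0.6],[0,0,0,0.07,0,0,0.6]]' 40
python3 - <<'E'
from h import *
o=bot.get_obs(); print(o['opening'],o['ee_pos'].round(4),o['wrist_force'].round(1))
q=snap('scene','sc15')
b=cv2.imread('pics/sc15.png');cv2.imwrite('pics/sc15c.png',cv2.resize(b[210:270,250:350],(800,480),interpolation=cv2.INTER_CUBIC)[:600])
E
```

```text
time: 22.1
ee_pos: [0.5441, 0.0714, 0.0549]
tcp_rot: [53.9, 90.0, 7.4]
wrist_force: [0.0, 1.6, -0.5]
opening: 0.0331
0.03310641988510534 [0.5441 0.0714 0.0549] [ 0.   1.6 -0.5]
```

View pics/sc15c.png

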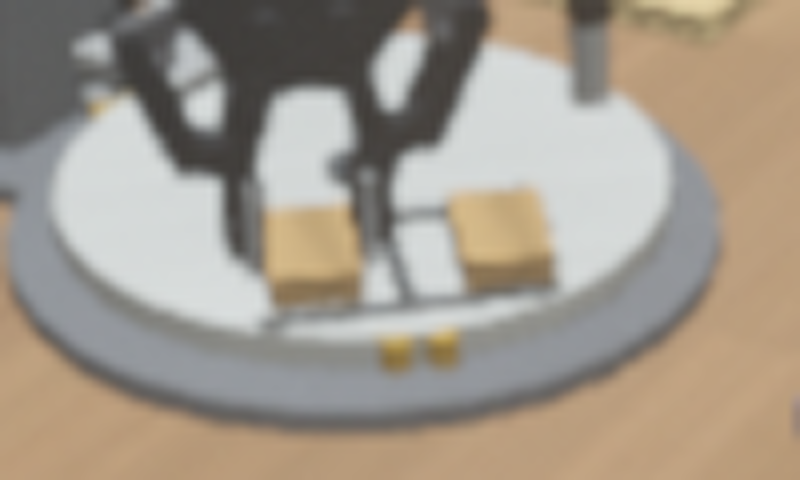

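```bash
python3 -m handwheel '[[0,0,0,0,0,-0.0025,0.6],[0,0,0,0.002,0,-0.0025,0.6],[0,0,0,0.002,0,-0.0025,0.6],[0,0,0,0.002,0,-0.0025,0.1],[0,0,0,0.002,0,-0.0025,0.02],[0,0,0,0.002,0,-0.0025,0.02],[0,0,0,-0.015,0,-0.0025,0.02],[0,0,0,-0.05,0,-0.0025,0.02],[0,0,0,-0.08,0,-0.0025,0],[0,0,0,-0.12,0,-0.0025,0]]' 40
python3 - <<'E'
from h import *
o=bot.get_obs(); print(o['opening'],o['ee_pos'].round(4),o['wrist_force'].round(1))
q=snap('scene','sc16');p=bot.camera('top')
b=cv2.imread('pics/sc16.png');cv2.imwrite('pics/sc16c.png',cv2.resize(b[210:270,250:350],(800,480),interpolation=cv2.INTER_CUBIC)[:600])
for b in wood(q,roi=(190,250,300,345),z=.007): print(b)
for x in wood(p): print(x)
E
```

```text
time: 23.4
ee_pos: [0.5417, 0.073, 0.1761]
tcp_rot: [-145.3, 90.0, 168.2]
wrist_force: [0.8, 0.2, 0.1]
opening: 0.0426
0.04260889326418463 [0.5417 0.073  0.1761] [0.8 0.2 0.1]
{'px': [246.8, 321.5], 'c': [0.4489, 0.3756], 'L': 56.6, 'W': 44.2, 'ang': 5.9}
{'px': [201.2, 310.4], 'c': [0.5674, 0.4007], 'L': 46.5, 'W': 37.2, 'ang': -20.7}
{'px': [280.2, 301.0], 'c': [0.4307, 0.2792], 'L': 56.0, 'W': 42.6, 'ang': 1.9}
{'px': [267.6, 227.4], 'c': [0.3425, 0.2346], 'L': 64.3, 'W': 25.5, 'ang': -40.0}
{'px': [257.4, 205.2], 'c': [0.431, 0.2726], 'L': 51.7, 'W': 36.4, 'ang': 0.1}
{'px': [231.4, 200.1], 'c': [0.4491, 0.3688], 'L': 53.8, 'W': 36.1, 'ang': 9.3}
{'px': [225.1, 169.5], 'c': [0.5685, 0.3935], 'L': 38.9, 'W': 34.8, 'ang': 77.0}
```

View pics/sc16c.png

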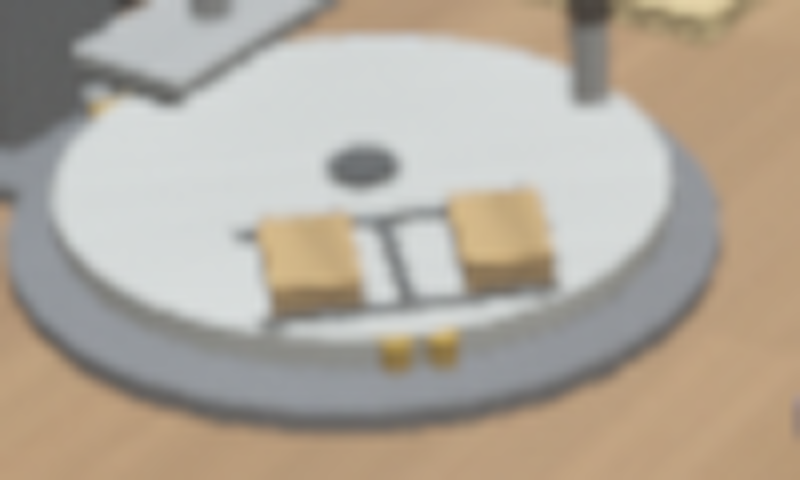

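Run:
```python
from h import *
a=np.radians(246);T=AX+.104*np.array([np.cos(a),np.sin(a)]);print(T);goal(*T,.16,156)
p=snap('top','top17');
for n in('post_top',):
  print([(px2w(p,c['centre'][0]*640,c['centre'][1]*400,.0795)[:2].round(4),round(c['conf'],2)) for c in bot.tip_of(n,p)])
```

```text
[ 0.52569939 -0.09800873]
{'t': 23.5, 'd': [0.0199, -0.1311, 0.1118], 'curjaw': np.float64(43.5), 'pos': [0.5437, 0.0733, 0.1802], 'q6': np.float64(54.2), 'ax': np.float64(67.5), 'tilt': [0.0, 0.26, -0.36]}
[(array([ 0.5158, -0.1065]), 0.65), (array([ 0.5774, -0.2465]), 0.36)]
```

```bash
python3 -m handwheel '[[-10,0,0,0,-0.01,0.01,0],[-20,0,0,0,-0.02,0.02,0],[-30,0,0,0,-0.035,0.03,0],[-40,0,0,0,-0.05,0.04,0],[-50,0,0,0,-0.065,0.05,0],[-60,0,0,0,-0.08,0.065,0],[-70,0,0,0,-0.09,0.08,0],[-80,0,0,0,-0.1,0.09,0],[-90,0,0,0.01,-0.115,0.1,0],[-100,0,0,0.02,-0.125,0.11,0],[-110,0,0,0.02,-0.1311,0.1118,0],[-112.5,0,0,0.02,-0.1311,0.1118,0],[-112.5,0,0,0.02,-0.1311,0.1118,0],[-112.5,0,0,0.02,-0.1311,0.1118,0]]' 40
python3 - <<'E'
from h import *
p=bot.camera('top');q=snap('scene','sc18')
print(px2w(p,215+659/4.706-.4,110+303/4.706-.4,.075))
a=np.radians(246);T=AX+.104*np.array([np.cos(a),np.sin(a)]);goal(*T,.062,156)
b=cv2.imread('pics/sc18.png');cv2.imwrite('pics/sc18c.png',cv2.resize(b[170:270,250:350],(600,600),interpolation=cv2.INTER_CUBIC)[:600])
E
```

```text
time: 25.35
ee_pos: [0.5236, -0.0982, 0.1538]
tcp_rot: [103.7, 90.0, 169.7]
wrist_force: [-0.3, -0.2, 0.1]
opening: 0.0426
[ 0.52483302 -0.09560749  0.075     ]
{'t': 25.45, 'd': [0.0921, -0.0017, 0.0009], 'curjaw': np.float64(156.0), 'pos': [0.5238, -0.0982, 0.1541], 'q6': np.float64(-76.6), 'ax': np.float64(-0.0), 'tilt': [0.0, -0.0, -0.02]}
```

View pics/sc18c.png

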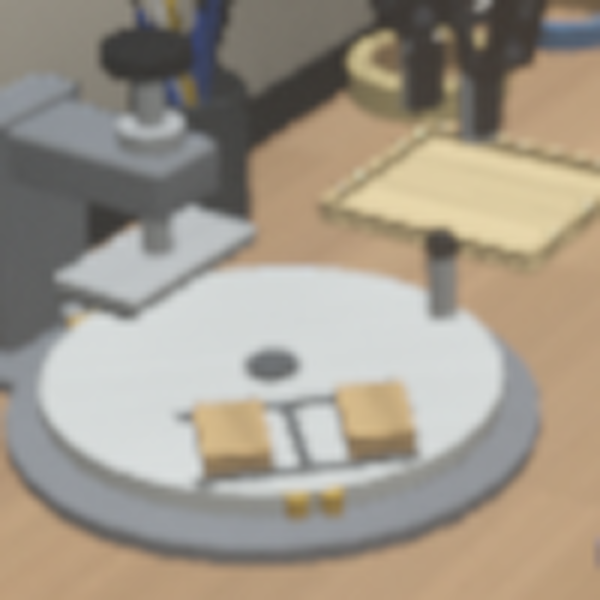

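Post sits at crop (440,270) between the fingers at (420/480,100) above it. Descend and cage it.

```bash
python3 -m handwheel '[[0,0,0,0.03,-0.001,0,0],[0,0,0,0.06,-0.001,0,0],[0,0,0,0.085,-0.001,0,0],[0,0,0,0.092,-0.001,0,0],[0,0,0,0.092,-0.001,0,0],[0,0,0,0.092,-0.001,0,0.42],[0,0,0,0.092,-0.001,0,0.42],[0,0,0,0.092,-0.001,0,0.42],[0,0,0,0.092,-0.001,0,0.42]]' 40
python3 - <<'E'
from h import *
print(bot.get_obs()['wrist_force'].round(1),bot.get_obs()['opening'])
arc([0,5,10,15,20,25,30,35,40,45,50,55,60,65,70])
E
```

```text
time: 26.58
ee_pos: [0.5249, -0.0987, 0.0625]
tcp_rot: [-73.4, 90.0, -7.4]
wrist_force: [-0.1, -0.7, 0.2]
opening: 0.0249
[-0.1 -0.7  0.2] 0.024924534666422502
0 [np.float64(-0.0), 0, 0, 0.0, -0.0005, 0.001] [ 0.5257 -0.098   0.0625]
5 [np.float64(5.0), 0, 0, -0.0, 0.0086, 0.0014] [ 0.5176 -0.094   0.0625]
10 [np.float64(10.0), 0, 0, -0.0, 0.0176, 0.0025] [ 0.5098 -0.0892  0.0625]
15 [np.float64(15.0), 0, 0, -0.0, 0.0264, 0.0045] [ 0.5026 -0.0838  0.0625]
20 [np.float64(20.0), 0, 0, -0.0, 0.0351, 0.0072] [ 0.4958 -0.0778  0.0625]
25 [np.float64(25.0), 0, 0, -0.0, 0.0435, 0.0107] [ 0.4895 -0.0712  0.0625]
30 [np.float64(30.0), 0, 0, -0.0, 0.0515, 0.0149] [ 0.4839 -0.0641  0.0625]
35 [np.float64(35.0), 0, 0, -0.0, 0.0592, 0.0198] [ 0.4789 -0.0566  0.0625]
40 [np.float64(40.0), 0, 0, -0.0, 0.0664, 0.0253] [ 0.4745 -0.0486  0.0625]
45 [np.float64(45.0), 0, 0, -0.0, 0.0731, 0.0314] [ 0.4709 -0.0403  0.0625]
50 [np.float64(50.0), 0, 0, -0.0, 0.0792, 0.0381] [ 0.468  -0.0317  0.0625]
55 [np.float64(55.0), 0, 0, -0.0, 0.0847, 0.0453] [ 0.4659 -0.0228  0.0625]
60 [np.float64(60.0), 0, 0, -0.0, 0.0896, 0.0529] [ 0.4646 -0.0139  0.0625]
65 [np.float64(65.0), 0, 0, -0.0, 0.0938, 0.061] [ 0.464  -0.0048  0.0625]
70 [np.float64(70.0), 0, 0, -0.0, 0.0973, 0.0694] [0.4643 0.0043 0.0625]
```

```bash
python3 -m handwheel '[[2,0,0,0,0.004,0.001,0.42],[5,0,0,0,0.0086,0.0014,0.42],[7,0,0,0,0.013,0.002,0.42],[10,0,0,0,0.0176,0.0025,0.42],[15,0,0,0,0.0264,0.0045,0.42],[20,0,0,0,0.0351,0.0072,0.42],[25,0,0,0,0.0435,0.0107,0.42],[30,0,0,0,0.0515,0.0149,0.42],[35,0,0,0,0.0592,0.0198,0.42],[40,0,0,0,0.0664,0.0253,0.42],[45,0,0,0,0.0731,0.0314,0.42],[50,0,0,0,0.0792,0.0381,0.42],[55,0,0,0,0.0847,0.0453,0.42],[60,0,0,0,0.0896,0.0529,0.42],[65,0,0,0,0.0938,0.061,0.42],[70,0,0,0,0.0973,0.0694,0.42],[70,0,0,0,0.0973,0.0694,0.42]]' 40
python3 - <<'E'
from h import *
print(bot.get_obs()['wrist_force'].round(1),bot.get_obs()['opening'])
arc([70,75,80,85,90,95,100,105,110,115,120,125,130,132.5,135,137,138,140])
q=snap('scene','sc19')
b=cv2.imread('pics/sc19.png');cv2.imwrite('pics/sc19c.png',cv2.resize(b[170:270,250:350],(600,600),interpolation=cv2.INTER_CUBIC)[:600])
E
```

```text
time: 28.7
ee_pos: [0.4642, 0.0046, 0.0624]
tcp_rot: [16.3, 90.0, 12.4]
wrist_force: [0.3, -0.2, 0.1]
opening: 0.0248
[ 0.3 -0.2  0.1] 0.024754433878398797
70 [np.float64(0.1), 0, 0, 0.0, -0.0004, 0.0001] [0.4643 0.0043 0.0624]
75 [np.float64(5.1), 0, 0, 0.0, 0.0087, 0.0005] [0.4653 0.0133 0.0624]
80 [np.float64(10.1), 0, 0, 0.0, 0.0177, 0.0017] [0.4671 0.0222 0.0624]
85 [np.float64(15.1), 0, 0, 0.0, 0.0265, 0.0037] [0.4697 0.0309 0.0624]
90 [np.float64(20.1), 0, 0, 0.0, 0.0352, 0.0064] [0.473  0.0393 0.0624]
95 [np.float64(25.1), 0, 0, 0.0, 0.0436, 0.0099] [0.477  0.0474 0.0624]
100 [np.float64(30.1), 0, 0, 0.0, 0.0516, 0.0141] [0.4818 0.0552 0.0624]
105 [np.float64(35.1), 0, 0, 0.0, 0.0593, 0.019] [0.4872 0.0624 0.0624]
110 [np.float64(40.1), 0, 0, 0.0, 0.0664, 0.0245] [0.4932 0.0692 0.0624]
115 [np.float64(45.1), 0, 0, 0.0, 0.0731, 0.0307] [0.4998 0.0755 0.0624]
120 [np.float64(50.1), 0, 0, 0.0, 0.0793, 0.0374] [0.5069 0.0811 0.0624]
125 [np.float64(55.1), 0, 0, 0.0, 0.0848, 0.0446] [0.5144 0.0861 0.0624]
130 [np.float64(60.1), 0, 0, 0.0, 0.0896, 0.0522] [0.5224 0.0905 0.0624]
132.5 [np.float64(62.6), 0, 0, 0.0, 0.0918, 0.0562] [0.5265 0.0924 0.0624]
135 [np.float64(65.1), 0, 0, 0.0, 0.0938, 0.0603] [0.5307 0.0941 0.0624]
137 [np.float64(67.1), 0, 0, 0.0, 0.0953, 0.0636] [0.5341 0.0953 0.0624]
138 [np.float64(68.1), 0, 0, 0.0, 0.096, 0.0653] [0.5359 0.0959 0.0624]
140 [np.float64(70.1), 0, 0, 0.0, 0.0973, 0.0687] [0.5393 0.097  0.0624]
```

View pics/sc19c.png

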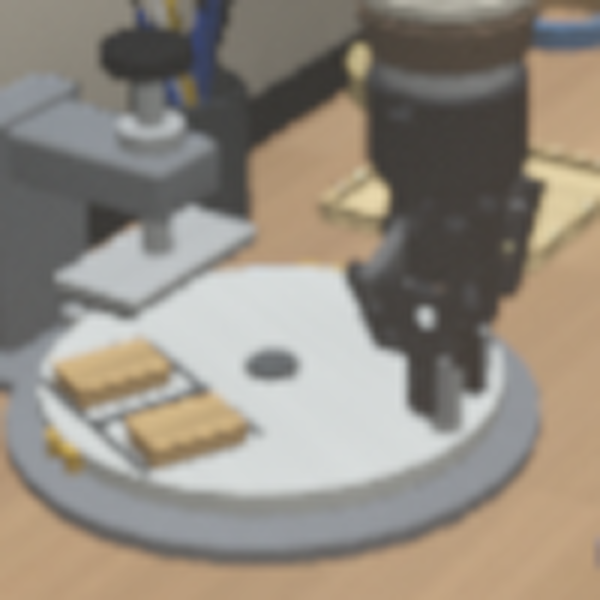

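```bash
python3 -m handwheel '[[5,0,0,0,0.0087,0.0005,0.42],[10,0,0,0,0.0177,0.0017,0.42],[15,0,0,0,0.0265,0.0037,0.42],[20,0,0,0,0.0352,0.0064,0.42],[25,0,0,0,0.0436,0.0099,0.42],[30,0,0,0,0.0516,0.0141,0.42],[35,0,0,0,0.0593,0.019,0.42],[40,0,0,0,0.0664,0.0245,0.42],[45,0,0,0,0.0731,0.0307,0.42],[50,0,0,0,0.0793,0.0374,0.42],[55,0,0,0,0.0848,0.0446,0.42],[60,0,0,0,0.0896,0.0522,0.42],[62.6,0,0,0,0.0918,0.0562,0.42],[65,0,0,0,0.0938,0.0603,0.42],[67,0,0,0,0.0953,0.0636,0.42],[68,0,0,0,0.096,0.0653,0.42],[68,0,0,0,0.096,0.0653,0.42],[68,0,0,0,0.096,0.0653,0.42]]' 40
python3 - <<'E'
from h import *
print(bot.get_obs()['wrist_force'].round(1),bot.get_obs()['opening'],bot.get_obs()['q'].round(0))
q=snap('scene','sc20')
b=cv2.imread('pics/sc20.png');cv2.imwrite('pics/sc20c.png',cv2.resize(b[170:270,250:350],(600,600),interpolation=cv2.INTER_CUBIC)[:600])
E
```

```text
time: 31.0
ee_pos: [0.5362, 0.0954, 0.0624]
tcp_rot: [60.6, 90.0, -11.4]
wrist_force: [-0.8, 0.5, -0.2]
opening: 0.0246
[-0.8  0.5 -0.2] 0.02460510039231234 [ 10.   5. -11.  74.  -0.  82.]
```

View pics/sc20c.png

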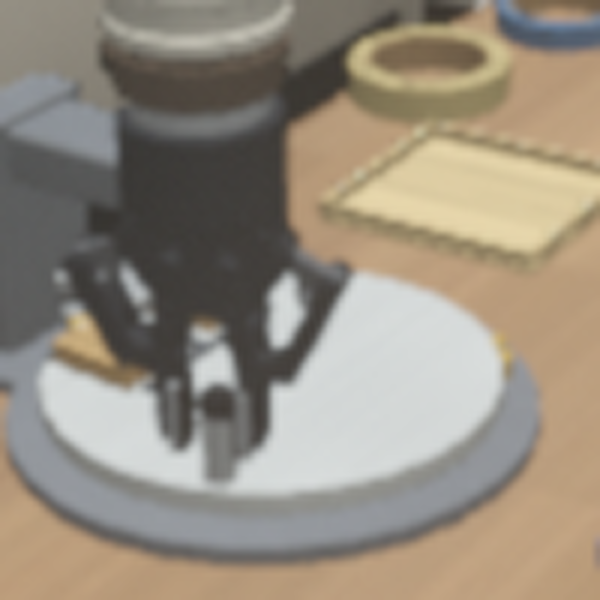

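```bash
python3 -m handwheel '[[0,0,0,0,-0.003,0,0],[0,0,0,0,-0.003,0,0],[0,0,0,0,-0.003,0,0],[0,0,0,-0.04,-0.003,0,0],[0,0,0,-0.08,-0.003,0,0],[0,0,0,-0.13,-0.003,0,0],[0,0,0,-0.18,-0.003,0,0.5],[0,0,0,-0.2,-0.003,0,1],[0,0,0,-0.2,-0.003,0,1],[0,0,0,-0.2,-0.003,0,1]]' 40
python3 - <<'E'
from h import *
goal(.639,-.005,.26,0)
p=snap('top','top21');q=snap('scene','sc21')
b=cv2.imread('pics/sc21.png');cv2.imwrite('pics/sc21c.png',cv2.resize(b[170:270,250:350],(600,600),interpolation=cv2.INTER_CUBIC)[:600])
a=cv2.imread('pics/top21.png');cv2.imwrite('pics/top21c.png',cv2.resize(a[110:210,280:380],(600,600),interpolation=cv2.INTER_CUBIC))
E
```

```text
time: 32.3
ee_pos: [0.5329, 0.0945, 0.2609]
tcp_rot: [-97.8, 89.9, -169.8]
wrist_force: [0.2, 0.2, -1.3]
opening: 0.0002
{'t': 32.3, 'd': [0.0008, 0.0701, 0.1274], 'curjaw': np.float64(18.0), 'pos': [0.5329, 0.0945, 0.2609], 'q6': np.float64(82.1), 'ax': np.float64(18.0), 'tilt': [0.0, -0.01, 0.09]}
```

View pics/sc21c.png

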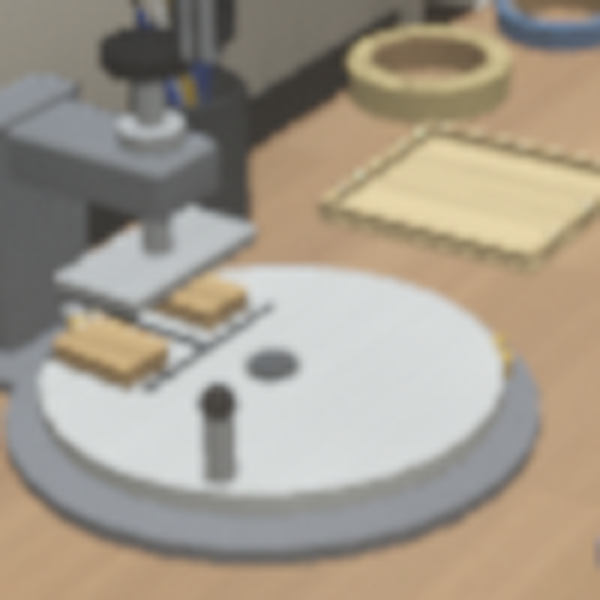

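View pics/top21c.png

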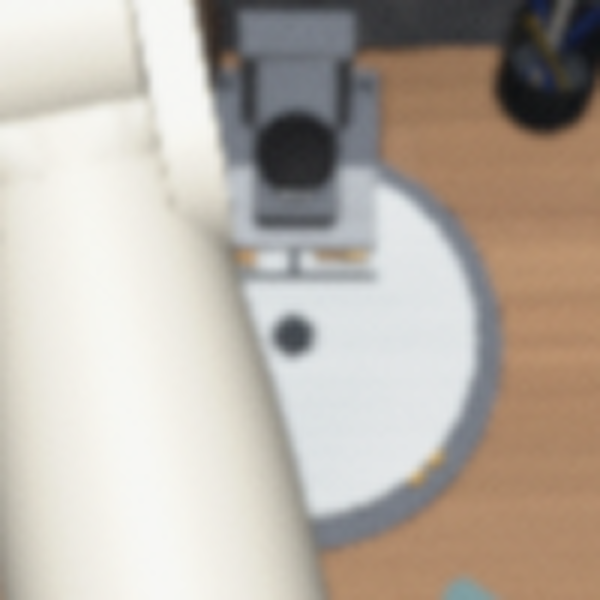

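```bash
python3 -m handwheel '[[4,0,0,0,0.02,0.035,1],[9,0,0,0,0.04,0.07,1],[14,0,0,0,0.06,0.11,1],[18,0,0,0,0.07,0.1265,1],[18,0,0,0.01,0.07,0.1265,1],[18,0,0,0.025,0.07,0.1265,1],[18,0,0,0.035,0.07,0.1265,1],[18,0,0,0.042,0.07,0.1265,1],[18,0,0,0.042,0.07,0.1265,1],[18,0,0,0.042,0.07,0.1265,1]]' 40
python3 - <<'E'
from h import *
goal(.638,-.005,.20,0);print(bot.get_obs()['wrist_force'].round(1),bot.get_obs()['q'].round(0))
q=snap('scene','sc22')
b=cv2.imread('pics/sc22.png');cv2.imwrite('pics/sc22c.png',cv2.resize(b[150:270,230:350],(600,600),interpolation=cv2.INTER_CUBIC)[:600])
E
```

```text
time: 33.65
ee_pos: [0.6388, -0.004, 0.2208]
tcp_rot: [90.0, 90.0, -0.0]
wrist_force: [0.0, 0.3, 0.1]
opening: 0.0002
{'t': 33.65, 'd': [0.0208, -0.0008, 0.001], 'curjaw': np.float64(0.0), 'pos': [0.6388, -0.004, 0.2208], 'q6': np.float64(89.6), 'ax': np.float64(0.0), 'tilt': [0.0, 0.0, -0.04]}
[0.  0.3 0.1] [-0. 17. 21. 94.  0. 90.]
```

View pics/sc22c.png

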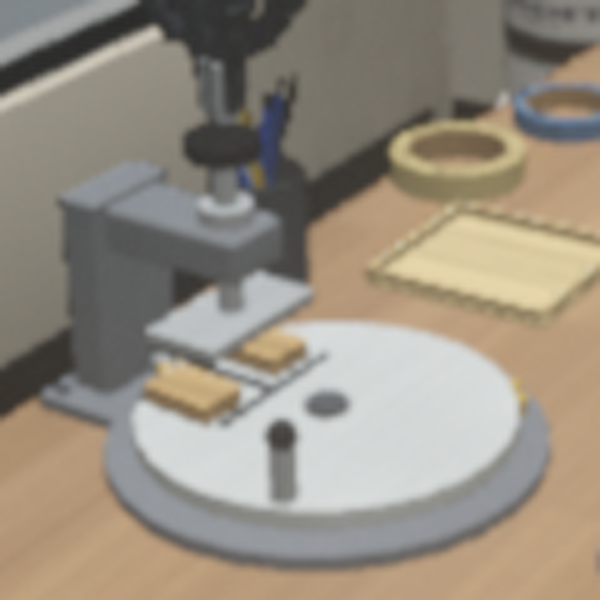

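```bash
python3 -m handwheel '[[0,0,0,0.005,0,0,1],[0,0,0,0.01,0,0,1],[0,0,0,0.015,0,0,1],[0,0,0,0.02,0,0,1],[0,0,0,0.024,0,0,1],[0,0,0,0.028,0,0,1],[0,0,0,0.031,0,0,1],[0,0,0,0.031,0,0,1]]' 40
python3 - <<'E'
from h import *
o=bot.get_obs();print(o['ee_pos'].round(4),o['wrist_force'].round(1))
E
```

```text
time: 34.7
ee_pos: [0.639, -0.0042, 0.1912]
tcp_rot: [89.5, 89.9, -0.5]
wrist_force: [-3.6, 0.3, 14.3]
opening: 0.0001
[ 0.639  -0.0042  0.1912] [-3.6  0.3 14.3]
```

```bash
python3 -m handwheel '[[0,0,0,0.002,0,0,1],[0,0,0,0.003,0,0,1],[0,0,0,0.004,0,0,1],[0,0,0,0.004,0,0,1]]' 40
python3 - <<'E'
from h import *
o=bot.get_obs();print(o['ee_pos'].round(4),o['wrist_force'].round(1))
E
```

```text
time: 35.2
ee_pos: [0.639, -0.0042, 0.189]
tcp_rot: [90.0, 89.7, 0.0]
wrist_force: [-5.9, -0.1, 21.7]
opening: -0.0002
[ 0.639  -0.0042  0.189 ] [-5.9 -0.1 21.7]
```

```bash
python3 -m handwheel '[[0,0,0,0.001,0,0,1],[0,0,0,0.002,0,0,1],[0,0,0,0.002,0,0,1],[0,0,0,0.002,0,0,1],[0,0,0,0.002,0,0,1],[0,0,0,0.002,0,0,1],[0,0,0,0.002,0,0,1],[0,0,0,0.002,0,0,1],[0,0,0,0.002,0,0,1],[0,0,0,0.002,0,0,1],[0,0,0,0.002,0,0,1],[0,0,0,0.002,0,0,1],[0,0,0,0.002,0,0,1],[0,0,0,0.002,0,0,1],[0,0,0,0.002,0,0,1],[0,0,0,0.002,0,0,1],[0,0,0,0.002,0,0,1],[0,0,0,0.002,0,0,1]]' 40
python3 - <<'E'
from h import *
o=bot.get_obs();print(o['ee_pos'].round(4),o['wrist_force'].round(1))
q=snap('scene','sc23');p=snap('top','top23')
b=cv2.imread('pics/sc23.png');cv2.imwrite('pics/sc23c.png',cv2.resize(b[150:270,230:350],(600,600),interpolation=cv2.INTER_CUBIC)[:600])
a=cv2.imread('pics/top23.png');cv2.imwrite('pics/top23c.png',cv2.resize(a[110:210,280:380],(600,600),interpolation=cv2.INTER_CUBIC))
E
```

```text
time: 37.45
ee_pos: [0.6391, -0.0041, 0.1889]
tcp_rot: [90.0, 89.6, -0.0]
wrist_force: [-10.5, -0.6, 31.9]
opening: -0.0001
[ 0.6391 -0.0041  0.1889] [-10.5  -0.6  31.9]
```

View pics/sc23c.png

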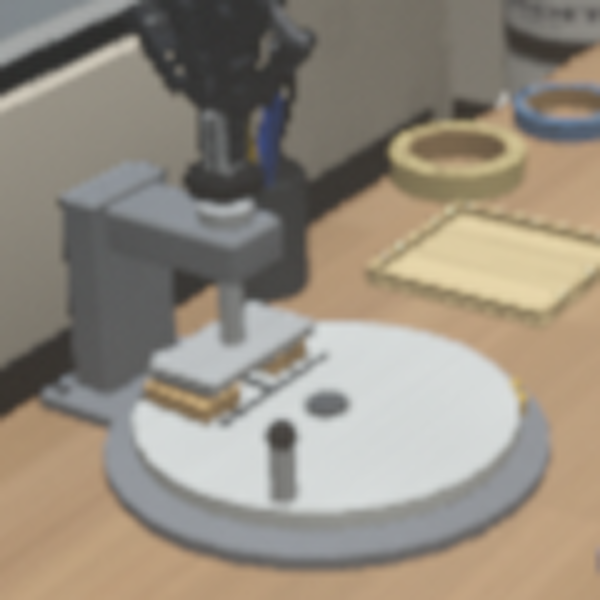

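View pics/top23c.png

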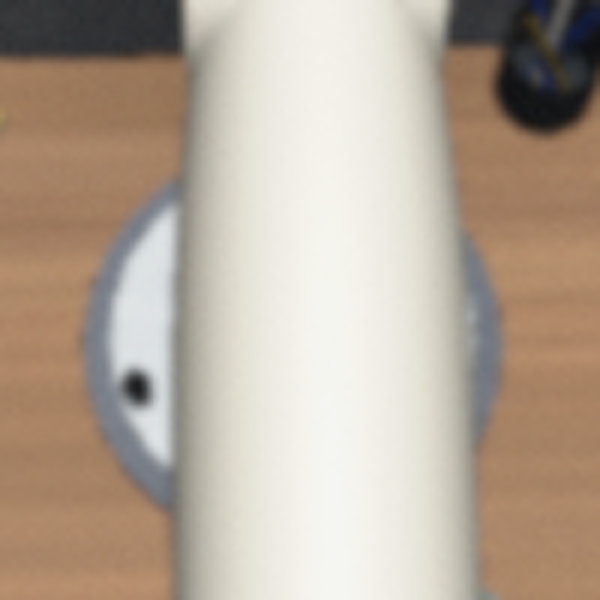

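```bash
python3 - <<'E'
from h import *
p=bot.camera('top')
w=px2w(p,302.4,174.3,.075)[:2];d=w-AX;print(w,np.hypot(*d),'phi',247.5+YAW-np.degrees(np.arctan2(d[1],d[0])))
o=bot.get_obs();print(o['time'])
E
python3 -m handwheel '[[0,0,0,0.0,0,0,1],[0,0,0,0.0,0,0,1],[0,0,0,0.0,0,0,1],[0,0,0,-0.01,0,0,1],[0,0,0,-0.02,0,0,1],[0,0,0,-0.03,0,0,1],[0,0,0,-0.05,0,0,1],[0,0,0,-0.08,0,0,1],[0,0,0,-0.08,0,0,0.5],[0,0,0,-0.08,0,0,0]]' 40
python3 - <<'E'
from h import *
print(bot.get_obs()['wrist_force'].round(1),bot.get_obs()['q'].round(0))
a=np.radians(111);goal(*(AX+.104*np.array([np.cos(a),np.sin(a)])),.2,21)
q=snap('scene','sc24')
b=cv2.imread('pics/sc24.png');cv2.imwrite('pics/sc24c.png',cv2.resize(b[150:270,230:350],(600,600),interpolation=cv2.INTER_CUBIC)[:600])
E
```

```text
[0.52883586 0.09524682] 0.10576515212726323 phi 134.26628356274915
37.6
time: 38.85
ee_pos: [0.6388, -0.0042, 0.2623]
tcp_rot: [-89.9, 89.9, -180.0]
wrist_force: [0.0, 0.3, 0.3]
opening: 0.0357
[0.  0.3 0.3] [-0. 18. 27. 99. -0. 90.]
{'t': 38.85, 'd': [0.0624, -0.108, -0.0982], 'curjaw': np.float64(-0.0), 'pos': [0.6388, -0.0042, 0.2623], 'q6': np.float64(89.6), 'ax': np.float64(-21.0), 'tilt': [-0.0, 0.0, 0.06]}
```

View pics/sc24c.png

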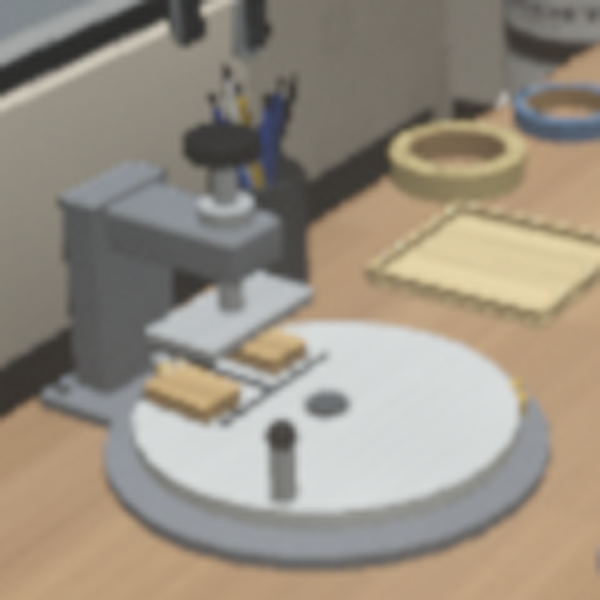

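```bash
python3 -m handwheel '[[-5,0,0,0,-0.03,-0.027,0],[-10,0,0,0,-0.06,-0.055,0],[-15,0,0,0,-0.085,-0.077,0],[-21,0,0,0.02,-0.108,-0.098,0],[-21,0,0,0.05,-0.108,-0.0982,0],[-21,0,0,0.1,-0.108,-0.0982,0],[-21,0,0,0.1,-0.108,-0.0982,0],[-21,0,0,0.1,-0.108,-0.0982,0]]' 40
python3 - <<'E'
from h import *
a=np.radians(111);goal(*(AX+.104*np.array([np.cos(a),np.sin(a)])),.062,21)
q=snap('scene','sc25')
b=cv2.imread('pics/sc25.png');cv2.imwrite('pics/sc25c.png',cv2.resize(b[170:270,240:340],(500,500),interpolation=cv2.INTER_CUBIC)[:600])
E
```

```text
time: 39.9
ee_pos: [0.5311, 0.0941, 0.1646]
tcp_rot: [78.4, 90.0, 9.4]
wrist_force: [0.7, -0.1, 1.3]
opening: 0.0422
{'t': 39.9, 'd': [0.1026, -0.0004, -0.0002], 'curjaw': np.float64(21.0), 'pos': [0.5311, 0.0941, 0.1646], 'q6': np.float64(79.1), 'ax': np.float64(-0.0), 'tilt': [0.0, 0.01, -0.04]}
```

View pics/sc25c.png

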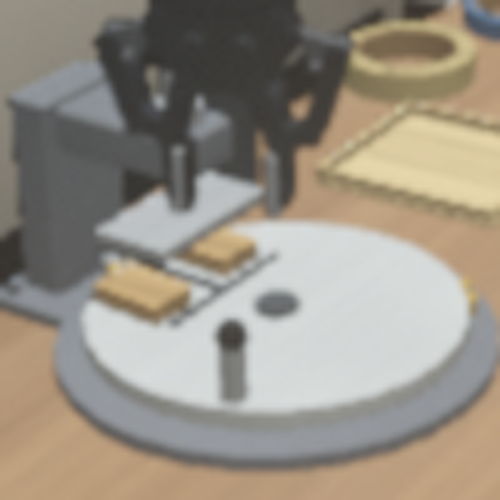

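```bash
python3 -m handwheel '[[0,0,0,0.03,0,0,0],[0,0,0,0.06,0,0,0],[0,0,0,0.09,0,0,0],[0,0,0,0.102,0,0,0],[0,0,0,0.102,0,0,0],[0,0,0,0.102,0,0,0.42],[0,0,0,0.102,0,0,0.42],[0,0,0,0.102,0,0,0.42]]' 40
python3 - <<'E'
from h import *
print(bot.get_obs()['wrist_force'].round(1),bot.get_obs()['opening'])
arc([135,132,130,128,125,120,115,110,105,100,95,90,85,80,75,70])
E
```

```text
time: 40.95
ee_pos: [0.5311, 0.0942, 0.0619]
tcp_rot: [78.2, 89.9, 9.2]
wrist_force: [-0.3, -0.2, -0.1]
opening: 0.0249
[-0.3 -0.2 -0.1] 0.02492001130747246
135 [np.float64(-0.0), 0, 0, -0.0, -0.0004, -0.0001] [0.5307 0.0941 0.0619]
132 [np.float64(-3.0), 0, 0, -0.0, -0.0058, 0.0001] [0.5257 0.092  0.0619]
130 [np.float64(-5.0), 0, 0, -0.0, -0.0095, 0.0003] [0.5224 0.0905 0.0619]
128 [np.float64(-7.0), 0, 0, -0.0, -0.0131, 0.0007] [0.5192 0.0888 0.0619]
125 [np.float64(-10.0), 0, 0, -0.0, -0.0185, 0.0015] [0.5144 0.0861 0.0619]
120 [np.float64(-15.0), 0, 0, -0.0, -0.0273, 0.0035] [0.5069 0.0811 0.0619]
115 [np.float64(-20.0), 0, 0, -0.0, -0.036, 0.0062] [0.4998 0.0755 0.0619]
110 [np.float64(-25.0), 0, 0, -0.0, -0.0444, 0.0097] [0.4932 0.0692 0.0619]
105 [np.float64(-30.0), 0, 0, -0.0, -0.0524, 0.0139] [0.4872 0.0624 0.0619]
100 [np.float64(-35.0), 0, 0, -0.0001, -0.0601, 0.0187] [0.4818 0.0552 0.0619]
95 [np.float64(-40.0), 0, 0, -0.0001, -0.0672, 0.0243] [0.477  0.0474 0.0619]
90 [np.float64(-45.0), 0, 0, -0.0001, -0.0739, 0.0304] [0.473  0.0393 0.0619]
85 [np.float64(-50.0), 0, 0, -0.0001, -0.0801, 0.0371] [0.4697 0.0309 0.0619]
80 [np.float64(-55.0), 0, 0, -0.0001, -0.0856, 0.0443] [0.4671 0.0222 0.0619]
75 [np.float64(-60.0), 0, 0, -0.0001, -0.0905, 0.0519] [0.4653 0.0133 0.0619]
70 [np.float64(-65.0), 0, 0, -0.0001, -0.0946, 0.06] [0.4643 0.0043 0.0619]
```

```bash
python3 -m handwheel '[[-3,0,0,0,-0.0058,0.0001,0.42],[-5,0,0,0,-0.0095,0.0003,0.42],[-7,0,0,0,-0.0131,0.0007,0.42],[-10,0,0,0,-0.0185,0.0015,0.42],[-15,0,0,0,-0.0273,0.0035,0.42],[-20,0,0,0,-0.036,0.0062,0.42],[-25,0,0,0,-0.0444,0.0097,0.42],[-30,0,0,0,-0.0524,0.0139,0.42],[-35,0,0,0,-0.0601,0.0187,0.42],[-40,0,0,0,-0.0672,0.0243,0.42],[-45,0,0,0,-0.0739,0.0304,0.42],[-50,0,0,0,-0.0801,0.0371,0.42],[-55,0,0,0,-0.0856,0.0443,0.42],[-60,0,0,0,-0.0905,0.0519,0.42],[-65,0,0,0,-0.0946,0.06,0.42],[-65,0,0,0,-0.0946,0.06,0.42]]' 40
python3 - <<'E'
from h import *
print(bot.get_obs()['wrist_force'].round(1),bot.get_obs()['opening'])
arc([65,60,55,50,45,40,35,30,25,20,15,10,7,5,2,0,-2,-3])
E
```

```text
time: 42.95
ee_pos: [0.4635, 0.0039, 0.0612]
tcp_rot: [179.2, 90.0, 175.2]
wrist_force: [0.2, -0.2, 0.1]
opening: 0.025
[ 0.2 -0.2  0.1] 0.024961598040044112
65 [np.float64(-5.1), 0, 0, -0.0, -0.0086, 0.0011] [ 0.464  -0.0048  0.0612]
60 [np.float64(-10.1), 0, 0, -0.0, -0.0176, 0.0023] [ 0.4646 -0.0139  0.0612]
55 [np.float64(-15.1), 0, 0, -0.0, -0.0265, 0.0043] [ 0.4659 -0.0228  0.0612]
50 [np.float64(-20.1), 0, 0, -0.0, -0.0351, 0.007] [ 0.468  -0.0317  0.0612]
45 [np.float64(-25.1), 0, 0, -0.0, -0.0435, 0.0105] [ 0.4709 -0.0403  0.0612]
40 [np.float64(-30.1), 0, 0, -0.0, -0.0516, 0.0147] [ 0.4745 -0.0486  0.0612]
35 [np.float64(-35.1), 0, 0, -0.0, -0.0592, 0.0196] [ 0.4789 -0.0566  0.0612]
30 [np.float64(-40.1), 0, 0, -0.0, -0.0664, 0.0251] [ 0.4839 -0.0641  0.0612]
25 [np.float64(-45.1), 0, 0, -0.0, -0.0731, 0.0312] [ 0.4895 -0.0712  0.0612]
20 [np.float64(-50.1), 0, 0, -0.0, -0.0792, 0.0379] [ 0.4958 -0.0778  0.0612]
15 [np.float64(-55.1), 0, 0, -0.0, -0.0847, 0.0451] [ 0.5026 -0.0838  0.0612]
10 [np.float64(-60.1), 0, 0, -0.0, -0.0896, 0.0528] [ 0.5098 -0.0892  0.0612]
7 [np.float64(-63.1), 0, 0, -0.0, -0.0922, 0.0576] [ 0.5144 -0.0921  0.0612]
5 [np.float64(-65.1), 0, 0, -0.0, -0.0938, 0.0609] [ 0.5176 -0.094   0.0612]
2 [np.float64(-68.1), 0, 0, -0.0, -0.0959, 0.0659] [ 0.5224 -0.0965  0.0612]
0 [np.float64(-70.1), 0, 0, -0.0001, -0.0972, 0.0692] [ 0.5257 -0.098   0.0612]
-2 [np.float64(-72.1), 0, 0, -0.0001, -0.0984, 0.0727] [ 0.529  -0.0994  0.0612]
-3 [np.float64(-73.1), 0, 0, -0.0001, -0.099, 0.0744] [ 0.5307 -0.1001  0.0612]
```

```bash
python3 -m handwheel '[[-5,0,0,0,-0.0086,0.0011,0.42],[-10,0,0,0,-0.0176,0.0023,0.42],[-15,0,0,0,-0.0265,0.0043,0.42],[-20,0,0,0,-0.0351,0.007,0.42],[-25,0,0,0,-0.0435,0.0105,0.42],[-30,0,0,0,-0.0516,0.0147,0.42],[-35,0,0,0,-0.0592,0.0196,0.42],[-40,0,0,0,-0.0664,0.0251,0.42],[-45,0,0,0,-0.0731,0.0312,0.42],[-50,0,0,0,-0.0792,0.0379,0.42],[-55,0,0,0,-0.0847,0.0451,0.42],[-60,0,0,0,-0.0896,0.0528,0.42],[-63,0,0,0,-0.0922,0.0576,0.42],[-65,0,0,0,-0.0938,0.0609,0.42],[-68,0,0,0,-0.0959,0.0659,0.42],[-70,0,0,0,-0.0972,0.0692,0.42],[-72,0,0,0,-0.0984,0.0727,0.42],[-73,0,0,0,-0.099,0.0744,0.42],[-73,0,0,0,-0.099,0.0744,0.42]]' 40; python3 -c "
from h import *
print(bot.get_obs()['wrist_force'].round(1))"
python3 -m handwheel '[[0,0,0,0,0.003,0,0],[0,0,0,0,0.003,0,0],[0,0,0,0,0.003,0,0],[0,0,0,-0.03,0.003,0,0],[0,0,0,-0.07,0.003,0,0],[0,0,0,-0.11,0.003,0,0],[0,0,0,-0.12,0.003,0,0],[0,0,0,-0.12,0.003,0,0]]' 30
python3 - <<'E'
from h import *
q=snap('scene','sc26');p=snap('top','top26')
b=cv2.imread('pics/sc26.png');cv2.imwrite('pics/sc26c.png',cv2.resize(b[170:270,250:350],(600,600),interpolation=cv2.INTER_CUBIC)[:600])
a=cv2.imread('pics/top26.png');cv2.imwrite('pics/top26c.png',cv2.resize(a[110:210,280:380],(600,600),interpolation=cv2.INTER_CUBIC))
E
```

```text
time: 45.32
ee_pos: [0.5311, -0.0996, 0.0611]
tcp_rot: [83.0, 90.0, 151.9]
wrist_force: [-2.8, 1.3, -0.1]
opening: 0.0249
[-2.8  1.3 -0.1]
time: 46.32
ee_pos: [0.5287, -0.0988, 0.1814]
tcp_rot: [-83.6, 89.9, -14.6]
wrist_force: [0.1, -0.3, -0.0]
opening: 0.0427
```

View pics/sc26c.png

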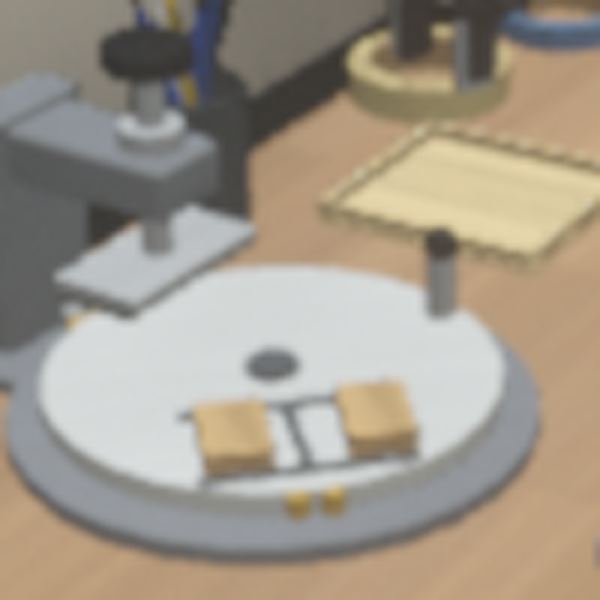

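View pics/top26c.png

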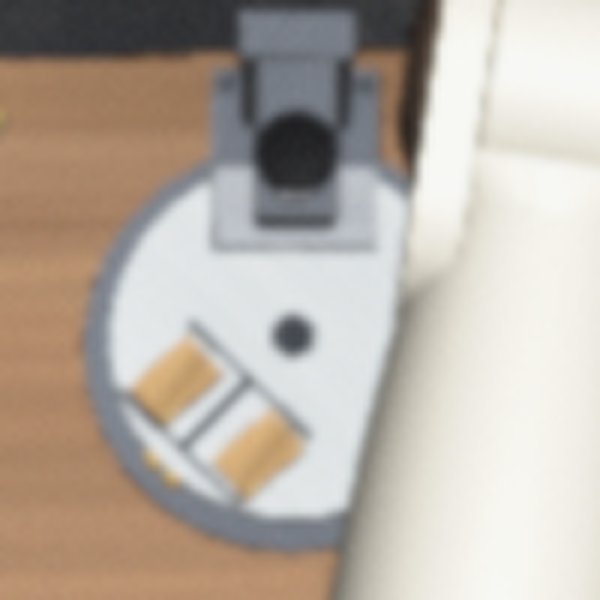

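Run:
```python
from h import *
p=bot.camera('top')
for x,y,roi in((.494,.025,(312,176,336,197)),(.544,.073,(297,160,321,184))):
  print(fitbox(p,x,y,.03,133.5,roi,thr=.9))
goal(.5425,.073,.125,43.5)
```

```text
(array([493.3,  21.9, 130.3]), np.float64(2.12))
(array([540.2,  74. , 132.8]), np.float64(2.27))
{'t': 46.48, 'd': [0.0547, 0.0479, 0.1654], 'curjaw': np.float64(159.0), 'pos': [0.528, -0.0986, 0.1797], 'q6': np.float64(-79.6), 'ax': np.float64(-64.5), 'tilt': [0.0, -0.02, -0.12]}
```

```bash
python3 -m handwheel '[[10,0,0,0,0.004,0.015,0.02],[20,0,0,0,0.008,0.03,0.02],[30,0,0,0,0.013,0.045,0.02],[40,0,0,0,0.018,0.06,0.02],[50,0,0,0,0.022,0.075,0.02],[60,0,0,0,0.026,0.09,0.02],[70,0,0,0,0.03,0.105,0.02],[80,0,0,0,0.035,0.12,0.02],[90,0,0,0,0.04,0.14,0.02],[100,0,0,0.02,0.045,0.155,0.02],[110,0,0,0.04,0.0479,0.1654,0.02],[115.5,0,0,0.0547,0.0479,0.1654,0.02],[115.5,0,0,0.0547,0.0479,0.1654,0.02],[115.5,0,0,0.0547,0.0479,0.1654,0.02]]' 40
python3 - <<'E'
from h import *
goal(.5420,.0735,.0535,43.5)
q=snap('scene','sc27')
b=cv2.imread('pics/sc27.png');cv2.imwrite('pics/sc27c.png',cv2.resize(b[170:270,250:350],(600,600),interpolation=cv2.INTER_CUBIC)[:600])
E
```

```text
time: 48.22
ee_pos: [0.543, 0.0728, 0.1266]
tcp_rot: [-121.8, 90.0, -168.2]
wrist_force: [0.3, 0.3, 0.3]
opening: 0.0414
{'t': 48.23, 'd': [0.0731, -0.0002, -0.0012], 'curjaw': np.float64(43.6), 'pos': [0.543, 0.0728, 0.1266], 'q6': np.float64(54.0), 'ax': np.float64(0.1), 'tilt': [0.0, -0.01, 0.01]}
```

View pics/sc27c.png

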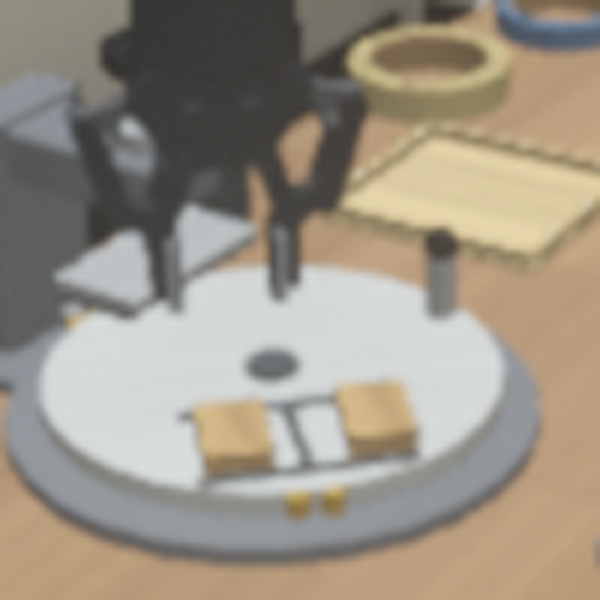

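```bash
python3 -m handwheel '[[0,0,0,0.04,0,-0.001,0.02],[0,0,0,0.06,0,-0.001,0.02],[0,0,0,0.07,0,-0.001,0.02],[0,0,0,0.0735,0,-0.001,0.02],[0,0,0,0.0735,0,-0.001,0.02],[0,0,0,0.0735,0,-0.001,0.6],[0,0,0,0.0735,0,-0.001,0.6],[0,0,0,0.0735,0,-0.001,0.6],[0,0,0,0.0735,0,-0.001,0.6]]' 40
python3 - <<'E'
from h import *
o=bot.get_obs();print(o['ee_pos'].round(4),o['opening'],o['wrist_force'].round(1))
E
python3 -m handwheel '[[0,0,0,-0.01,0,0,0.6],[0,0,0,-0.03,0,0,0.6],[0,0,0,-0.07,0,0,0.6],[0,0,0,-0.09,0,0,0.6],[0,0,0,-0.09,0,0,0.6]]' 40
python3 - <<'E'
from h import *
goal(.605,-.2442,.125,90)
q=snap('scene','sc28')
b=cv2.imread('pics/sc28.png');cv2.imwrite('pics/sc28c.png',cv2.resize(b[170:270,250:350],(600,600),interpolation=cv2.INTER_CUBIC)[:600])
E
```

```text
time: 49.4
ee_pos: [0.5431, 0.0737, 0.0543]
tcp_rot: [52.8, 89.9, 6.3]
wrist_force: [-1.4, -0.0, 5.5]
opening: 0.0329
[0.5431 0.0737 0.0543] 0.03286438399176807 [-1.4 -0.   5.5]
time: 50.02
ee_pos: [0.5432, 0.0737, 0.145]
tcp_rot: [54.7, 89.8, 8.2]
wrist_force: [-0.2, -0.5, -1.2]
opening: 0.0324
{'t': 50.02, 'd': [0.02, -0.174, 0.2732], 'curjaw': np.float64(43.5), 'pos': [0.5432, 0.0737, 0.145], 'q6': np.float64(54.2), 'ax': np.float64(-46.5), 'tilt': [0.0, 0.1, -0.14]}
```

View pics/sc28c.png

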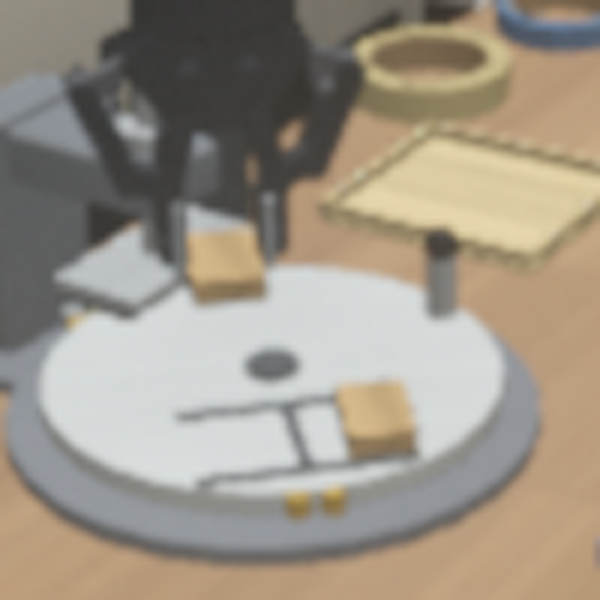

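```bash
python3 -m handwheel '[[-5,0,0,-0.01,-0.03,0.02,0.6],[-10,0,0,-0.02,-0.065,0.048,0.6],[-18,0,0,-0.02,-0.1,0.075,0.6],[-25,0,0,-0.02,-0.123,0.096,0.6],[-30,0,0,-0.02,-0.135,0.14,0.6],[-36,0,0,-0.01,-0.15,0.185,0.6],[-42,0,0,0,-0.163,0.23,0.6],[-46.5,0,0,0,-0.172,0.265,0.6],[-46.5,0,0,0.01,-0.174,0.2732,0.6],[-46.5,0,0,0.02,-0.174,0.2732,0.6],[-46.5,0,0,0.02,-0.174,0.2732,0.6],[-46.5,0,0,0.02,-0.174,0.2732,0.6]]' 40
python3 - <<'E'
from h import *
print(bot.get_obs()['opening'])
goal(.605,-.2442,.03,90)
p=snap('top','top29');q=snap('scene','sc29')
b=cv2.imread('pics/sc29.png');cv2.imwrite('pics/sc29c.png',cv2.resize(b[140:240,280:420],(700,500),interpolation=cv2.INTER_CUBIC)[:600])
a=cv2.imread('pics/top29.png');cv2.imwrite('pics/top29c.png',cv2.resize(a[120:220,360:460],(600,600),interpolation=cv2.INTER_CUBIC))
E
```

```text
time: 51.58
ee_pos: [0.6039, -0.2434, 0.1235]
tcp_rot: [-5.5, 90.0, -5.4]
wrist_force: [0.1, -0.3, -0.4]
opening: 0.0326
0.03259042229999601
{'t': 51.58, 'd': [0.0935, -0.0008, 0.001], 'curjaw': np.float64(90.0), 'pos': [0.6039, -0.2434, 0.1235], 'q6': np.float64(-22.0), 'ax': np.float64(0.0), 'tilt': [-0.0, 0.01, 0.0]}
```

View pics/sc29c.png

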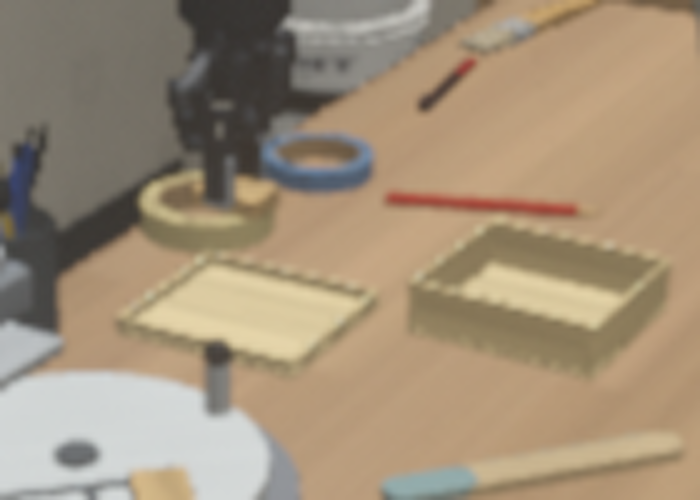

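View pics/top29c.png

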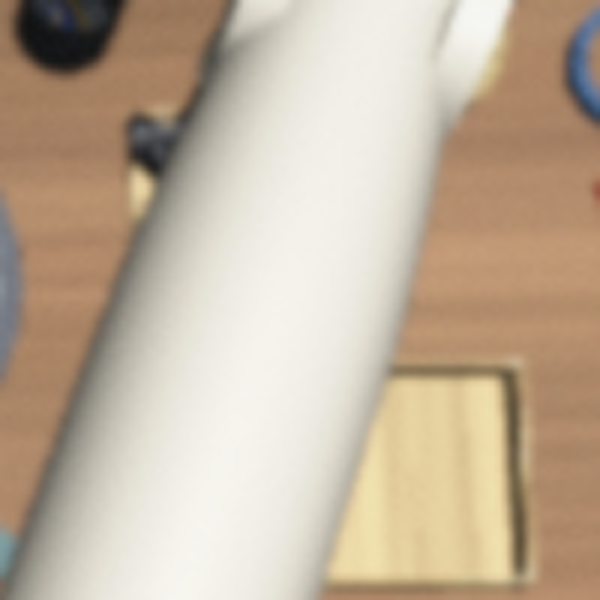

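```bash
python3 -c "
from h import *
goal(.635,-.274,.0298,90)"
```

```text
{'t': 51.67, 'd': [0.0941, -0.0302, 0.0307], 'curjaw': np.float64(90.0), 'pos': [0.6042, -0.2438, 0.1239], 'q6': np.float64(-22.0), 'ax': np.float64(0.0), 'tilt': [-0.0, 0.06, 0.02]}
```

```bash
python3 -m handwheel '[[0,0,0,0,-0.03,0.0307,0.6],[0,0,0,0.02,-0.03,0.0307,0.6],[0,0,0,0.05,-0.03,0.0307,0.6],[0,0,0,0.08,-0.03,0.0307,0.6],[0,0,0,0.09,-0.03,0.0307,0.6],[0,0,0,0.0935,-0.03,0.0307,0.6],[0,0,0,0.0935,-0.03,0.0307,0.6],[0,0,0,0.0935,-0.03,0.0307,0.1],[0,0,0,0.0935,-0.03,0.0307,0],[0,0,0,0.0935,-0.03,0.0307,0],[0,0,0,0.08,-0.03,0.0307,0],[0,0,0,0.04,-0.03,0.0307,0],[0,0,0,0,-0.03,0.0307,0],[0,0,0,-0.02,-0.03,0.0307,0]]' 40
python3 - <<'E'
from h import *
q=snap('scene','sc30')
b=cv2.imread('pics/sc30.png');cv2.imwrite('pics/sc30c.png',cv2.resize(b[140:240,280:420],(700,500),interpolation=cv2.INTER_CUBIC)[:600])
goal(.4925,.0245,.13,43.5)
E
```

```text
time: 53.42
ee_pos: [0.6355, -0.2747, 0.1472]
tcp_rot: [-23.1, 89.8, -23.1]
wrist_force: [0.4, -0.7, -1.0]
opening: 0.0427
{'t': 53.48, 'd': [0.0177, 0.2994, -0.1437], 'curjaw': np.float64(90.0), 'pos': [0.636, -0.2748, 0.1493], 'q6': np.float64(-23.4), 'ax': np.float64(46.5), 'tilt': [-0.0, 0.34, 0.15]}
```

View pics/sc30c.png

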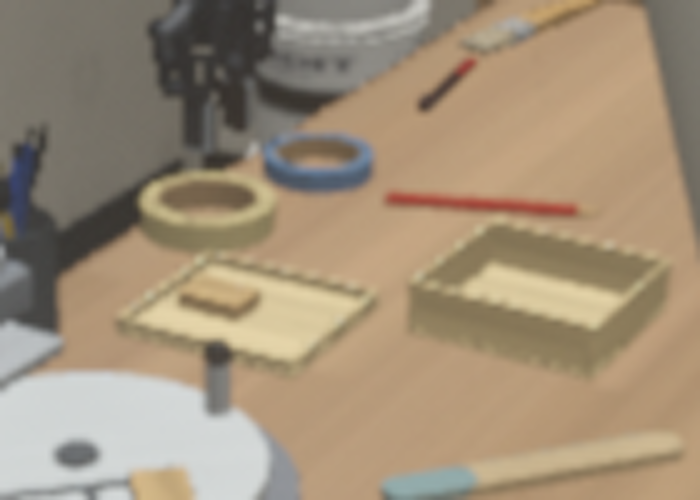

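```bash
python3 -m handwheel '[[4,0,0,0,0.03,-0.03,0.02],[10,0,0,0,0.07,-0.06,0.02],[17,0,0,0,0.12,-0.085,0.02],[24,0,0,0,0.16,-0.105,0.02],[31,0,0,0,0.21,-0.12,0.02],[38,0,0,0,0.25,-0.135,0.02],[45,0,0,0.01,0.285,-0.143,0.02],[46.5,0,0,0.018,0.2994,-0.1437,0.02],[46.5,0,0,0.018,0.2994,-0.1437,0.02],[46.5,0,0,0.018,0.2994,-0.1437,0.02]]' 40
python3 - <<'E'
from h import *
goal(.4927,.0240,.0535,43.5)
p=snap('top','top31');q=snap('scene','sc31')
b=cv2.imread('pics/sc31.png');cv2.imwrite('pics/sc31c.png',cv2.resize(b[170:270,250:350],(600,600),interpolation=cv2.INTER_CUBIC)[:600])
a=cv2.imread('pics/top31.png');cv2.imwrite('pics/top31c.png',cv2.resize(a[130:225,370:465],(600,600),interpolation=cv2.INTER_CUBIC))
E
```

```text
time: 54.72
ee_pos: [0.4914, 0.0246, 0.1255]
tcp_rot: [26.9, 90.0, -19.6]
wrist_force: [-0.6, 0.1, 0.2]
opening: 0.0419
{'t': 54.73, 'd': [0.072, 0.0005, 0.0013], 'curjaw': np.float64(43.5), 'pos': [0.4914, 0.0246, 0.1255], 'q6': np.float64(49.4), 'ax': np.float64(0.0), 'tilt': [0.0, 0.03, -0.01]}
```

View pics/sc31c.png

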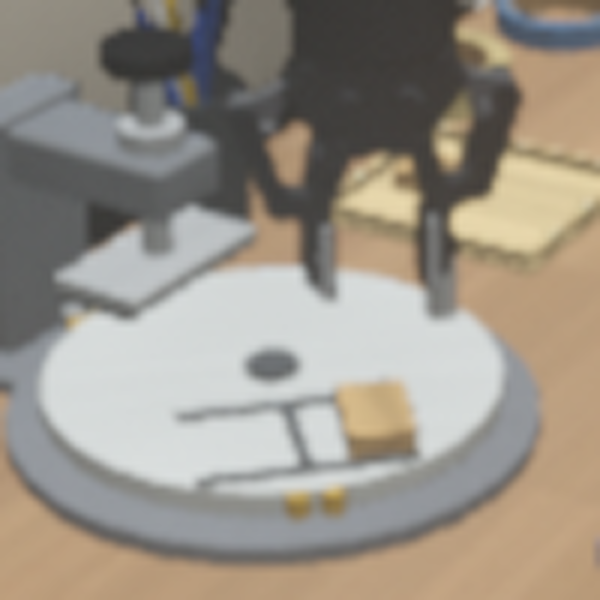

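View pics/top31c.png

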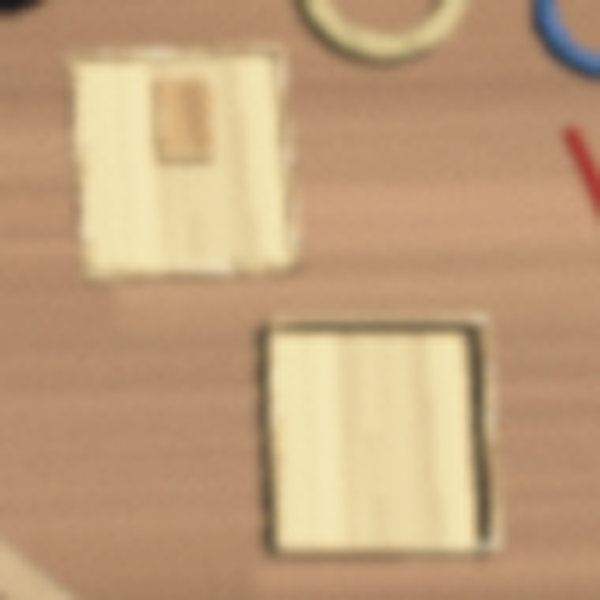

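```bash
python3 -m handwheel '[[0,0,0,0.04,0,0.001,0.02],[0,0,0,0.06,0,0.001,0.02],[0,0,0,0.07,0,0.001,0.02],[0,0,0,0.0725,0,0.001,0.02],[0,0,0,0.0725,0,0.001,0.02],[0,0,0,0.0725,0,0.001,0.6],[0,0,0,0.0725,0,0.001,0.6],[0,0,0,0.0725,0,0.001,0.6],[0,0,0,0.0725,0,0.001,0.6]]' 40
python3 -m handwheel '[[0,0,0,-0.01,0,0,0.6],[0,0,0,-0.03,0,0,0.6],[0,0,0,-0.07,0,0,0.6],[0,0,0,-0.09,0,0,0.6],[0,0,0,-0.09,0,0,0.6]]' 40
python3 - <<'E'
from h import *
goal(.577,-.274,.145,90)
q=snap('scene','sc32')
b=cv2.imread('pics/sc32.png');cv2.imwrite('pics/sc32c.png',cv2.resize(b[170:270,250:350],(600,600),interpolation=cv2.INTER_CUBIC)[:600])
E
```

```text
time: 55.95
ee_pos: [0.4926, 0.0243, 0.0538]
tcp_rot: [43.6, 89.9, -2.9]
wrist_force: [-1.0, 0.0, 6.6]
opening: 0.0328
time: 56.58
ee_pos: [0.4928, 0.0244, 0.1445]
tcp_rot: [49.8, 89.8, 3.3]
wrist_force: [0.1, -0.3, -1.1]
opening: 0.0326
{'t': 56.58, 'd': [-0.0003, -0.1443, 0.2745], 'curjaw': np.float64(43.5), 'pos': [0.4928, 0.0244, 0.1445], 'q6': np.float64(49.3), 'ax': np.float64(-46.5), 'tilt': [0.0, 0.12, -0.14]}
```

View pics/sc32c.png

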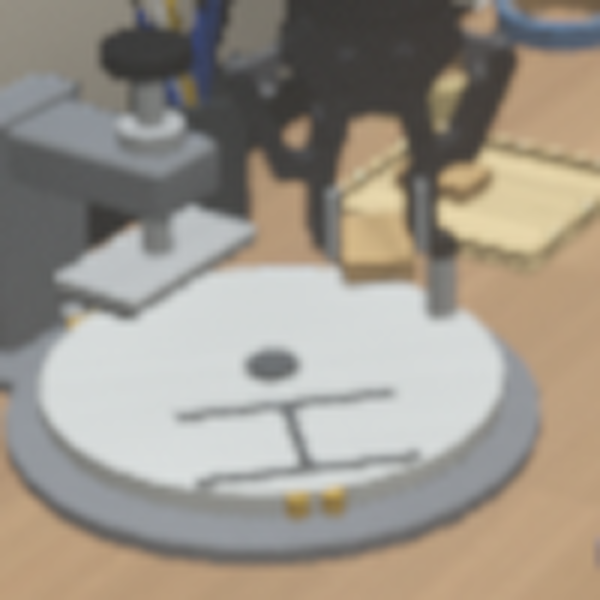

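```bash
python3 -m handwheel '[[-6,0,0,0,-0.025,0.045,0.6],[-13,0,0,0,-0.05,0.09,0.6],[-20,0,0,0,-0.07,0.14,0.6],[-28,0,0,0,-0.095,0.185,0.6],[-36,0,0,0,-0.12,0.23,0.6],[-44,0,0,0,-0.14,0.265,0.6],[-46.5,0,0,0,-0.1443,0.2745,0.6],[-46.5,0,0,0,-0.1443,0.2745,0.6],[-46.5,0,0,0,-0.1443,0.2745,0.6],[-46.5,0,0,0,-0.1443,0.2745,0.6]]' 40
python3 - <<'E'
from h import *
print(bot.get_obs()['opening'])
goal(.577,-.274,.0298,90)
q=snap('scene','sc33')
b=cv2.imread('pics/sc33.png');cv2.imwrite('pics/sc33c.png',cv2.resize(b[140:240,280:420],(700,500),interpolation=cv2.INTER_CUBIC)[:600])
E
```

```text
time: 57.88
ee_pos: [0.576, -0.2733, 0.1425]
tcp_rot: [146.5, 90.0, 146.5]
wrist_force: [-0.1, 0.8, 0.3]
opening: 0.0331
0.033074556512959166
{'t': 57.88, 'd': [0.1127, -0.0007, 0.001], 'curjaw': np.float64(90.0), 'pos': [0.576, -0.2733, 0.1425], 'q6': np.float64(-25.4), 'ax': np.float64(0.0), 'tilt': [0.0, -0.01, -0.01]}
```

View pics/sc33c.png

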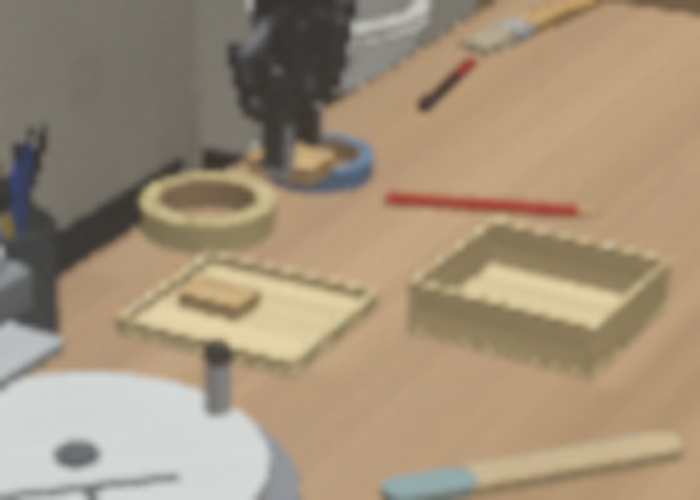

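```bash
python3 -m handwheel '[[0,0,0,0.04,0,0,0.6],[0,0,0,0.08,0,0,0.6],[0,0,0,0.103,0,0,0.6],[0,0,0,0.1122,0,0,0.6],[0,0,0,0.1122,0,0,0.6],[0,0,0,0.1122,0,0,0.6],[0,0,0,0.1122,0,0,0.1],[0,0,0,0.1122,0,0,0],[0,0,0,0.1122,0,0,0],[0,0,0,0.1,0,0,0],[0,0,0,0.06,0,0,0],[0,0,0,0.01,0,0,0],[0,0,0,-0.04,0,0,0],[0,0,0,-0.04,0,0,0]]' 40
python3 - <<'E'
from h import *
q=snap('scene','sc34')
b=cv2.imread('pics/sc34.png');cv2.imwrite('pics/sc34c.png',cv2.resize(b[140:240,280:420],(700,500),interpolation=cv2.INTER_CUBIC)[:600])
goal(.431,.271,.18,90)
p=bot.camera('top')
for x in wood(p,roi=(195,135,290,220)): print(x)
E
```

```text
time: 59.68
ee_pos: [0.5776, -0.2748, 0.1886]
tcp_rot: [-25.4, 89.5, -25.4]
wrist_force: [1.3, 0.5, -0.4]
opening: 0.043
{'t': 59.73, 'd': [0.0039, 0.5455, -0.1462], 'curjaw': np.float64(90.0), 'pos': [0.577, -0.2745, 0.1856], 'q6': np.float64(-25.4), 'ax': np.float64(-0.0), 'tilt': [-0.0, 0.24, 0.11]}
{'px': [257.4, 205.4], 'c': [0.4308, 0.2734], 'L': 51.6, 'W': 36.5, 'ang': 3.6}
{'px': [231.3, 200.2], 'c': [0.4493, 0.3691], 'L': 52.9, 'W': 37.0, 'ang': 6.7}
{'px': [225.0, 169.9], 'c': [0.5682, 0.3941], 'L': 39.0, 'W': 35.9, 'ang': 77.7}
```

View pics/sc34c.png

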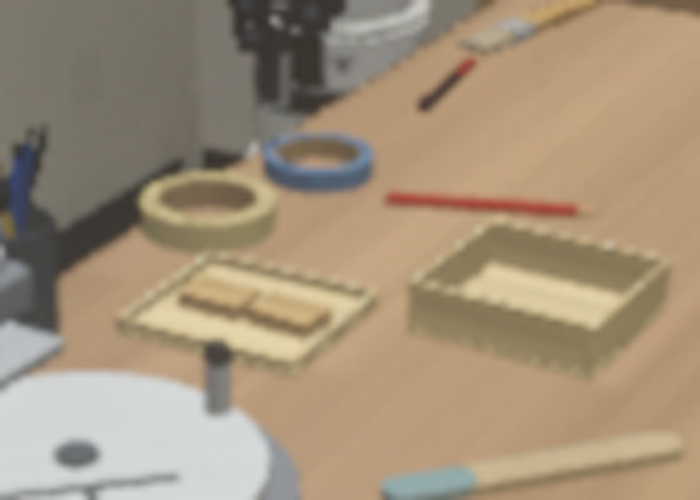

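```bash
python3 -m handwheel '[[0,0,0,0,0.04,-0.03,-0.1],[0,0,0,0,0.09,-0.06,-0.1],[0,0,0,0,0.14,-0.09,-0.1],[0,0,0,0,0.19,-0.11,-0.1],[0,0,0,0,0.24,-0.125,-0.1],[0,0,0,0,0.29,-0.14,-0.1],[0,0,0,0,0.34,-0.15,-0.1],[0,0,0,0,0.39,-0.153,-0.1],[0,0,0,0,0.44,-0.153,-0.1],[-1,0,0,0,0.49,-0.153,-0.1],[-2,0,0,0,0.53,-0.153,-0.1],[-2,0,0,0.02,0.5475,-0.153,-0.1],[-2,0,0,0.04,0.5475,-0.153,-0.1],[-2,0,0,0.06,0.5475,-0.153,-0.1],[-2,0,0,0.06,0.5475,-0.153,-0.1]]' 40
python3 - <<'E'
from h import *
q=snap('scene','sc35')
b=cv2.imread('pics/sc35.png');cv2.imwrite('pics/sc35c.png',cv2.resize(b[220:350,190:360],(782,598),interpolation=cv2.INTER_CUBIC)[:600])
goal(.424,.273,.0216,92)
E
```

```text
time: 61.65
ee_pos: [0.4219, 0.2726, 0.1201]
tcp_rot: [-149.0, 89.7, -147.0]
wrist_force: [-0.1, -0.8, 0.7]
opening: 0.047
{'t': 61.7, 'd': [0.1, 0.0001, 0.0017], 'curjaw': np.float64(92.0), 'pos': [0.4225, 0.273, 0.1216], 'q6': np.float64(30.9), 'ax': np.float64(-0.0), 'tilt': [0.0, -0.12, 0.08]}
```

View pics/sc35c.png

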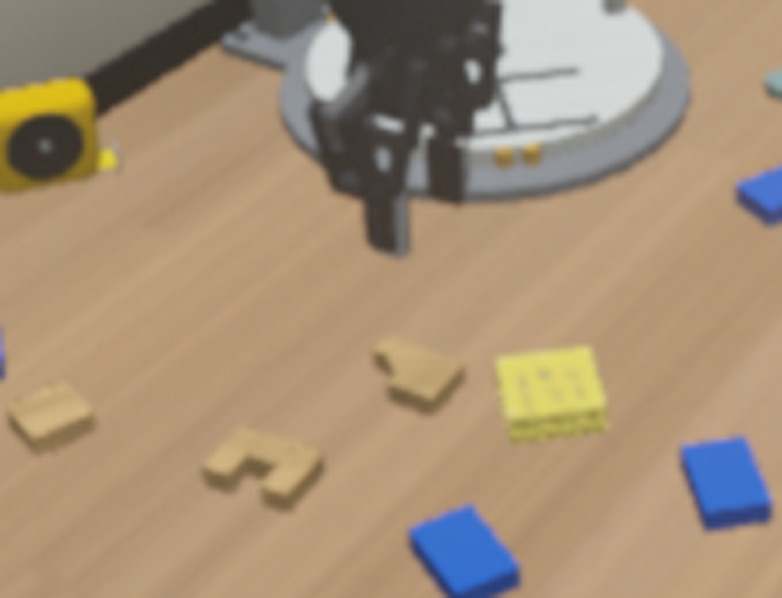

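```bash
python3 -m handwheel '[[0,0,0,0.04,0,0.002,-0.1],[0,0,0,0.08,0,0.002,-0.1],[0,0,0,0.095,0,0.002,-0.1],[0,0,0,0.1,0,0.002,-0.1],[0,0,0,0.1,0,0.002,-0.1],[0,0,0,0.1,0,0.002,0.6],[0,0,0,0.1,0,0.002,0.6],[0,0,0,0.1,0,0.002,0.6],[0,0,0,0.1,0,0.002,0.6],[0,0,0,0.08,0,0.002,0.6],[0,0,0,0.03,0,0.002,0.6],[0,0,0,-0.02,0,0.002,0.6],[0,0,0,-0.05,0,0.002,0.6],[0,0,0,-0.05,0,0.002,0.6]]' 40
python3 - <<'E'
from h import *
q=snap('scene','sc36')
b=cv2.imread('pics/sc36.png');cv2.imwrite('pics/sc36c.png',cv2.resize(b[190:320,190:360],(782,598),interpolation=cv2.INTER_CUBIC)[:600])
goal(.429,-.374,.17,90)
E
```

```text
time: 63.45
ee_pos: [0.4263, 0.2742, 0.1759]
tcp_rot: [30.7, 89.7, 32.7]
wrist_force: [-0.2, -0.1, -1.0]
opening: 0.0323
{'t': 63.5, 'd': [0.003, -0.6476, -0.0193], 'curjaw': np.float64(92.0), 'pos': [0.4258, 0.2739, 0.1739], 'q6': np.float64(30.8), 'ax': np.float64(2.0), 'tilt': [0.0, 0.14, -0.08]}
```

View pics/sc36c.png

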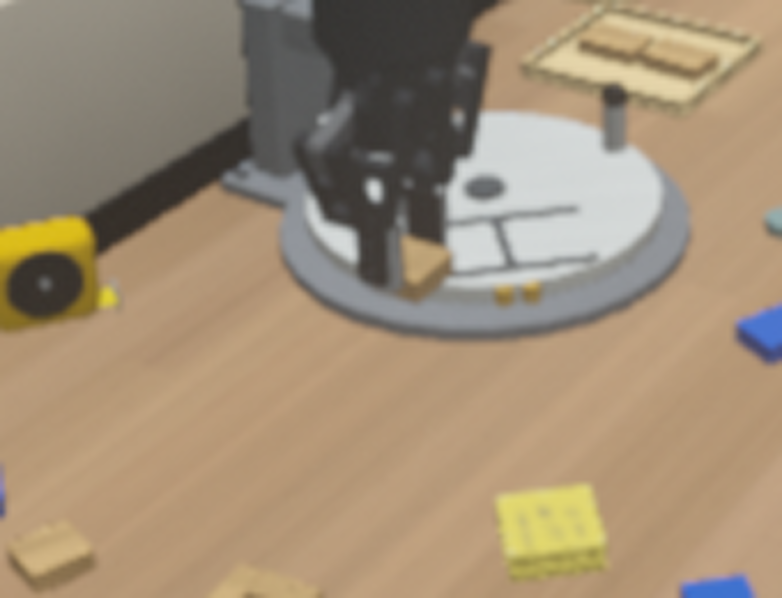

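```bash
python3 -m handwheel '[[0,0,0,0,-0.03,0,0.6],[0,0,0,0,-0.08,-0.005,0.6],[0,0,0,0,-0.13,-0.005,0.6],[0,0,0,0,-0.18,-0.005,0.6],[0,0,0,0,-0.23,-0.005,0.6],[0,0,0,0,-0.28,-0.01,0.6],[0,0,0,0,-0.33,-0.01,0.6],[0,0,0,0,-0.38,-0.01,0.6],[0,0,0,0,-0.43,0,0.6],[0,0,0,0,-0.48,0,0.6],[0,0,0,0,-0.53,0,0.6],[1,0,0,0,-0.58,0,0.6],[2,0,0,0,-0.62,0,0.6],[2,0,0,0,-0.6476,0,0.6],[2,0,0,0,-0.6476,0,0.6],[2,0,0,0,-0.6476,0,0.6]]' 40
python3 - <<'E'
from h import *
goal(.449,-.374,.035,90);print(bot.get_obs()['opening'])
q=snap('scene','sc37')
b=cv2.imread('pics/sc37.png');cv2.imwrite('pics/sc37c.png',cv2.resize(b[110:250,300:480],(771,600),interpolation=cv2.INTER_CUBIC)[:600])
E
```

```text
time: 65.5
ee_pos: [0.4474, -0.373, 0.1716]
tcp_rot: [134.2, 89.9, 134.2]
wrist_force: [0.1, 0.7, -1.1]
opening: 0.033
{'t': 65.5, 'd': [0.1366, -0.0011, 0.0018], 'curjaw': np.float64(90.0), 'pos': [0.4474, -0.373, 0.1716], 'q6': np.float64(-39.8), 'ax': np.float64(-0.0), 'tilt': [0.0, -0.07, -0.07]}
0.03304262072886836
```

View pics/sc37c.png

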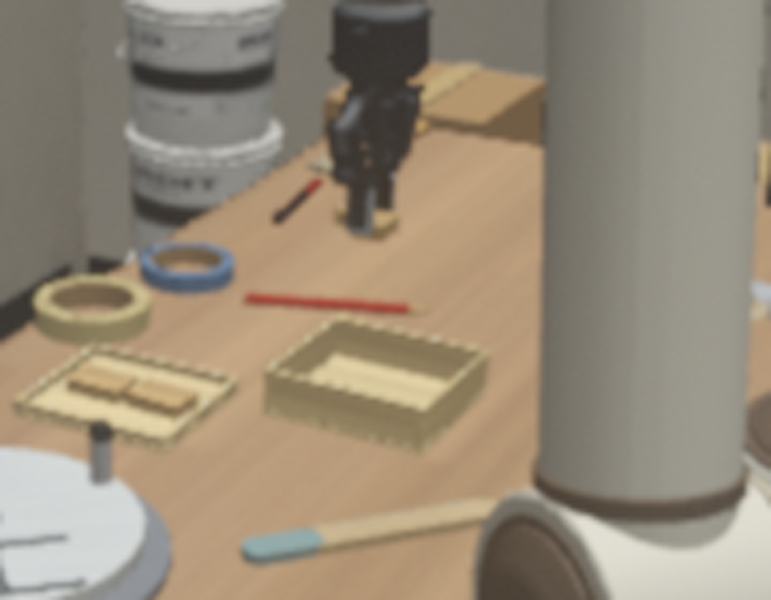

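```bash
python3 -m handwheel '[[0,0,0,0.04,0,0.001,0.6],[0,0,0,0.08,0,0.001,0.6],[0,0,0,0.12,0,0.001,0.6],[0,0,0,0.135,0,0.001,0.6],[0,0,0,0.135,0,0.001,0.6],[0,0,0,0.135,0,0.001,0.1],[0,0,0,0.135,0,0.001,-0.1],[0,0,0,0.135,0,0.001,-0.1],[0,0,0,0.1,0,0.001,-0.1],[0,0,0,0.05,0,0.001,-0.1],[0,0,0,0,0,0.001,-0.1],[0,0,0,-0.02,0,0.001,-0.1]]' 40
python3 - <<'E'
from h import *
p=bot.camera('top');q=snap('scene','sc38')
b=cv2.imread('pics/sc38.png');cv2.imwrite('pics/sc38c.png',cv2.resize(b[110:250,300:480],(771,600),interpolation=cv2.INTER_CUBIC)[:600])
for x in wood(p,roi=(195,135,290,220)): print(x)
print(fitbox(p,.449,.369,0,8,(219,188,245,213)))
goal(.44,.369,.17,98)
E
```

```text
time: 67.05
ee_pos: [0.4493, -0.3744, 0.1965]
tcp_rot: [-40.0, 89.7, -40.0]
wrist_force: [1.1, -0.1, 0.1]
opening: 0.0472
{'px': [231.3, 200.1], 'c': [0.4495, 0.3693], 'L': 53.5, 'W': 36.8, 'ang': 8.7}
{'px': [225.2, 169.7], 'c': [0.5683, 0.3941], 'L': 38.1, 'W': 37.2, 'ang': 84.4}
(array([450.8, 370.8,   8.6]), np.float64(3.39))
{'t': 67.15, 'd': [0.0233, 0.7435, -0.0098], 'curjaw': np.float64(90.0), 'pos': [0.4495, -0.3745, 0.1957], 'q6': np.float64(-39.8), 'ax': np.float64(-8.0), 'tilt': [-0.0, 0.22, 0.18]}
```

View pics/sc38c.png

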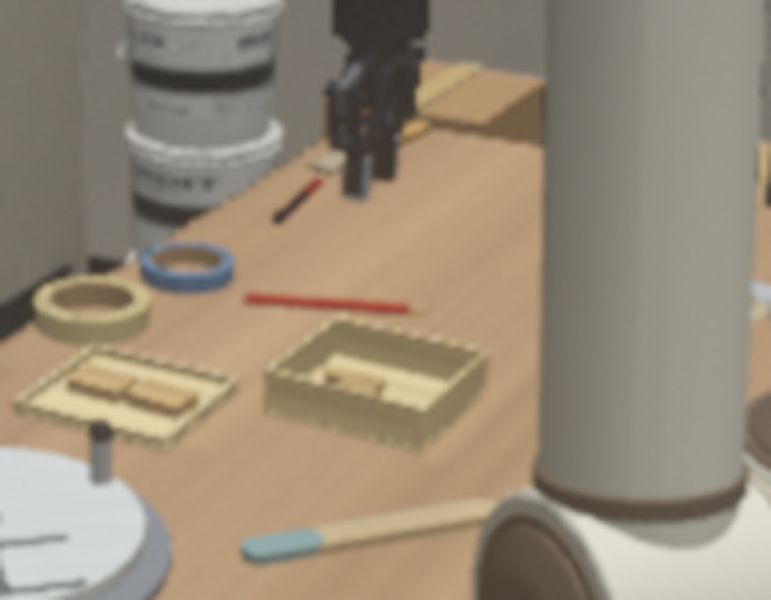

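```bash
python3 -m handwheel '[[4,0,0,0,0.03,0,-0.45],[10,0,0,0,0.08,-0.02,-0.45],[16,0,0,0,0.13,-0.02,-0.45],[22,0,0,0,0.18,-0.02,-0.45],[28,0,0,0,0.23,-0.02,-0.45],[34,0,0,0,0.28,-0.02,-0.45],[40,0,0,0,0.33,-0.02,-0.45],[46,0,0,0,0.38,-0.02,-0.45],[52,0,0,0,0.43,-0.02,-0.45],[58,0,0,0,0.48,-0.02,-0.45],[64,0,0,0,0.53,-0.01,-0.45],[70,0,0,0,0.58,0,-0.45],[76,0,0,0,0.63,0,-0.45],[81.4,0,0,0.02,0.68,0,-0.45],[81.4,0,0,0.04,0.73,0.001,-0.45],[81.4,0,0,0.06,0.745,0.001,-0.45],[81.4,0,0,0.06,0.745,0.001,-0.45],[81.4,0,0,0.06,0.745,0.001,-0.45]]' 40
python3 - <<'E'
from h import *
q=snap('scene','sc39')
b=cv2.imread('pics/sc39.png');cv2.imwrite('pics/sc39c.png',cv2.resize(b[230:360,180:350],(782,598),interpolation=cv2.INTER_CUBIC)[:600])
goal(.4505,.3705,.017,8.6)
E
```

```text
time: 69.4
ee_pos: [0.4501, 0.3701, 0.133]
tcp_rot: [7.6, 90.0, -73.9]
wrist_force: [0.3, -0.2, 0.4]
opening: 0.062
{'t': 69.45, 'd': [0.1166, 0.0001, -0.0002], 'curjaw': np.float64(8.5), 'pos': [0.4503, 0.3702, 0.1336], 'q6': np.float64(120.9), 'ax': np.float64(-0.1), 'tilt': [0.0, -0.02, -0.05]}
```

View pics/sc39c.png

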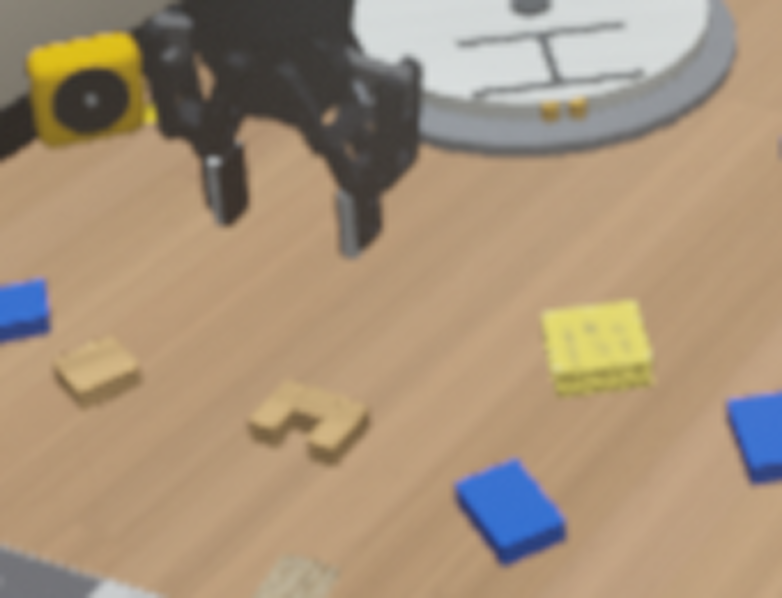

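```bash
python3 -m handwheel '[[0,0,0,0.04,0,0,-0.45],[0,0,0,0.08,0,0,-0.45],[0,0,0,0.105,0,0,-0.45],[0,0,0,0.1166,0,0,-0.45],[0,0,0,0.1166,0,0,-0.45],[0,0,0,0.1166,0,0,0.2],[0,0,0,0.1166,0,0,0.2],[0,0,0,0.1166,0,0,0.2],[0,0,0,0.1166,0,0,0.2],[0,0,0,0.08,0,0,0.2],[0,0,0,0.03,0,0,0.2],[0,0,0,-0.02,0,0,0.2],[0,0,0,-0.05,0,0,0.2],[0,0,0,-0.05,0,0,0.2]]' 40
python3 - <<'E'
from h import *
q=snap('scene','sc40')
b=cv2.imread('pics/sc40.png');cv2.imwrite('pics/sc40c.png',cv2.resize(b[190:320,180:350],(782,598),interpolation=cv2.INTER_CUBIC)[:600])
goal(.392,-.374,.185,90)
E
```

```text
time: 71.2
ee_pos: [0.4508, 0.3721, 0.1862]
tcp_rot: [121.4, 89.7, 40.0]
wrist_force: [-0.2, 0.3, 0.2]
opening: 0.0491
{'t': 71.25, 'd': [-0.0024, -0.169, 0.7286], 'curjaw': np.float64(8.6), 'pos': [0.4504, 0.3717, 0.184], 'q6': np.float64(120.9), 'ax': np.float64(-81.4), 'tilt': [0.0, -0.08, -0.14]}
```

View pics/sc40c.png

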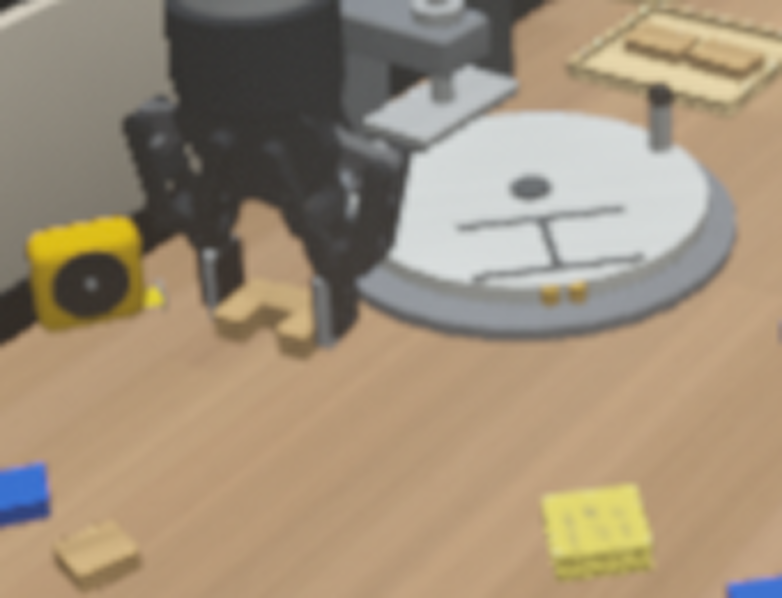

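```bash
python3 -m handwheel '[[-5,0,0,0,-0.007,0.03,0.2],[-11,0,0,0,-0.018,0.08,0.2],[-17,0,0,0,-0.03,0.13,0.2],[-23,0,0,0,-0.042,0.18,0.2],[-29,0,0,0,-0.053,0.23,0.2],[-35,0,0,0,-0.065,0.28,0.2],[-41,0,0,0,-0.077,0.33,0.2],[-47,0,0,0,-0.088,0.38,0.2],[-53,0,0,0,-0.1,0.43,0.2],[-59,0,0,0,-0.111,0.48,0.2],[-65,0,0,0,-0.123,0.53,0.2],[-71,0,0,0,-0.135,0.58,0.2],[-77,0,0,0,-0.146,0.63,0.2],[-81.4,0,0,0,-0.158,0.68,0.2],[-81.4,0,0,0,-0.167,0.72,0.2],[-81.4,0,0,0,-0.169,0.7286,0.2],[-81.4,0,0,0,-0.169,0.7286,0.2],[-81.4,0,0,0,-0.169,0.7286,0.2]]' 40
python3 - <<'E'
from h import *
goal(.394,-.374,.032,90);print(bot.get_obs()['opening'])
q=snap('scene','sc41')
b=cv2.imread('pics/sc41.png');cv2.imwrite('pics/sc41c.png',cv2.resize(b[110:250,300:480],(771,600),interpolation=cv2.INTER_CUBIC)[:600])
E
```

```text
time: 73.5
ee_pos: [0.3916, -0.3733, 0.1824]
tcp_rot: [116.2, 90.0, 116.3]
wrist_force: [0.9, -0.5, 1.0]
opening: 0.0491
{'t': 73.5, 'd': [0.1504, -0.0008, 0.0024], 'curjaw': np.float64(90.0), 'pos': [0.3916, -0.3733, 0.1824], 'q6': np.float64(-43.7), 'ax': np.float64(0.0), 'tilt': [0.0, -0.02, -0.03]}
0.0491143420420069
```

View pics/sc41c.png

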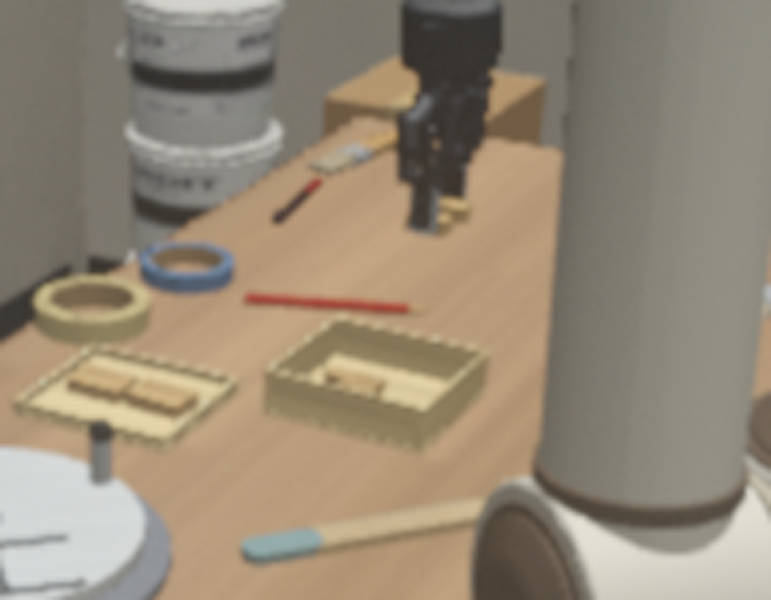

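```bash
python3 -m handwheel '[[0,0,0,0.05,0,0.002,0.2],[0,0,0,0.1,0,0.002,0.2],[0,0,0,0.135,0,0.002,0.2],[0,0,0,0.15,0,0.002,0.2],[0,0,0,0.15,0,0.002,0.2],[0,0,0,0.15,0,0.002,-0.2],[0,0,0,0.15,0,0.002,-0.4],[0,0,0,0.15,0,0.002,-0.4],[0,0,0,0.11,0,0.002,-0.4],[0,0,0,0.06,0,0.002,-0.4],[0,0,0,0.01,0,0.002,-0.4],[0,0,0,0.01,0,0.002,-0.3]]' 40
python3 - <<'E'
from h import *
p=bot.camera('top');q=snap('scene','sc42')
b=cv2.imread('pics/sc42.png');cv2.imwrite('pics/sc42c.png',cv2.resize(b[110:250,300:480],(771,600),interpolation=cv2.INTER_CUBIC)[:600])
for x in wood(p,roi=(195,135,290,220)): print(x)
cs=[fitbox(p,.568,.394,0,a,(213,158,239,183),L=.034,W=.032) for a in(65,75,85)]; print(cs)
goal(.568,.394,.175,77)
E
```

```text
time: 75.05
ee_pos: [0.3948, -0.3757, 0.1773]
tcp_rot: [-43.3, 89.6, -43.3]
wrist_force: [-0.2, 0.2, -1.1]
opening: 0.056
{'px': [225.1, 169.9], 'c': [0.5677, 0.3938], 'L': 38.1, 'W': 33.9, 'ang': 71.6}
[(array([569.5, 395.6,  69.7]), np.float64(1.19)), (array([569.1, 395.7,  68. ]), np.float64(1.18)), (array([569.1, 395.8,  69. ]), np.float64(1.18))]
{'t': 75.15, 'd': [-0.0026, 0.7686, 0.1741], 'curjaw': np.float64(90.0), 'pos': [0.3937, -0.3746, 0.1729], 'q6': np.float64(-43.6), 'ax': np.float64(13.0), 'tilt': [-0.0, 0.04, 0.04]}
```

View pics/sc42c.png

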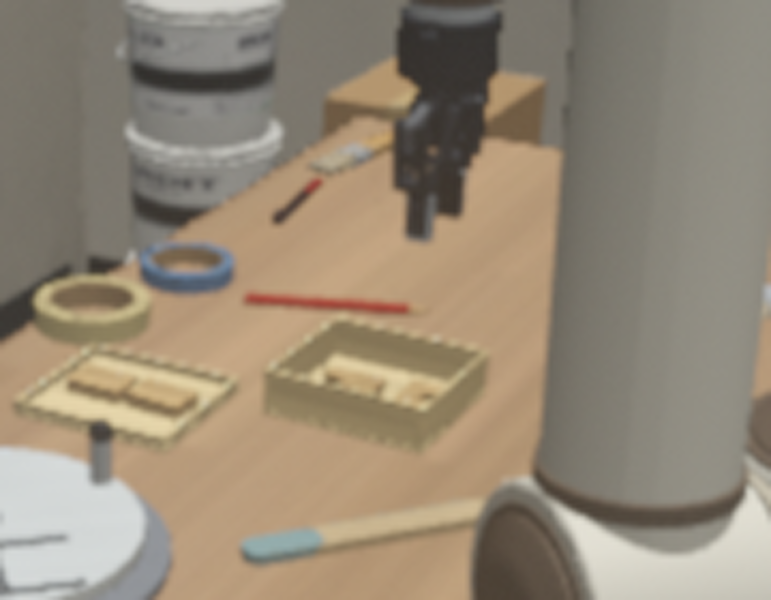

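```bash
python3 -m handwheel '[[1,0,0,0,0.03,0,-0.2],[2,0,0,0,0.08,0,-0.2],[3,0,0,0,0.13,0,-0.2],[5,0,0,0,0.18,0.01,-0.2],[6,0,0,0,0.23,0.02,-0.2],[8,0,0,0,0.28,0.03,-0.2],[10,0,0,0,0.33,0.04,-0.2],[11,0,0,0,0.38,0.05,-0.2],[12,0,0,0,0.43,0.06,-0.2],[14,0,0,0,0.48,0.08,-0.2],[16,0,0,0,0.53,0.1,-0.2],[17,0,0,0,0.58,0.12,-0.2],[19,0,0,0,0.63,0.14,-0.2],[21,0,0,0,0.68,0.16,-0.2],[21,0,0,0.01,0.73,0.17,-0.2],[21,0,0,0.03,0.769,0.1745,-0.2],[21,0,0,0.04,0.769,0.1745,-0.2],[21,0,0,0.04,0.769,0.1745,-0.2]]' 40
python3 - <<'E'
from h import *
q=snap('scene','sc43')
b=cv2.imread('pics/sc43.png');cv2.imwrite('pics/sc43c.png',cv2.resize(b[230:360,150:320],(782,598),interpolation=cv2.INTER_CUBIC)[:600])
goal(.5685,.395,.0216,69)
E
```

```text
time: 77.4
ee_pos: [0.5674, 0.3937, 0.1301]
tcp_rot: [-121.1, 89.8, -142.1]
wrist_force: [0.6, 0.3, -0.1]
opening: 0.0511
{'t': 77.45, 'd': [0.11, 0.0018, 0.0002], 'curjaw': np.float64(69.0), 'pos': [0.5679, 0.3935, 0.1316], 'q6': np.float64(55.8), 'ax': np.float64(-0.0), 'tilt': [0.0, -0.06, 0.1]}
```

View pics/sc43c.png

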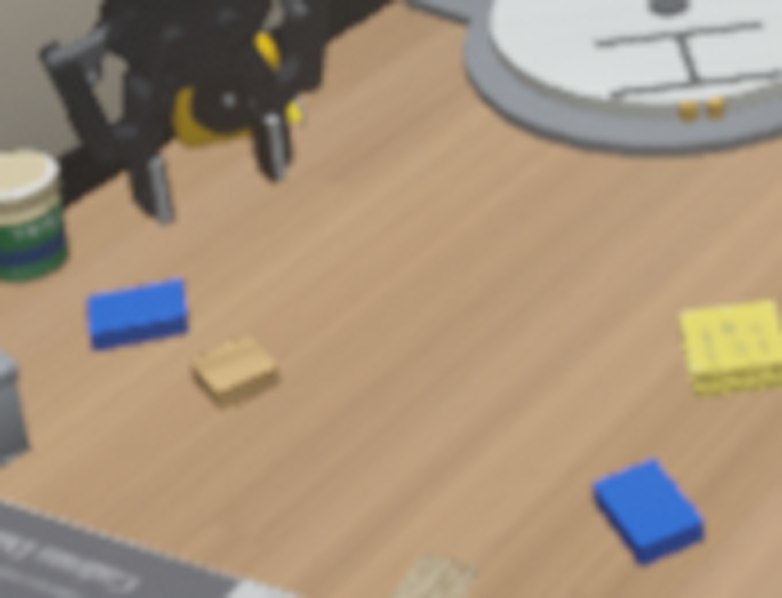

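```bash
python3 -m handwheel '[[0,0,0,0.04,0.001,0,-0.2],[0,0,0,0.08,0.001,0,-0.2],[0,0,0,0.1,0.001,0,-0.2],[0,0,0,0.11,0.001,0,-0.2],[0,0,0,0.11,0.001,0,-0.1],[0,0,0,0.11,0.001,0,0.6],[0,0,0,0.11,0.001,0,0.6],[0,0,0,0.11,0.001,0,0.6],[0,0,0,0.11,0.001,0,0.6],[0,0,0,0.08,0.001,0,0.6],[0,0,0,0.03,0.001,0,0.6],[0,0,0,-0.02,0.001,0,0.6],[0,0,0,-0.05,0.001,0,0.6],[0,0,0,-0.05,0.001,0,0.6]]' 40
python3 - <<'E'
from h import *
q=snap('scene','sc44')
b=cv2.imread('pics/sc44.png');cv2.imwrite('pics/sc44c.png',cv2.resize(b[190:320,150:320],(782,598),interpolation=cv2.INTER_CUBIC)[:600])
goal(.425,-.374,.185,90)
E
```

```text
time: 79.2
ee_pos: [0.5695, 0.3962, 0.1864]
tcp_rot: [55.8, 89.7, 34.8]
wrist_force: [0.1, -0.1, -0.4]
opening: 0.0328
{'t': 79.25, 'd': [-0.0025, -0.7703, 0.1416], 'curjaw': np.float64(69.0), 'pos': [0.569, 0.3959, 0.1839], 'q6': np.float64(55.8), 'ax': np.float64(-21.0), 'tilt': [0.0, 0.08, -0.12]}
```

View pics/sc44c.png

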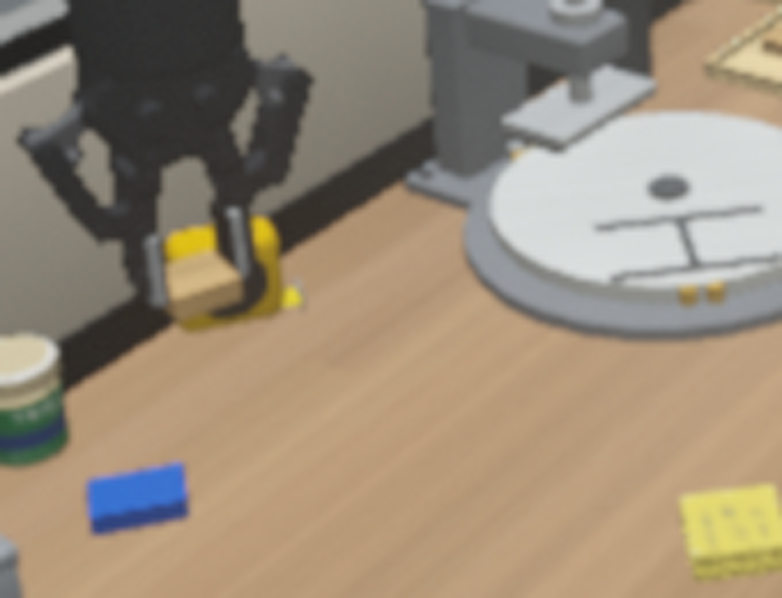

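```bash
python3 -m handwheel '[[-1,0,0,0,-0.03,0.005,0.6],[-2,0,0,0,-0.08,0.015,0.6],[-3,0,0,0,-0.13,0.024,0.6],[-5,0,0,0,-0.18,0.033,0.6],[-6,0,0,0,-0.23,0.042,0.6],[-8,0,0,0,-0.28,0.051,0.6],[-10,0,0,0,-0.33,0.06,0.6],[-11,0,0,0,-0.38,0.07,0.6],[-12,0,0,0,-0.43,0.08,0.6],[-14,0,0,0,-0.48,0.09,0.6],[-16,0,0,0,-0.53,0.098,0.6],[-17,0,0,0,-0.58,0.107,0.6],[-19,0,0,0,-0.63,0.116,0.6],[-21,0,0,0,-0.68,0.125,0.6],[-21,0,0,0,-0.73,0.134,0.6],[-21,0,0,0,-0.7703,0.1416,0.6],[-21,0,0,0,-0.7703,0.1416,0.6],[-21,0,0,0,-0.7703,0.1416,0.6]]' 40
python3 - <<'E'
from h import *
goal(.445,-.374,.0465,90);print(bot.get_obs()['opening'])
q=snap('scene','sc45')
b=cv2.imread('pics/sc45.png');cv2.imwrite('pics/sc45c.png',cv2.resize(b[110:250,300:480],(771,600),interpolation=cv2.INTER_CUBIC)[:600])
E
```

```text
time: 81.5
ee_pos: [0.4242, -0.3738, 0.1814]
tcp_rot: [131.1, 89.9, 131.0]
wrist_force: [-0.7, -0.1, 0.0]
opening: 0.0326
{'t': 81.5, 'd': [0.1349, -0.0004, 0.021], 'curjaw': np.float64(90.0), 'pos': [0.4242, -0.3738, 0.1814], 'q6': np.float64(-41.4), 'ax': np.float64(-0.0), 'tilt': [0.0, -0.08, -0.09]}
0.03262703962629196
```

View pics/sc45c.png

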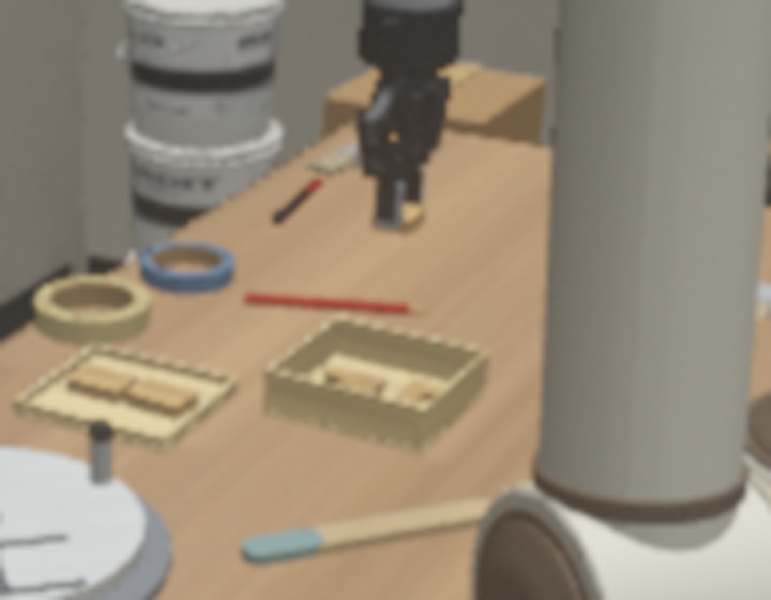

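Release it, lift well clear, and swing back so the top view is unobstructed.

```bash
python3 -m handwheel '[[0,0,0,0.03,0,0.02,0.6],[0,0,0,0.08,0,0.021,0.6],[0,0,0,0.12,0,0.021,0.6],[0,0,0,0.1335,0,0.021,0.6],[0,0,0,0.1335,0,0.021,0.6],[0,0,0,0.1335,0,0.021,0.1],[0,0,0,0.1335,0,0.021,-0.1],[0,0,0,0.1335,0,0.021,-0.1],[0,0,0,0.1,0,0.021,-0.1],[0,0,0,0.05,0,0.021,-0.1],[0,0,0,0,0,0.021,-0.1],[0,0,0,-0.03,0.03,0.0,-0.1],[0,0,0,-0.05,0.08,-0.03,-0.1],[0,0,0,-0.05,0.13,-0.06,-0.1],[0,0,0,-0.05,0.18,-0.08,-0.1],[0,0,0,-0.05,0.23,-0.08,-0.1],[0,0,0,-0.05,0.28,-0.08,-0.1],[0,0,0,-0.05,0.32,-0.08,-0.1],[0,0,0,-0.05,0.36,-0.08,-0.1],[0,0,0,-0.05,0.4,-0.08,-0.1]]' 40
python3 - <<'E'
from h import *
p=snap('top','top46');q=snap('scene','sc46')
b=cv2.imread('pics/sc46.png');cv2.imwrite('pics/sc46c.png',cv2.resize(b[150:350,170:430],(780,600),interpolation=cv2.INTER_CUBIC))
a=cv2.imread('pics/top46.png');cv2.imwrite('pics/top46c.png',cv2.resize(a[110:230,280:460],(780,520),interpolation=cv2.INTER_CUBIC))
E
```

```text
time: 84.05
ee_pos: [0.3445, 0.0269, 0.2332]
tcp_rot: [3.6, 89.9, 3.6]
wrist_force: [-0.1, -0.1, -0.6]
opening: 0.0466
```

View pics/sc46c.png

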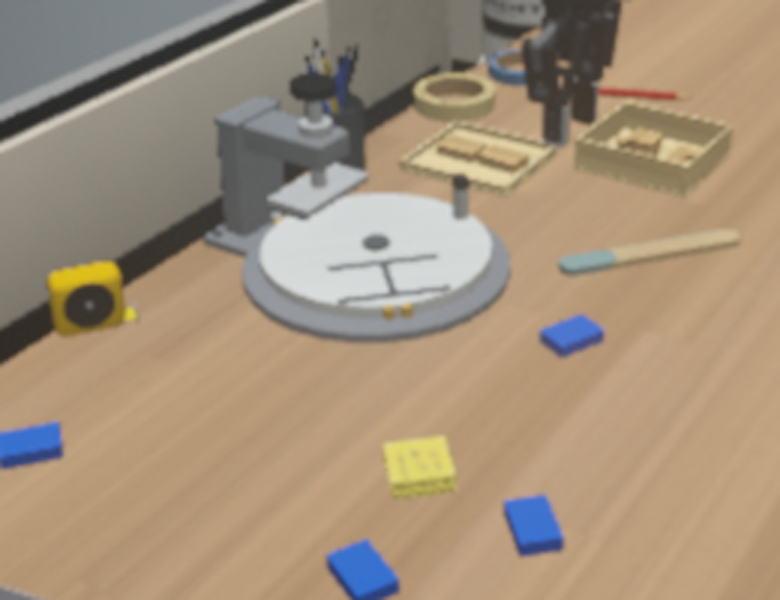

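View pics/top46c.png

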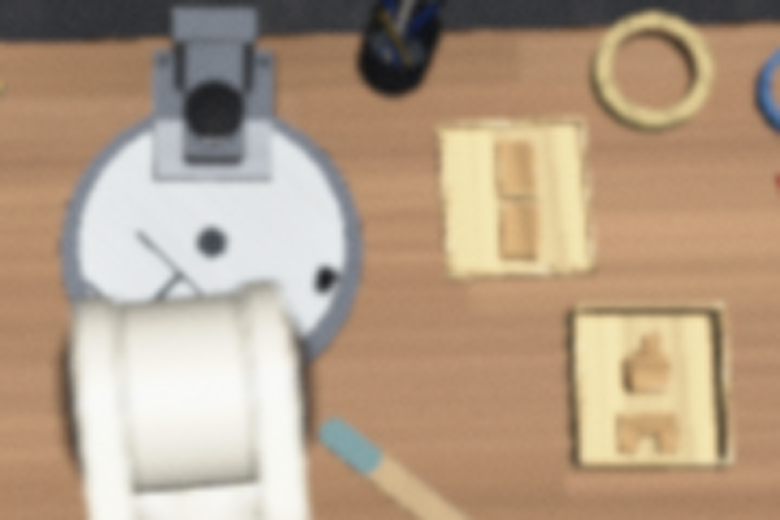

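Run:
```python
from h import *
p=bot.camera('top')
w=px2w(p,280+326/4.333-.4,110+279/4.333-.4,.075)[:2];d=w-AX;print(w,'phi deg',247.5+YAW-np.degrees(np.arctan2(d[1],d[0])))
f=lambda a,b,z:px2w(p,280+a/4.333-.4,110+b/4.333-.4,z)[:2].round(3)
print('tray',f(515,198,.014),[f(517,168,.018),f(519,229,.018)],'bin',f(651,386,.04),[f(648,433,.018),f(647,368,.03)])
a=f(138,232,.034);b=f(200,290,.034);print('rib dir',np.degrees(np.arctan2(*(b-a)[::-1]))+180-0)
import subprocess
a=cv2.imread('pics/sc46.png');cv2.imwrite('pics/sc46d.png',cv2.resize(a[185:220,300:420],(780,228),interpolation=cv2.INTER_CUBIC))
```

```text
[ 0.52479923 -0.09634665] phi deg 360.8346708421154
tray [ 0.607 -0.272] [array([ 0.633, -0.274]), array([ 0.578, -0.273])] bin [ 0.431 -0.373] [array([ 0.394, -0.374]), array([ 0.449, -0.374])]
rib dir 44.45434240658429
```

View pics/sc46d.png

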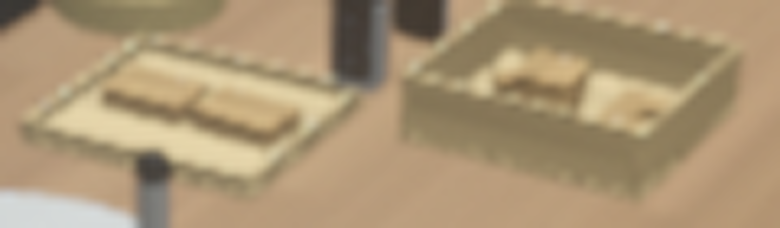

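```bash
python3 -m handwheel '[[0,0,0,0,0,0,-0.1],[0,0,0,0,0,0,-0.1]]'; python3 -c "
from workcell import bot
print(bot.job_done())"
```

```text
time: 84.45
ee_pos: [0.3447, 0.0249, 0.2327]
tcp_rot: [-38.9, 90.0, -39.0]
wrist_force: [-0.9, -0.2, 0.0]
opening: 0.0469
the job is handed in; nothing more can be done
None
```

I handed the job in at 84.5 s. It gave no verdict, but every check I could make from the cameras and the wrist force came out as required.

- **Pressing:** I set both sound blanks in the turntable's places and turned it to about 134°, judged by the post in the top view. I held the plunger at its stop for over 2 s: the wrist force rose from 22 to 32 N while the height stayed the same. Then I let it come up and turned the turntable back to its loading click.
- **Sorting:** The two pressed blanks went into the shallow tray, and the corner, notch and short scraps into the deep bin. I did not touch the notepad, the stirring stick or the blue look-alikes.

**Last checks:**
- The turntable was about 0.8° from loading, and the plunger was up.
- The tray blanks lay flat, one in front of the other, about 26 to 29 mm either side of the tray's centre.
- All three scraps were inside the bin. The short one rests on the corner one, so its underside is about 18 mm up; the limit is 35 mm.
- The gripper was clear of everything.

**What went wrong or disagreed:**
- My first grasp of a blank was too shallow; when I re-gripped higher, the fingers closed over its top. I took it again lower.
- The scene camera read 5 to 9 mm off from the top camera, so I trusted the top view and the picture of the ribs for placing.
- The short scrap was knocked about 25 mm during the run, and I located it again before picking it up.

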